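# Load the soil tins and set the bench shaker going at the green notch

## Task

First throw the shaker's lever into the white neutral notch, before unloading or loading the deck. Then, still in neutral, take the finished tin (blue dot) off the deck and stand it on the green mat, seat every tin with an orange dot in its own pocket on the deck, flat on the pocket floor and lid up, and turn the counter's knob fully back to its zero stop; only when all that is done throw the lever into the green notch and let go. Leave the other loose things (tin without a dot, notebook, marker, tape, lid) where they are.

Things in the scene. Friction and masses are not known exactly. Their poses are not given: they have to be found in the camera images.
- tin0: round flat-topped metal soil tin, 52 mm diameter, 44 mm tall, about 0.13 kg, with an orange dot (24 mm) on its lid; may be absent. Origin: centre of its underside; z runs up through the lid. Starts upright on the bench.
- tin1: round flat-topped metal soil tin, 52 mm diameter, 44 mm tall, about 0.13 kg, with an orange dot (24 mm) on its lid; may be absent. Origin: centre of its underside; z runs up through the lid. Starts upright on the bench.
- tin2: round flat-topped metal soil tin, 52 mm diameter, 44 mm tall, about 0.13 kg, with an orange dot (24 mm) on its lid; may be absent. Origin: centre of its underside; z runs up through the lid. Starts upright on the bench.
- tin3: round flat-topped metal soil tin, 52 mm diameter, 44 mm tall, about 0.13 kg, with an orange dot (24 mm) on its lid; may be absent. Origin: centre of its underside; z runs up through the lid. Starts upright on the bench.
- done_tin: the same tin but with a blue dot, already shaken; starts seated in pocket0, lid up
- mat: green rubber mat, fixed, 80 x 80 x 3 mm; origin: centre of its underside
- plain_tin: the same tin without any dot, a bystander: same size, same origin
- shaker: blue bench shaker, fixed. Origin: under the centre of its square aluminium deck; x points away from the robot at yaw 0, y to the left, z up. Deck 190 x 190 mm, its top 70 mm above the bench; the body is 210 mm along x and runs in y from +105 to -205 mm. The drive lever is at y = -150 mm
- pocket0 (a point): centre of the floor of one of the four round pockets in the shaker deck (near, left); 56 mm across, 12 mm deep, rim at the deck's top. The tin's origin coincides with it when the tin is home. Neighbouring pockets are 90 mm apart along the shaker's x and y
- pocket1 (a point): centre of the floor of one of the four round pockets in the shaker deck (near, right); 56 mm across, 12 mm deep, rim at the deck's top. The tin's origin coincides with it when the tin is home. Neighbouring pockets are 90 mm apart along the shaker's x and y
- pocket2 (a point): centre of the floor of one of the four round pockets in the shaker deck (far, left); 56 mm across, 12 mm deep, rim at the deck's top. The tin's origin coincides with it when the tin is home. Neighbouring pockets are 90 mm apart along the shaker's x and y
- pocket3 (a point): centre of the floor of one of the four round pockets in the shaker deck (far, right); 56 mm across, 12 mm deep, rim at the deck's top. The tin's origin coincides with it when the tin is home. Neighbouring pockets are 90 mm apart along the shaker's x and y
- lever (a joint): drive lever angle, rad, -0.04 to 1.08; grows as it swings towards the shaker's +x (about its +y). At 0 it leans 0.52 towards -x; upright at 0.52. Spring notches: 0.00 white (neutral, nearest the robot), 0.34 orange, 0.68 green, 1.02 red, marked by tabs on the two dark discs (radius 57 mm) beside it. Past half way it snaps into the next notch and stays; takes 2 to 4 N at the handle
- lever_handle (a point): centre of the black handle on top of the lever: a cylinder along the shaker's y, 22 mm diameter, 36 mm long, 120 mm from the hinge, on a 10 mm rod; turns with the lever
- lever_hinge (a point): hinge of the lever, 60 mm above the bench; it turns about the shaker's y axis
- counter: grey shake counter box, fixed, 100 x 90 x 45 mm with a white dial on top. Origin: centre of its underside; the red zero mark lies towards its -x
- knob (a joint): counter reset knob angle, rad, range 0 to 3.5, grows clockwise seen from above; 0 is the zero stop, where the knob's white line points at the red mark. Stays where it is left, about 0.03 N m of friction
- knob_grip (a point): on the knob's axis at the height to grip. The knob is a bar 42 x 14 mm, from 23 mm below to 7 mm above this point (on a 44 mm disc below); the bar lies along the counter's x at joint 0 and turns with the joint
- notebook: yellow notebook 80 x 120 x 12 mm, bystander; origin: centre of its underside
- marker: yellow and black marker pen 130 x 16 x 15 mm along its x, bystander; origin on its underside
- tape: black tape roll 90 mm diameter, 25 mm tall, bystander; origin: centre of its underside
- lid: spare metal lid without dot, 55 mm diameter, 10 mm tall, bystander; origin: centre of its underside
There are look-alikes about, which are no part of the job. What is shaped like the tin1 but turquoise is not meant.

How it is judged (in metres and radians):
On the way, in this order (a step that is already met when the one before it is completed fails the run):
1. the lever rests in the white neutral notch, the blue-dot tin still in its pocket and no orange-dot tin in a pocket (value of joint lever below 0.07 rad and distance between done_tin and pocket0 below 0.006 m and distance between each of tin0, tin1, tin2, tin3 and pocket0 above 0.03 m and distance between each of tin0, tin1, tin2, tin3 and pocket1 above 0.03 m and distance between each of tin0, tin1, tin2, tin3 and pocket2 above 0.03 m and distance between each of tin0, tin1, tin2, tin3 and pocket3 above 0.03 m), for 0.2 s.
2. with the lever in the white notch, the blue-dot tin stands on the mat, every orange-dot tin present is seated in a pocket, lid up, and the counter is at its zero stop (value of joint lever below 0.07 rad and value of joint knob below 0.08 rad and horizontal distance between done_tin and mat below 0.04 m and height (world z) of done_tin below 0.01 m and angle between each of done_tin, tin0, tin1, tin2, tin3's own z axis and vertical below 0.12 rad and (distance between tin0 and pocket0 below 0.006 m or distance between tin0 and pocket1 below 0.006 m or distance between tin0 and pocket2 below 0.006 m or distance between tin0 and pocket3 below 0.006 m) and (distance between tin1 and pocket0 below 0.006 m or distance between tin1 and pocket1 below 0.006 m or distance between tin1 and pocket2 below 0.006 m or distance between tin1 and pocket3 below 0.006 m) and (distance between tin2 and pocket0 below 0.006 m or distance between tin2 and pocket1 below 0.006 m or distance between tin2 and pocket2 below 0.006 m or distance between tin2 and pocket3 below 0.006 m) and (distance between tin3 and pocket0 below 0.006 m or distance between tin3 and pocket1 below 0.006 m or distance between tin3 and pocket2 below 0.006 m or distance between tin3 and pocket3 below 0.006 m)), for 0.2 s.
3. the lever is thrown into the green notch (value of joint lever between 0.61 and 0.75 rad), for 0.2 s.
At the end, for the whole second after the job is handed in: Lever in the green notch (0.61 to 0.75 rad), counter knob at zero (below 0.08 rad), blue-dot tin standing on the green mat (within 40 mm of its middle), every orange-dot tin within 6 mm of a pocket floor centre; these tins upright within 0.12 rad (all of step 3 and value of joint knob below 0.08 rad and horizontal distance between done_tin and mat below 0.04 m and height (world z) of done_tin below 0.01 m and angle between each of done_tin, tin0, tin1, tin2, tin3's own z axis and vertical below 0.12 rad and (distance between tin0 and pocket0 below 0.006 m or distance between tin0 and pocket1 below 0.006 m or distance between tin0 and pocket2 below 0.006 m or distance between tin0 and pocket3 below 0.006 m) and (distance between tin1 and pocket0 below 0.006 m or distance between tin1 and pocket1 below 0.006 m or distance between tin1 and pocket2 below 0.006 m or distance between tin1 and pocket3 below 0.006 m) and (distance between tin2 and pocket0 below 0.006 m or distance between tin2 and pocket1 below 0.006 m or distance between tin2 and pocket2 below 0.006 m or distance between tin2 and pocket3 below 0.006 m) and (distance between tin3 and pocket0 below 0.006 m or distance between tin3 and pocket1 below 0.006 m or distance between tin3 and pocket2 below 0.006 m or distance between tin3 and pocket3 below 0.006 m)); the robot touches nothing.
It fails at once if a bystander (tin without a dot, notebook, marker, tape, lid) is pushed more than 30 mm from its place (distance of any of plain_tin, notebook, marker, tape, lid from where it was at the start of the episode above 0.03 m).
Of tin0, tin1, tin2, tin3 only 3 to 4 are there at a start; the rules pass over those that are not, and their reading is None.
At some moment in a run one of tin0, tin1, tin2, tin3 may be knocked a few centimetres aside while the robot is not near it.
Once in a run the grip may slacken for a moment while it holds something.
It also fails if it takes over 208 s, if anything falls off the work surface, if the arm or the gripper's body presses on something with over 40 N, if the wrist force passes 120 N, or if a joint passes its speed limit or range.

## Robot

A 6-joint arm with a two-finger parallel gripper is mounted at the origin on the work surface. World frame = base frame: x ahead of the robot, y to its left, z up, the work surface at z = 0. Lengths are in mm, angles in rad, forces in N, time in s.
With the tool pointing down it reaches from about 325 to 775 mm from the base axis. Payload 9.3 kg.
Tool frame: the origin (TCP) lies between the finger pads; the fingertips stand 14 mm ahead of it and the grasp point (between the pads) lies 5 mm behind it (manip.nose_length is the distance from the TCP to the fingertips, in mm); x points along the fingers, y is the direction in which the jaws open and shut, and the axes are right-handed (so a half turn about x gives the same grasp; the last joint's range is limited). The gripper opens to 85 mm and grips with 20 to 120 N. Pads are 22 mm wide; open, the fingers measure 114 mm over their backs; the gripper's body (76 mm by 85 mm) begins 54 mm behind the grasp point. The pads swing forward as they close: fully open they stand 13 mm farther back than shut.
Start: joints at [-1.305, 0.259, 0.021, 1.334, 0, 1.418], TCP at [223.659, -502.467, 245.279] pointing down, gripper open.
Joint ranges: [-3.04, 3.04], [-0.91, 1.82], [-1.04, 1.36], [-1.92, 1.95], [-1.52, 1.45], [-3.14, 3.14]. Speed limits (rad/s): [2.22, 2.22, 2.79, 3.14, 3.14, 3.14].

## Interface

Orientations are given as a unit quaternion [w, x, y, z].
In Python, from plant import manip gives the robot as it stands.
- The arm moves only by the tool drive_tool, never from a script. Its argument "increments" is text: rows parted by semicolons, each of 7 numbers parted by spaces: the shift along the tool's x, y, z in m, then the turn, a rotation vector about the tool's x, y, z in degrees, then the finger opening in m, from 0 to 0.0854. In form: tx ty tz rx ry rz grip; .... A call has 1 to 5 rows; each row shifts and turns the pose as measured when the row begins, along the tool's axes as they then stand; what a row does not reach is not made up. A row lasts 1/12 s, in which the tool goes at most 41.7 mm and 7.16 degrees, less where a joint would pass 70% of its speed; a pose out of reach is approached as far as the arm can. A call with a gripper value outside its range is refused whole. The fingers move at their own pace and stop on an object; "force" is the grip in N (left out, the last holds). Time passes only in rows, so rows that do not move let the fingers close. It gives the time, the measured TCP pose, the force and the opening at its end, in the units of the state.
- manip.get_obs(): the state, without advancing time (a new reading comes with each control period).
- manip.grab_frame(name): name is "scene" or "side" or "wrist"; returns (picture, depth): 384x512x3 uint8, red, green, blue; 384x512 float32, mm along the optical axis (not along the pixel's ray), 0 where there is no reading.
- manip.camera_model(name): a dict with "fovy" (degrees; the focal length in pixels is half the picture's height over the tangent of half this angle, whatever the lens; pixels are square), "cx", "cy" (the principal point, pixels), "xyz" and "rotation" of the camera in the world. Camera axes: x right, y up, looking along -z (the intrinsics and any distortion apply to the point x, -y, -z); pixel columns grow to the right and rows downward; lengths in mm; the calibration is good to about 2 mm. The wrist camera is an equidistant fisheye: a pixel r from the principal point sees the ray r / f radians off the axis. A picture is of the moment at which its call begins: read the wrist's pose just before it. camera_model takes no time and is no camera call; for the wrist camera it gives the pose at the moment of the call.
- manip.hand_in(): hands the job in, once; it reports no verdict.
The state is a dict: "time_s": time; "joints": joint angles; "qd": joint speeds; "effort": joint torques, N m; "tcp_pos": TCP position; "eef_rot": TCP orientation; "force": force on the tool from outside, world axes, zero at the start; "torque": the same for the moment, N m; "finger_gap": opening from 0.0 (shut) to 1.0 (fully open).
Only numpy, scipy, OpenCV 4.12 (cv2) and the standard library are available. Lean on these libraries where they do the work, as an engineer would, in place of code of your own. Each camera call takes 0.05 s, during which the arm holds its last target.

## Working session

There is one attempt and no reset: what is moved stays moved. The work goes in short steps, Python scripts to look and compute and a tool call to move; the robot and the scene stay as the last step left them, time stands still between calls to the robot, and variables do not carry over. Pictures are saved under pics/ and viewed, and the job is handed in when it is done.

Besides the shell and the picture viewer there is one more tool, called as name(argument=value, ...), one argument or row to a line, values as JSON. drive_tool: Moves the arm, as the interface text tells. Its arguments: {"type":"object","properties":{"increments":{"type":"string"},"force":{"type":"number"}},"required":["increments"]}

```bash
ls; mkdir -p pics
python3 - <<'E'
from plant import manip
import cv2
print(manip.get_obs())
for n in ("scene","side","wrist"):
    m=manip.camera_model(n); print(n,m)
    p,d=manip.grab_frame(n)
    cv2.imwrite(f"pics/{n}0.png",cv2.resize(p[:,:,::-1],None,fx=1.5,fy=1.5))
E
```

```text
pics
{'time_s': 0.0, 'joints': array([-1.30462146e+00,  2.59201318e-01,  2.07193423e-02,  1.33369059e+00,
        6.20961982e-06,  1.41817549e+00]), 'qd': array([ 2.02697851e-05, -1.98637342e-03,  1.12194381e-03, -4.31412096e-04,
       -7.91192613e-04,  7.92020131e-04]), 'effort': array([ 5.03906376e-04, -5.55639553e+01,  3.44527352e+01,  1.35920758e-02,
       -2.48063052e-04, -1.66873951e-05]), 'tcp_pos': array([ 223.5767328 , -502.20522691,  244.6445009 ]), 'eef_rot': array([-0.146501  , -0.69163534, -0.14747283,  0.69168618]), 'force': array([0.79015841, 0.79449479, 0.61311751]), 'torque': array([ 0.0224469 ,  0.01471419, -0.00284926]), 'finger_gap': 1.0053720376751125}
scene {'fovy': 49.38443627001071, 'cx': 256.114456548161, 'cy': 191.53857456823297, 'xyz': array([1209.44033263, -268.78478604, 1123.99975932]), 'rotation': array([0.8201996 , 0.27328682, 0.15756444, 0.47724247])}
side {'fovy': 44.535246211947225, 'cx': 259.0805349114756, 'cy': 186.54544409974758, 'xyz': array([ 331.16593885, 1242.39408718,  951.68523631]), 'rotation': array([-0.10681598, -0.04270049,  0.45286485,  0.88412694])}
wrist {'fovy': 65.70646984690485, 'cx': 255.98857138680506, 'cy': 190.72635362175728, 'xyz': array([ 287.3079622 , -475.65099697,  374.58506233]), 'rotation': array([ 0.83119241, -0.11259192,  0.07364036, -0.53946208])}
```

View pics/scene0.png

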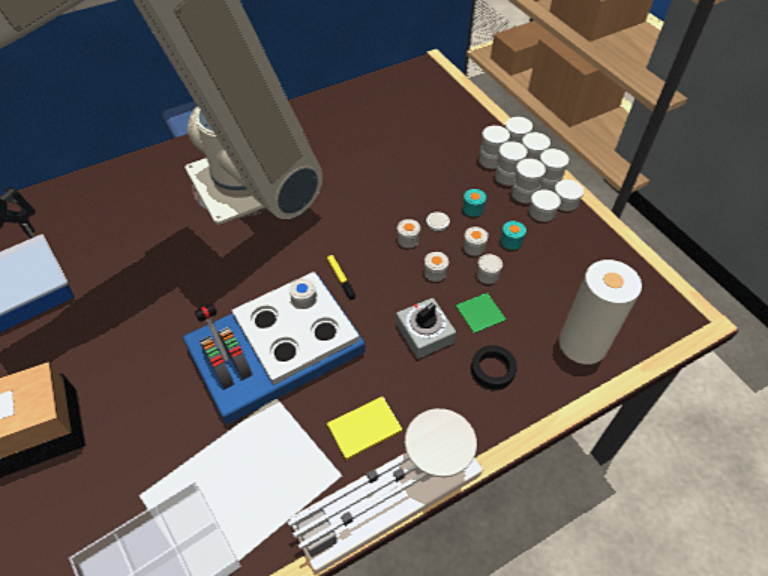

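View pics/side0.png

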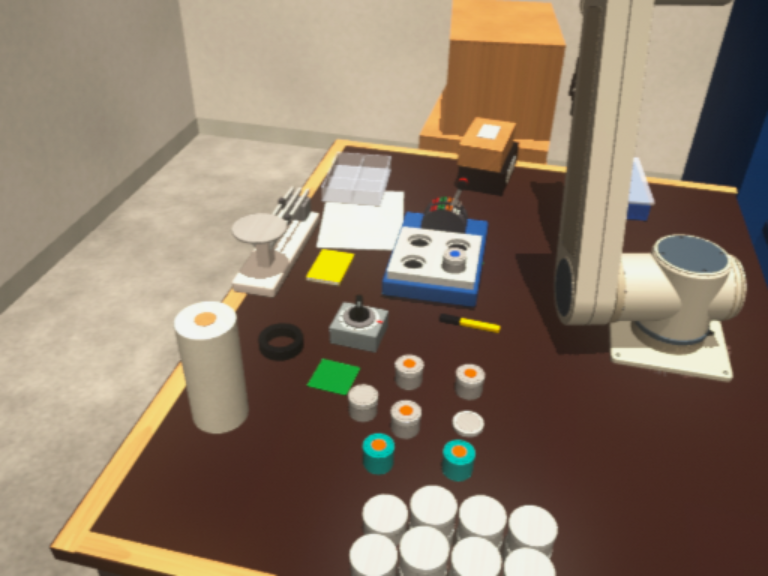

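View pics/wrist0.png

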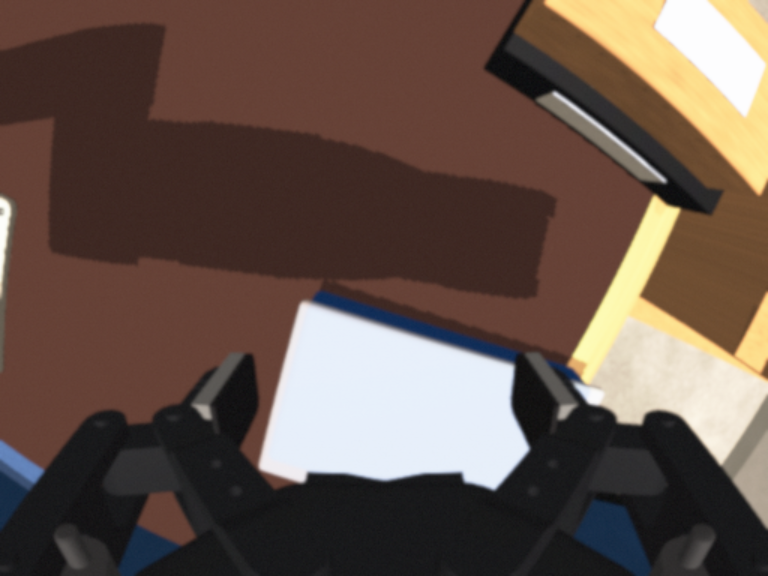

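The scene view (1.5x pixels) shows white orange-dot tins at (409,228), (475,236) and (436,260). The turquoise look-alikes at (474,200) and (513,233) and the paper roll at (613,282) aren't meant. The blue-dot tin is on the deck at (303,290), the mat at (481,312), the counter at (426,325), the lever at (207,315), the plain tin at (489,266) and the lid at (438,220).

```bash
cat > h.py <<'E'
import numpy as np, cv2
from plant import manip
from scipy.spatial.transform import Rotation as R
def Rq(q): return R.from_quat([q[1],q[2],q[3],q[0]])
def ray(name,u,v,m=None):
    m=m or manip.camera_model(name); f=192/np.tan(np.radians(m['fovy']/2))
    x,y=(u-m['cx']),(v-m['cy'])
    if name=='wrist':
        r=np.hypot(x,y); t=r/f; k=np.sin(t)/r if r>1e-9 else 1/f
        d=np.array([x*k,-y*k,-np.cos(t)])
    else: d=np.array([x/f,-y/f,-1.])
    return np.array(m['xyz']),Rq(m['rotation']).apply(d)
def plane(name,u,v,z,m=None):
    o,d=ray(name,u,v,m); return o+d*(z-o[2])/d[2]
def tri(r1,r2):
    o1,d1=r1;o2,d2=r2
    A=np.stack([d1,-d2],1); s=np.linalg.lstsq(A,o2-o1,rcond=None)[0]
    a,b=o1+d1*s[0],o2+d2*s[1]; return (a+b)/2,np.linalg.norm(a-b)
def proj(name,P,m=None):
    m=m or manip.camera_model(name); f=192/np.tan(np.radians(m['fovy']/2))
    p=Rq(m['rotation']).inv().apply(np.array(P,float)-m['xyz']); x,y,z=p[0],-p[1],-p[2]
    if name=='wrist':
        r=np.hypot(x,y); t=np.arctan2(r,z); k=f*t/r
    else: k=f/z
    return np.array([m['cx']+x*k,m['cy']+y*k])
def blobs(img,lo,hi,amin=8):
    hsv=cv2.cvtColor(img,cv2.COLOR_RGB2HSV)
    mk=cv2.inRange(hsv,np.array(lo),np.array(hi))
    n,l,s,c=cv2.connectedComponentsWithStats(mk)
    return [(c[i],s[i,4],s[i,:4]) for i in range(1,n) if s[i,4]>=amin],mk
OR=((6,150,120),(16,255,255)); BL=((105,150,80),(125,255,255)); GR=((50,120,60),(75,255,255)); YE=((26,120,120),(34,255,255))
def grab(n,tag=None,k=1.5):
    m=manip.camera_model(n); p,d=manip.grab_frame(n)
    if tag: cv2.imwrite(f"pics/{tag}.png",cv2.resize(p[:,:,::-1],None,fx=k,fy=k,interpolation=cv2.INTER_CUBIC))
    return p,d,m
E
python3 - <<'E'
from h import *
np.set_printoptions(precision=1,suppress=True)
for n in("scene","side"):
    p,d,m=grab(n); np.save(f"/tmp/{n}.npy",p)
    for nm,c,z,am in(("or",OR,44,10),("bl",BL,102,8),("gr",GR,3,50)):
        for b in blobs(p,*c,am)[0]:
            if b[1]<3000: print(n,nm,b[0],b[1],plane(n,*b[0],z,m)[:2], 'dep',d[int(b[0][1]),int(b[0][0])])
    cv2.imwrite(f"pics/{n}c.png",cv2.resize({"scene":p[180:290,120:310],"side":p[120:240,210:360]}[n][:,:,::-1],None,fx=4 if n=='scene' else 5,fy=4 if n=='scene' else 5,interpolation=cv2.INTER_CUBIC))
E
```

```text
scene or [316.2 130.4] 20 [376.2 459.7] dep 1513.7471
scene or [272.3 151. ] 26 [383.7 269.1] dep 1457.794
scene or [342.4 152.1] 25 [508.4 478.7] dep 1453.769
scene or [317.1 156.1] 24 [480.3 391.4] dep 1445.0116
scene or [290.6 173.1] 27 [499.1 271.2] dep 1394.9385
scene or [151.8 224.4] 13 [ 461.  -205.6] dep 1185.9075
scene or [138.5 229.6] 19 [ 458.7 -247.1] dep 1171.5682
scene bl [439.7   5.2] 127 [  34.  1373.7] dep 2982.9998
scene bl [200.8 191.6] 33 [463.5 -35.8] dep 1274.4215
scene bl [ 21.7 205.4] 260 [ 247.2 -521.1] dep 1330.7507
scene bl [160.7 246.4] 1736 [ 581.4 -213.6] dep 1182.71
scene gr [320. 208.] 498 [643.4 296. ] dep 1358.9369
side or [325.1   2.2] 69 [  654.  -2346.3] dep 2647.3486
side or [304.6   7.6] 14 [  776.7 -2158.1] dep 2559.382
side or [358.2  11.5] 87 [  404.2 -2175.1] dep 2534.3613
side or [334.   90.3] 12 [ 434.7 -815.1] dep 1969.9915
side or [298.9 138.1] 15 [ 521.6 -334.3] dep 1675.1072
side or [272.6 241.9] 36 [499.8 267.8] dep 1335.4093
side or [313.4 248.3] 37 [383.4 265.2] dep 1316.4218
side or [270.2 273.1] 45 [481.  387.6] dep 1235.4767
side or [252. 296.] 51 [508.9 474.8] dep 1166.7162
side or [305.9 300.3] 49 [376.2 455.4] dep 1164.3171
side bl [504.  124.7] 912 [-243.1 -545.9] dep 2369.4626
side bl [425.4 141.9] 71 [  62.1 -326.9] dep 1854.7383
side bl [275.1 145.9] 94 [ 582.  -156.8] dep 1762.67
side bl [304.2 177.1] 396 [453.2   7.7] dep 1529.0259
side bl [303.  168.8] 13 [464.3 -38.2] dep 1545.3583
side gr [222.2 250.8] 561 [641.1 297.7] dep 1363.1152
```

View pics/scenec.png

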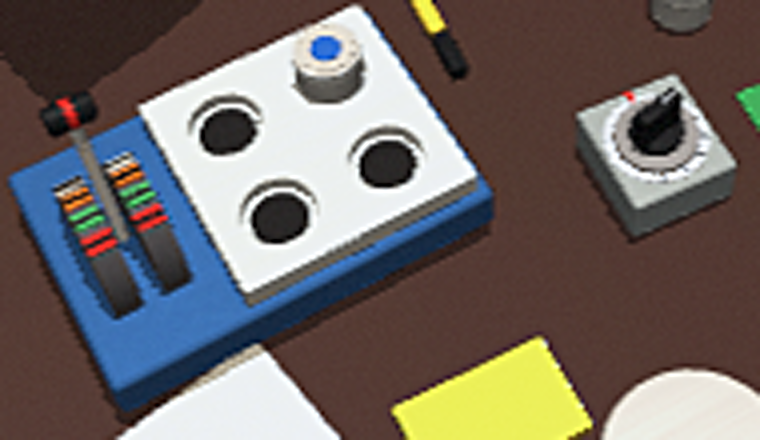

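View pics/sidec.png

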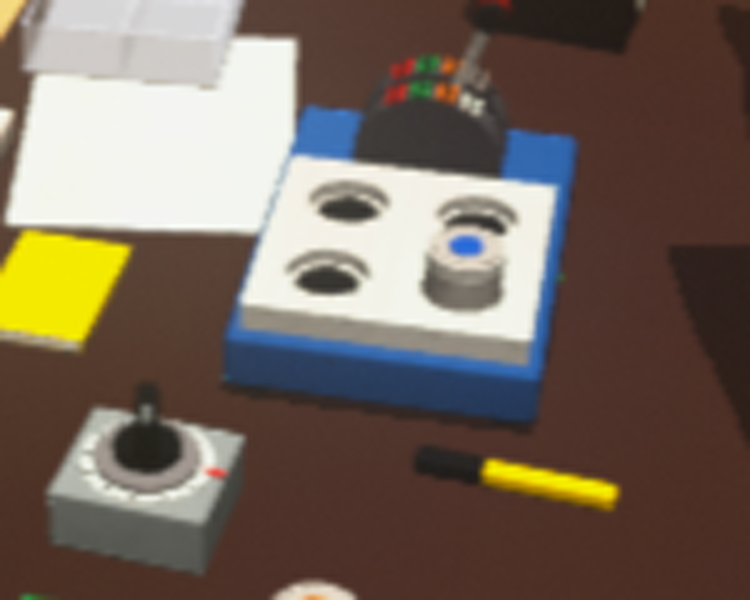

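Run:
```python
from h import *
np.set_printoptions(precision=1,suppress=True)
cs=[(155,206.2),(209.5,181.3),(239.5,224.8),(182,253)]
C=np.array([plane("scene",*c,70)[:2] for c in cs]); print(C)
cs2=[(267.8,151.3),(321.3,157),(315.8,192),(258.7,181.5)]
C2=np.array([plane("side",*c,70)[:2] for c in cs2]); print(C2)
for Q in (C,C2):
    print('ctr',Q.mean(0)); e=np.diff(np.vstack([Q,Q[:1]]),axis=0); print(np.linalg.norm(e,axis=1),np.degrees(np.arctan2(e[:,1],e[:,0])))
print(proj("side",[460,-200,164]))
for n in("scene","side"):
    p,d,m=grab(n)
    hsv=cv2.cvtColor(p,cv2.COLOR_RGB2HSV)
    mk=cv2.inRange(hsv,(0,150,100),(5,255,255))|cv2.inRange(hsv,(174,150,100),(180,255,255))
    nn,l,s,c=cv2.connectedComponentsWithStats(mk)
    for i in range(1,nn):
        if s[i,4]>2: print(n,c[i],s[i,4],plane(n,*c[i],164,m)[:2],plane(n,*c[i],178,m)[:2],plane(n,*c[i],45,m)[:2])
```

```text
[[ 421.8 -174.5]
 [ 416.6   13.4]
 [ 609.    19.1]
 [ 611.5 -167.4]]
[[ 609.1 -166. ]
 [ 418.2 -178. ]
 [ 409.6   34.3]
 [ 597.8   24.7]]
ctr [514.8 -77.3]
[187.9 192.5 186.6 189.8] [  91.6    1.7  -89.2 -177.9]
ctr [508.7 -71.3]
[191.2 212.5 188.5 191.1] [-176.4   92.3   -2.9  -86.6]
[312.7 129.1]
scene [276.2 203.2] 4 [650.7 117.2] [658.8 111.5] [581.4 165. ]
scene [136.8 207.6] 18 [ 471.5 -228.8] [ 482.3 -229.4] [ 380.1 -223.8]
scene [156.9 234.1] 30 [ 579.5 -211.9] [ 588.7 -212.7] [ 501.4 -204.8]
scene [144.5 240. ] 34 [ 580.3 -247. ] [ 589.5 -247.3] [ 502.4 -244.3]
side [308.7 119.3] 7 [ 484.  -268.2] [ 481.3 -241.4] [ 507.1 -496.5]
side [290.  133.2] 13 [ 531.2 -150.3] [ 527.7 -125.6] [ 561.4 -360.7]
side [288.5 138.4] 13 [ 530.1 -114.5] [526.5 -90.3] [ 560.1 -319.4]
side [253. 214.] 3 [550.  303.6] [546.1 320.2] [583.  161.7]
```

```bash
cat >> h.py <<'E'
def st(): 
    o=manip.get_obs(); return np.array(o['tcp_pos']),Rq(o['eef_rot']),o
def down(yaw):  # tool x down, jaw y axis at angle yaw (deg) from world x
    a=np.radians(yaw); x=np.array([0,0,-1.]); y=np.array([np.cos(a),np.sin(a),0]); z=np.cross(x,y)
    return R.from_matrix(np.stack([x,y,z],1))
def plan(P,yaw=None,rt=None):
    p,r,o=st()
    d=r.inv().apply(np.array(P,float)-p)
    t=rt if rt is not None else (down(yaw) if yaw is not None else r)
    rv=np.degrees((r.inv()*t).as_rotvec())
    n=max(np.linalg.norm(d)/41.7,np.linalg.norm(rv)/7.16)
    print('tcp',p.round(1),'jawyaw',round(np.degrees(np.arctan2(*r.as_matrix()[[1,0],1])),2),'tilt',r.as_matrix()[:,0].round(3),'t',round(o['time_s'],2),'| shift tool mm',d.round(1),'rot',rv.round(2),'rows',round(n,2))
E
python3 - <<'E'
from h import *
p,r,o=st(); print(r.as_matrix().round(3))
m=manip.camera_model("wrist"); Rm=Rq(m['rotation'])
print('look',Rm.apply([0,0,-1]).round(3),'up',Rm.apply([0,1,0]).round(3),'cam in tool',r.inv().apply(m['xyz']-p).round(1),'look in tool',r.inv().apply(Rm.apply([0,0,-1])).round(3))
plan([430,-150,330],0); plan([430,-150,330],180)
E
```

```text
[[-0.     0.407 -0.914]
 [ 0.    -0.914 -0.407]
 [-1.    -0.    -0.   ]]
look [-0.244 -0.109 -0.964] up [ 0.88   0.392 -0.267] cam in tool [-129.9    1.5  -69.1] look in tool [0.964 0.    0.267]
tcp [ 223.6 -502.4  245.1] jawyaw -66.01 tilt [-0.  0. -1.] t 0.35 | shift tool mm [ -84.8 -238.1 -331.8] rot [-6.601e+01 -1.000e-02  2.000e-02] rows 10.0
tcp [ 223.6 -502.4  245.1] jawyaw -66.01 tilt [-0.  0. -1.] t 0.35 | shift tool mm [ -84.8 -238.1 -331.8] rot [1.1399e+02 2.0000e-02 2.0000e-02] rows 15.92
```

```bash
cat >> h.py <<'E'
def rows(P,yaw,n,g=None):
    plan(P,yaw); p,r,o=st(); P=np.array(P,float)
    T=down(yaw); rv=(r.inv()*T).as_rotvec(); cur=r
    for i in range(n):
        d=cur.inv().apply((P-p)/n)/1000
        print(' '.join('%.3f'%v for v in d),' '.join('%.1f'%v for v in np.degrees(rv/n)))
        cur=cur*R.from_rotvec(rv/n)
E
python3 - <<'E'
from h import *
rows([480,-240,330],2,10)
E
```

```text
tcp [ 223.6 -502.4  245.1] jawyaw -66.01 tilt [-0.  0. -1.] t 0.35 | shift tool mm [ -84.8 -135.5 -340.9] rot [-6.801e+01 -2.000e-02  2.000e-02] rows 9.5
-0.008 -0.014 -0.034 -6.8 -0.0 0.0
-0.008 -0.009 -0.035 -6.8 -0.0 0.0
-0.008 -0.005 -0.036 -6.8 -0.0 0.0
-0.008 -0.001 -0.037 -6.8 -0.0 0.0
-0.008 0.004 -0.037 -6.8 -0.0 0.0
-0.008 0.008 -0.036 -6.8 -0.0 0.0
-0.008 0.012 -0.035 -6.8 -0.0 0.0
-0.008 0.016 -0.033 -6.8 -0.0 0.0
-0.008 0.020 -0.031 -6.8 -0.0 0.0
-0.008 0.023 -0.028 -6.8 -0.0 0.0
```

drive_tool(
  increments="-0.009 -0.014 -0.034 -6.8 0 0 0.085; -0.009 -0.009 -0.035 -6.8 0 0 0.085; -0.009 -0.005 -0.036 -6.8 0 0 0.085; -0.009 -0.001 -0.037 -6.8 0 0 0.085; -0.009 0.004 -0.037 -6.8 0 0 0.085",
)

```text
time_s: 0.77
tcp_pos: [350.9, -371.0, 288.2]
eef_rot: [-0.344, -0.617, -0.348, 0.617]
force: [1.2, -1.2, 0.4]
finger_gap: 0.996
```

drive_tool(
  increments="-0.009 0.008 -0.036 -6.8 0 0 0.085; -0.009 0.012 -0.035 -6.8 0 0 0.085; -0.009 0.016 -0.033 -6.8 0 0 0.085; -0.009 0.020 -0.031 -6.8 0 0 0.085; -0.009 0.023 -0.028 -6.8 0 0 0.085",
)

```text
time_s: 1.18
tcp_pos: [481.1, -229.2, 336.2]
eef_rot: [0.517, 0.482, 0.519, -0.481]
force: [0.4, -1.1, 0.9]
finger_gap: 0.998
```

Run:
```python
from h import *
rows([480,-240,330],2,3)
grab("wrist","w1")
```

```text
tcp [ 481.1 -229.2  336.2] jawyaw 4.24 tilt [-0.002  0.003 -1.   ] t 1.18 | shift tool mm [ 6.2 -1.9 10.7] rot [ 2.24 -0.19  0.11] rows 0.31
0.002 -0.001 0.004 0.7 -0.1 0.0
0.002 -0.001 0.004 0.7 -0.1 0.0
0.002 -0.001 0.004 0.7 -0.1 0.0
```

View pics/w1.png

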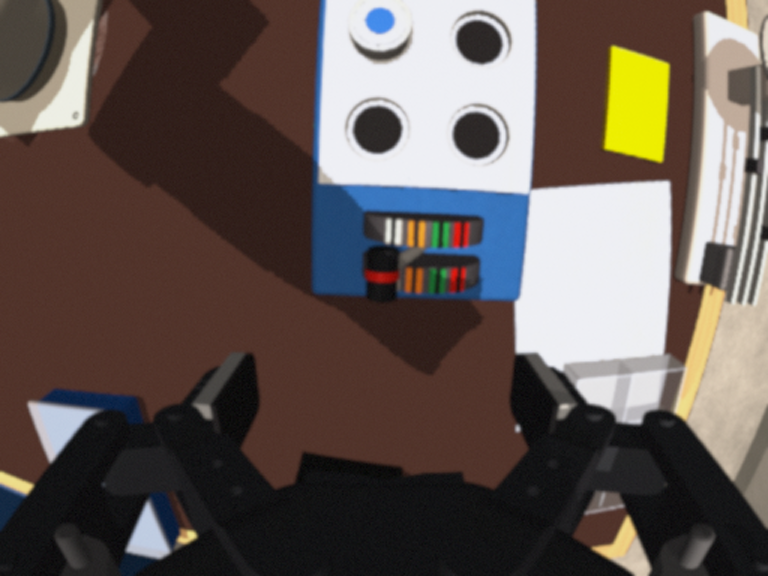

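The wrist picture (1.5x pixels) shows the blue-dot tin at (380,20), empty pockets at (377,128), (478,41) and (476,134), and the lever handle's red band at (381,275).

Run:
```python
from h import *
np.set_printoptions(precision=1,suppress=True)
p,d,m=grab("wrist"); n="wrist"
g=cv2.cvtColor(p,cv2.COLOR_RGB2GRAY); mk=(g<75).astype(np.uint8); mk[:, :205]=0; mk[:,350:]=0; mk[130:]=0
nn,l,s,c=cv2.connectedComponentsWithStats(mk)
for i in range(1,nn):
    if s[i,4]>200: print('hole',c[i],s[i],plane(n,*c[i],58,m)[:2],d[int(c[i][1]),int(c[i][0])])
for b in blobs(p[:60],*BL,30)[0]:print('blue',b[0],b[1],plane(n,*b[0],102,m)[:2])
hsv=cv2.cvtColor(p,cv2.COLOR_RGB2HSV)
mk=cv2.inRange(hsv,(0,150,100),(5,255,255))|cv2.inRange(hsv,(174,150,100),(180,255,255))
nn,l,s,c=cv2.connectedComponentsWithStats(mk)
for i in range(1,nn):
    if s[i,4]>20: print('red',c[i],s[i],plane(n,*c[i],178,m)[:2],plane(n,*c[i],186,m)[:2],'dep',d[int(c[i][1]),int(c[i][0])], 'z', end=' '); o,dr=ray(n,*c[i],m); cz=Rq(m['rotation']).apply([0,0,-1]); P=o+dr*d[int(c[i][1]),int(c[i][0])]/(dr@cz); print(P)
for u,v in((400,50),(300,50),(340,120/1)): pass
```

```text
hole [208.1  59.6] [205   0  25 130 612] [409.6 -91.1] 385.66528
hole [317.   31.1] [303  18  29  27 608] [555.1 -35.1] 363.5797
hole [248.6  89. ] [234  75  30  29 695] [ 468.6 -128.7] 385.99414
hole [314.2  93.3] [300  79  29  29 664] [ 558.6 -125.2] 386.71716
blue [211.5  29.2] 108 [417.6 -58.6]
blue [251.1  16.7] 203 [464.7 -39.1]
red [302.9 159.1] [298 151  11  17 146] [ 531.5 -201.2] [ 530.1 -200.1] dep 357.03555 z [ 542.9 -210.6  113.4]
red [303.9 188. ] [303 181   3  16  42] [ 536.2 -230.7] [ 534.7 -228.7] dep 369.98172 z [ 549.3 -247.4  110.2]
red [297.8 189.1] [296 182   6  16  68] [ 530.1 -232.3] [ 528.7 -230.3] dep 366.56033 z [ 541.1 -248.5  113.8]
red [249.9 187.7] [240 184  21   8 130] [ 481.6 -235.2] [ 481.5 -233.1] dep 290.76288 z [ 481.5 -232.9  186.6]
```

Run:
```python
from h import *
rows([482,-234,171],2.2,4)
```

```text
tcp [ 483.  -227.3  336.9] jawyaw 4.48 tilt [ 0.     0.003 -1.   ] t 1.28 | shift tool mm [165.9  -1.6   7.1] rot [ 2.28 -0.18 -0.02] rows 3.98
0.041 -0.000 0.002 0.6 -0.0 -0.0
0.041 -0.000 0.002 0.6 -0.0 -0.0
0.041 -0.000 0.002 0.6 -0.0 -0.0
0.041 -0.000 0.002 0.6 -0.0 -0.0
```

drive_tool(
  increments="0.03 0 0.002 0.6 0 0 0.05; 0.03 0 0.002 0.6 0 0 0.05; 0.03 0 0.002 0.6 0 0 0.05; 0.02 0 0.001 0.5 0 0 0.05; 0 0 0 0 0 0 0.05",
  force=20,
)

```text
time_s: 1.7
tcp_pos: [485.0, -233.2, 224.2]
eef_rot: [0.511, 0.491, 0.508, -0.489]
force: [-0.7, 0.2, -0.3]
finger_gap: 0.585
```

Run:
```python
from h import *
rows([482,-234,171],2.2,2)
grab("wrist","w2")
```

```text
tcp [ 485.  -233.2  224.2] jawyaw 2.19 tilt [ 0.004 -0.001 -1.   ] t 1.7 | shift tool mm [53.2 -3.3  0.7] rot [-0.01  0.04 -0.24] rows 1.28
0.027 -0.002 0.000 -0.0 0.0 -0.1
0.027 -0.002 0.000 -0.0 0.0 -0.1
```

View pics/w2.png

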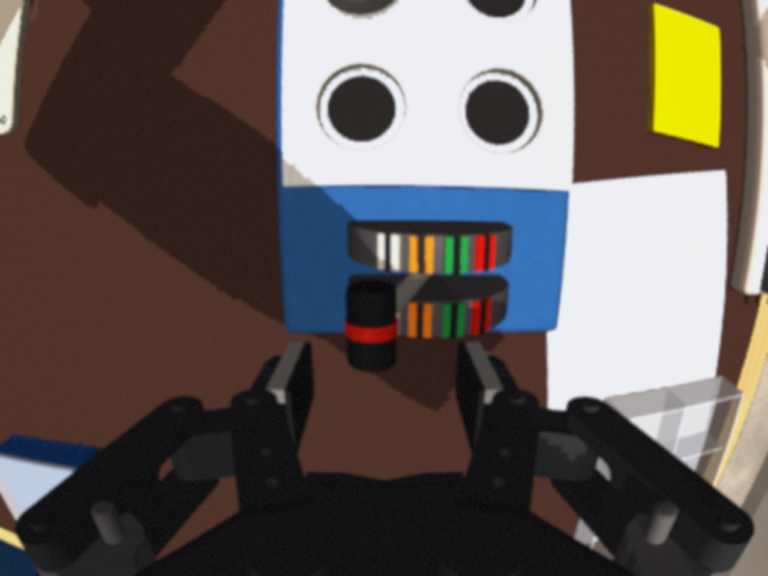

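The handle sits between the open fingers, at about (371,325) in the 1.5x picture.

drive_tool(
  increments="0.027 -0.003 0 0 0 0 0.045; 0.027 -0.003 0 0 0 0 0.045; 0 -0.001 0 0 0 0 0.04",
)

```text
time_s: 2.0
tcp_pos: [479.8, -236.0, 175.4]
eef_rot: [0.513, 0.492, 0.505, -0.489]
force: [0.3, 0.3, -0.0]
finger_gap: 0.465
```

drive_tool(
  increments="0 -0.008 0 0 0 0 0.04; 0 -0.008 0 0 0 0 0.04; 0 -0.008 0 0 0 0 0.04; 0 -0.008 0 0 0 0 0.04; 0 0 0 0 0 0 0.04",
)

```text
time_s: 2.42
tcp_pos: [446.6, -239.4, 182.8]
eef_rot: [0.516, 0.492, 0.502, -0.489]
force: [1.2, -0.4, 0.3]
finger_gap: 0.471
```

Run:
```python
from h import *
rows([435,-234,171],2.2,2)
grab("wrist","w3")
```

```text
tcp [ 446.6 -239.4  182.8] jawyaw 2.1 tilt [ 0.017 -0.01  -1.   ] t 2.42 | shift tool mm [ 11.5 -11.6  -5.9] rot [-0.11  0.62 -0.97] rows 0.42
0.006 -0.006 -0.003 -0.1 0.3 -0.5
0.006 -0.006 -0.003 -0.1 0.3 -0.5
```

View pics/w3.png

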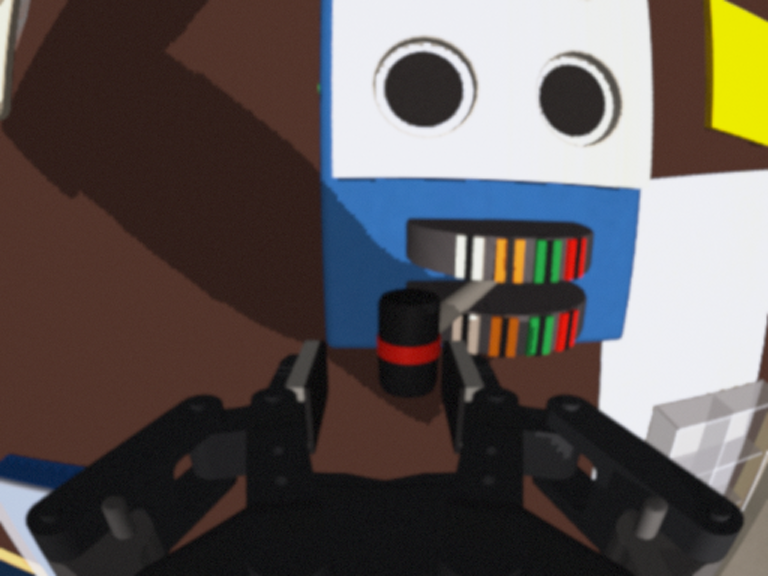

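drive_tool(
  increments="0.010 -0.007 -0.002 0 0.3 -0.5 0.04; 0.010 -0.006 -0.002 0 0.3 -0.5 0.04; 0 0 0 0 0 0 0.04",
)

```text
time_s: 2.72
tcp_pos: [443.7, -239.6, 168.6]
eef_rot: [0.518, 0.495, 0.5, -0.486]
force: [0.1, 0.0, -0.4]
finger_gap: 0.467
```

Run:
```python
from h import *
rows([435,-234,171],2.2,2)
print(manip.get_obs()['force'])
grab("wrist","w4")
```

```text
tcp [ 443.7 -239.6  168.6] jawyaw 2.18 tilt [ 0.027 -0.009 -1.   ] t 2.72 | shift tool mm [-2.6 -8.4 -5.9] rot [-0.03  0.59 -1.51] rows 0.25
-0.001 -0.004 -0.003 -0.0 0.3 -0.8
-0.001 -0.004 -0.003 -0.0 0.3 -0.8
[ 0.10667028  0.01880803 -0.37614083]
```

View pics/w4.png

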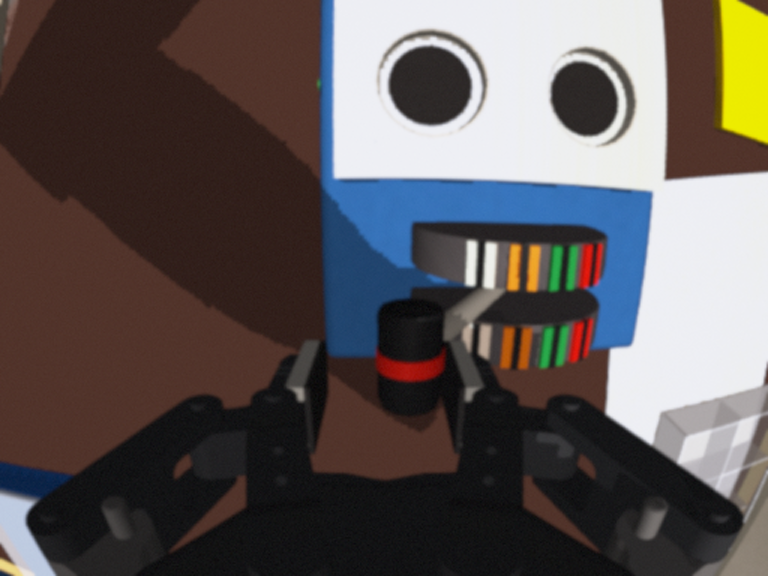

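```bash
cat >> h.py <<'E'
def redband(n="wrist",z=175):
    p,d,m=grab(n); hsv=cv2.cvtColor(p,cv2.COLOR_RGB2HSV)
    mk=cv2.inRange(hsv,(0,150,60),(5,255,255))|cv2.inRange(hsv,(174,150,60),(180,255,255))
    nn,l,s,c=cv2.connectedComponentsWithStats(mk)
    for i in range(1,nn):
        if s[i,4]>60:
            u,v=c[i];D=d[int(v),int(u)];o,dr=ray(n,u,v,m); cz=Rq(m['rotation']).apply([0,0,-1]); print('red',c[i].round(1),s[i],(o+dr*D/(dr@cz)).round(1))
E
python3 - <<'E'
from h import *
redband()
E
```

```text
red [393.8 176. ] [386 162  16  31 356] [ 541.6 -211.1  113.2]
red [387.4 226.4] [379 212  17  31 349] [ 543.2 -248.8  113.4]
red [273.9 245.2] [251 234  47  21 634] [ 453.2 -233.4  174. ]
```

drive_tool(
  increments="0 0.006 -0.003 0 0.3 -0.8 0.045; 0 0.003 -0.003 0 0.3 -0.8 0.05; 0 0 0 0 0 0 0.05",
)

```text
time_s: 3.07
tcp_pos: [450.2, -232.2, 167.6]
eef_rot: [0.505, 0.488, 0.513, -0.493]
force: [0.3, 0.7, 0.6]
finger_gap: 0.588
```

Run:
```python
from h import *
redband(); grab("wrist","w5")
plan([453,-234,250],2.2)
```

```text
red [388.9 188.6] [381 174  17  32 383] [ 542.6 -211.5  111.5]
red [382.3 239.1] [374 224  18  31 361] [ 544.1 -249.4  112. ]
red [259.9 259.9] [237 247  47  23 636] [ 454.1 -232.8  174.7]
tcp [ 450.  -232.3  167.5] jawyaw 2.1 tilt [-0.011  0.002 -1.   ] t 3.17 | shift tool mm [-82.5   2.1   1.6] rot [-0.1  -0.13  0.61] rows 1.98
```

View pics/w5.png

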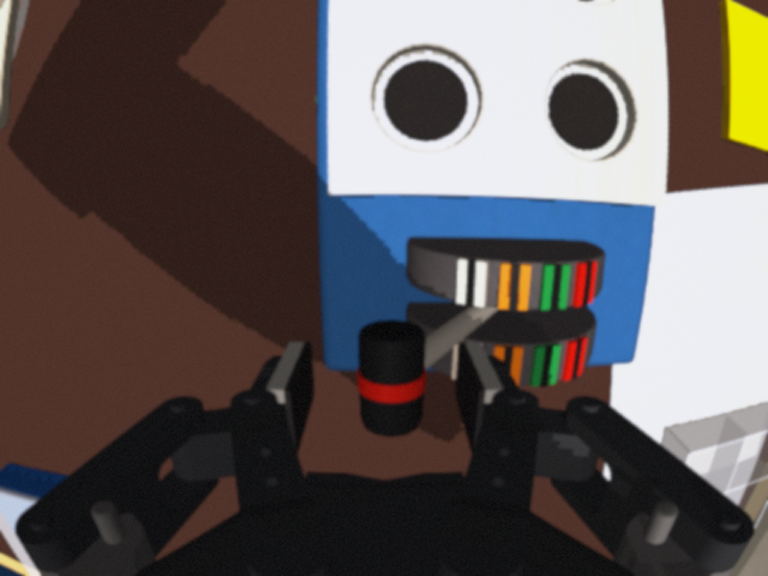

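drive_tool(
  increments="-0.04 0 0 0 0 0.3 0.07; -0.04 0 0 0 0 0.3 0.085; -0.03 0 0 0 0 0 0.085",
)

```text
time_s: 3.42
tcp_pos: [447.4, -230.0, 272.6]
eef_rot: [0.502, 0.49, 0.516, -0.491]
force: [0.3, -0.4, 0.1]
finger_gap: 0.971
```

Run:
```python
from h import *
print(manip.get_obs()['joints'].round(3))
rows([465,-39,230],2.2,5)
for nm,u,v,z in (("plain",489,261,44),("lid",438,220,10),("tape",494,367,25),("counter",426,318,45)): print(nm,plane("scene",u/1.5,v/1.5,z).round(0))
for nm,u,v,z in (("plain",363,395,44),("lid",468,422,10),("tape",281,339,25)): print(nm,plane("side",u/1.5,v/1.5,z).round(0))
```

```text
[-6.430e-01  1.840e-01 -8.000e-03  1.398e+00  1.000e-03  8.910e-01]
tcp [ 447.4 -230.   272.6] jawyaw 2.15 tilt [-0.015  0.013 -1.   ] t 3.42 | shift tool mm [  44.8   25.4 -189.6] rot [-0.05 -0.77  0.84] rows 4.71
0.009 0.005 -0.038 -0.0 -0.2 0.2
0.009 0.005 -0.038 -0.0 -0.2 0.2
0.009 0.005 -0.038 -0.0 -0.2 0.2
0.009 0.005 -0.038 -0.0 -0.2 0.2
0.009 0.005 -0.038 -0.0 -0.2 0.2
plain [561. 372.  44.]
lid [375. 359.  10.]
tape [778. 233.  25.]
counter [622. 169.  45.]
plain [562. 371.  44.]
lid [371. 357.  10.]
tape [766. 243.  25.]
```

drive_tool(
  increments="0.002 0.005 -0.038 0 -0.2 0.2 0.08; 0.009 0.005 -0.038 0 -0.2 0.2 0.075; 0.009 0.005 -0.038 0 -0.2 0.2 0.07; 0.009 0.005 -0.038 0 -0.2 0.2 0.07; 0.009 0.005 -0.036 0 -0.2 0.2 0.07",
)

```text
time_s: 3.83
tcp_pos: [468.1, -43.6, 240.9]
eef_rot: [0.513, 0.494, 0.5, -0.494]
force: [1.2, -0.5, -0.3]
finger_gap: 0.818
```

Run:
```python
from h import *
p,d,m=grab("wrist","w6")
for b in blobs(p,*BL,60)[0]:print('blue',b[0],b[1],plane("wrist",*b[0],102,m)[:2].round(1))
rows([465,-39,160],2.2,2)
```

```text
blue [272.17278481 124.32341772] 1580 [485.1   9.2]
blue [248.46933962 177.02358491] 424 [464.9 -40. ]
blue [249.74458381 295.24800456] 1754 [ 468.4 -172.5]
tcp [467.2 -38.1 239.3] jawyaw 1.66 tilt [ 0.011 -0.01  -1.   ] t 3.88 | shift tool mm [79.3 -3.2  0.1] rot [-0.55  0.57 -0.64] rows 1.9
0.040 -0.002 0.000 -0.3 0.3 -0.3
0.040 -0.001 0.000 -0.3 0.3 -0.3
```

View pics/w6.png

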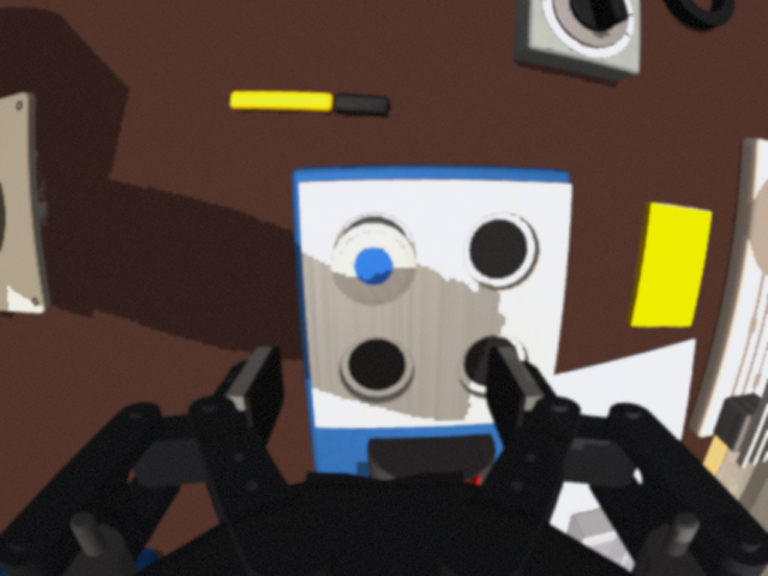

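The blue-dot tin is at (373,264) and the fingers straddle it. Going down.

drive_tool(
  increments="0.038 -0.002 0 -0.3 0.3 -0.3 0.07; 0.038 -0.001 0 -0.3 0.3 -0.3 0.07; 0 0 0 0 0 0 0.07",
)

```text
time_s: 4.13
tcp_pos: [464.4, -33.6, 161.9]
eef_rot: [0.513, 0.488, 0.511, -0.487]
force: [-0.8, -0.1, -0.2]
finger_gap: 0.823
```

Run:
```python
from h import *
p,d,m=grab("wrist")
for b in blobs(p,*BL,60)[0]:print('blue',b[0],b[1],plane("wrist",*b[0],102,m)[:2].round(1))
rows([465,-39.5,89],2.2,3)
```

```text
blue [289.2388814  138.15330189] 2968 [485.4  16.5]
blue [253.03370787 219.9113608 ] 801 [464.9 -40.2]
blue [371.98657718 341.71812081] 149 [ 580.  -158.6]
tcp [465.4 -34.1 164.8] jawyaw 2.77 tilt [ 0.005 -0.001 -1.   ] t 4.18 | shift tool mm [75.8 -1.1  5.3] rot [ 0.57  0.05 -0.3 ] rows 1.82
0.025 -0.000 0.002 0.2 0.0 -0.1
0.025 -0.000 0.002 0.2 0.0 -0.1
0.025 -0.000 0.002 0.2 0.0 -0.1
```

drive_tool(
  increments="0.030 0 0.003 0.3 0 0 0.07; 0.030 0 0.003 0.2 0 -0.2 0.07; 0.010 0 0 0 0 -0.1 0.07; 0 0 0 0 0 0 0.07",
)

```text
time_s: 4.52
tcp_pos: [469.9, -42.6, 100.3]
eef_rot: [0.512, 0.491, 0.506, -0.49]
force: [0.3, 0.4, 0.6]
finger_gap: 0.816
```

Run:
```python
from h import *
rows([465,-39.8,89],2.2,1)
grab("side","s1")
```

```text
tcp [469.9 -42.6 100.3] jawyaw 2.12 tilt [ 0.008 -0.004 -1.   ] t 4.52 | shift tool mm [11.2 -4.9 -3. ] rot [-0.08  0.24 -0.42] rows 0.3
0.011 -0.005 -0.003 -0.1 0.2 -0.4
```

View pics/s1.png

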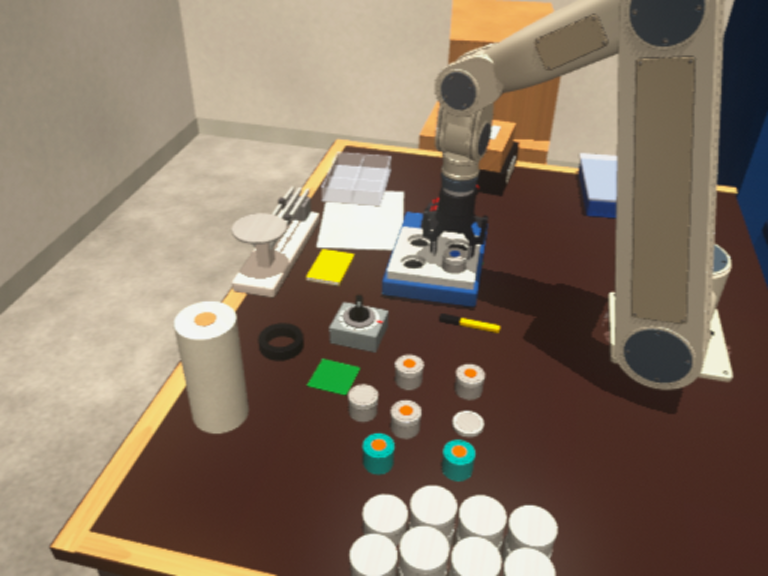

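drive_tool(
  increments="0.007 -0.004 -0.003 0 0.2 -0.4 0.07; 0.002 0 0 0 0 0 0.07; 0 0 0 0 0 0 0.07",
)

```text
time_s: 4.82
tcp_pos: [468.5, -40.6, 96.2]
eef_rot: [0.511, 0.492, 0.507, -0.49]
force: [-0.2, -0.2, 0.0]
finger_gap: 0.819
```

Run:
```python
from h import *
rows([465,-39.8,89],2.2,1)
grab("wrist","w7")
```

```text
tcp [468.5 -40.6  96.2] jawyaw 2.07 tilt [ 0.007 -0.002 -1.   ] t 4.82 | shift tool mm [ 7.2 -3.5 -1. ] rot [-0.13  0.15 -0.38] rows 0.19
0.007 -0.003 -0.001 -0.1 0.1 -0.4
```

View pics/w7.png

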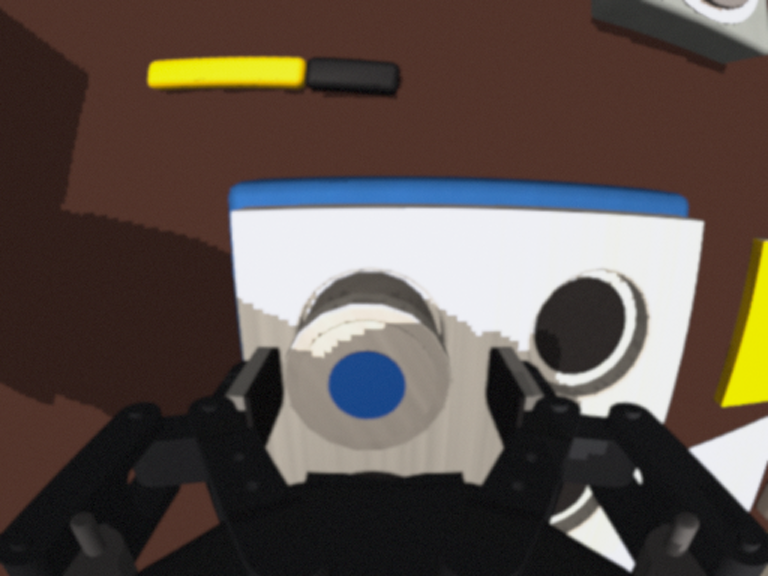

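The blue-dot tin at (367,385) lies between the pads, a little left of centre. I'll shift slightly and grip.

drive_tool(
  increments="0.006 -0.004 -0.001 0 0 -0.4 0.07; 0.002 -0.001 0 0 0 0 0.065; 0 0 0 0 0 0 0.05; 0 0 0 0 0 0 0.045; 0 0 0 0 0 0 0.045",
  force=50,
)

```text
time_s: 5.28
tcp_pos: [463.7, -39.7, 89.6]
eef_rot: [0.511, 0.49, 0.508, -0.491]
force: [0.2, 0.9, -1.6]
finger_gap: 0.594
```

drive_tool(
  increments="0 0 0 0 0 0 0.045; 0 0 0 0 0 0 0.045; -0.01 0 0 0 0 0 0.045; -0.01 0 0 0 0 0 0.045",
)

```text
time_s: 5.62
tcp_pos: [462.2, -39.2, 108.1]
eef_rot: [0.509, 0.49, 0.509, -0.492]
force: [-0.2, 1.0, -1.2]
finger_gap: 0.592
```

Run:
```python
from h import *
plan([465,-39.8,200],2.2)
grab("wrist","w8")
```

```text
tcp [462.2 -39.2 108.1] jawyaw 2.1 tilt [-0.002 -0.002 -1.   ] t 5.62 | shift tool mm [-91.9   2.6   0.9] rot [-0.1   0.13  0.12] rows 2.2
```

View pics/w8.png

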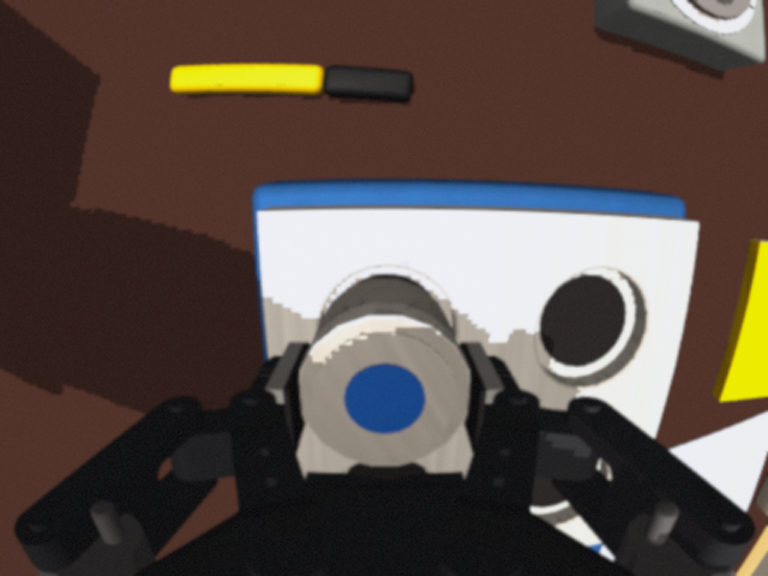

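drive_tool(
  increments="-0.035 0 0 0 0 0 0.045; -0.035 0 0 0 0 0 0.045; -0.02 0.01 -0.03 0 0 0 0.045; 0 0.018 -0.035 0 0 0 0.045; 0 0.018 -0.035 0 0 0 0.045",
)

```text
time_s: 6.08
tcp_pos: [504.5, 60.2, 202.7]
eef_rot: [0.507, 0.492, 0.506, -0.495]
force: [0.5, -1.0, -1.8]
finger_gap: 0.593
```

drive_tool(
  increments="0 0.018 -0.035 0 0 0 0.045; 0 0.018 -0.035 0 0 0 0.045; 0 0.018 -0.035 0 0 0 0.045; 0 0.018 -0.035 0 0 0 0.045; 0 0.018 -0.03 0 0 0 0.045",
)

```text
time_s: 6.5
tcp_pos: [593.1, 241.9, 202.0]
eef_rot: [0.507, 0.493, 0.505, -0.494]
force: [1.1, 0.3, -1.1]
finger_gap: 0.59
```

Run:
```python
from h import *
p,d,m=grab("wrist","w9")
for b in blobs(p,*GR,60)[0]:print('green',b[0],b[1],plane("wrist",*b[0],3,m)[:2].round(1))
rows([642,297,200],2.2,3)
```

```text
green [298.49481916 124.70733138] 5115 [641.2 293.9]
tcp [595.5 246.4 200.7] jawyaw 1.54 tilt [ 0.002 -0.001 -1.   ] t 6.55 | shift tool mm [  0.7  47.9 -49.3] rot [-0.66  0.05 -0.11] rows 1.65
0.000 0.016 -0.016 -0.2 0.0 -0.0
0.000 0.016 -0.016 -0.2 0.0 -0.0
0.000 0.016 -0.016 -0.2 0.0 -0.0
```

View pics/w9.png

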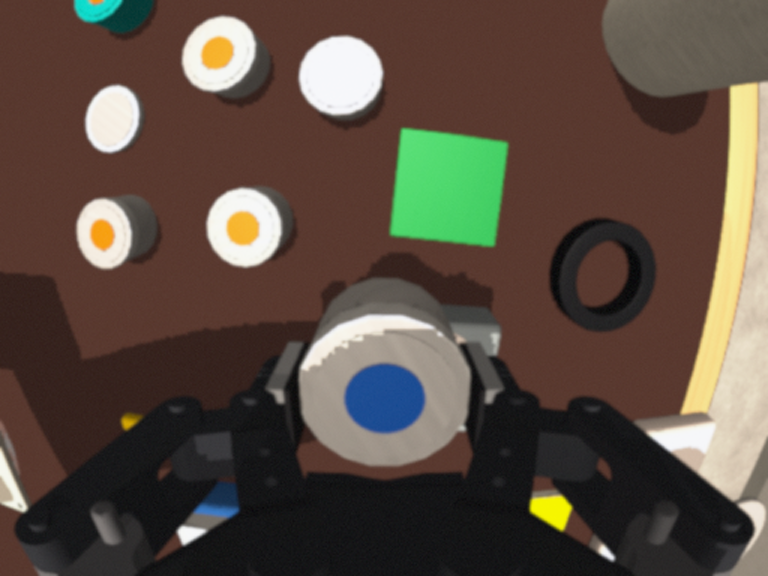

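The wrist view (1.5x) shows the mat at (448,187), white orange-dot tins at (217,52), (102,235) and (243,228), the plain tin at (341,76) and the lid at (113,118). The blue-dot tin is held at (385,397).

drive_tool(
  increments="0 0.016 -0.017 -0.2 0 0 0.045; 0 0.016 -0.017 -0.2 0 0 0.045; 0.02 0.014 -0.014 -0.2 0 0 0.045; 0.03 0 0 0 0 0 0.045; 0.03 0 0 0 0 0 0.045",
)

```text
time_s: 6.97
tcp_pos: [645.0, 304.2, 119.7]
eef_rot: [0.513, 0.492, 0.509, -0.486]
force: [-0.1, 0.2, -1.4]
finger_gap: 0.588
```

Run:
```python
from h import *
rows([641.5,295,50],2.2,3)
```

```text
tcp [645.  304.2 119.7] jawyaw 2.52 tilt [ 0.009  0.002 -1.   ] t 6.97 | shift tool mm [69.7 -4.5  9.2] rot [ 0.32 -0.09 -0.53] rows 1.69
0.023 -0.002 0.003 0.1 -0.0 -0.2
0.023 -0.001 0.003 0.1 -0.0 -0.2
0.023 -0.001 0.003 0.1 -0.0 -0.2
```

drive_tool(
  increments="0.023 -0.002 0.004 0.1 0 -0.2 0.045; 0.023 -0.001 0.003 0.1 0 -0.2 0.045; 0.02 -0.001 0.002 0.1 0 -0.2 0.045; 0 0 0 0 0 0 0.045",
)

```text
time_s: 7.3
tcp_pos: [637.9, 294.8, 40.2]
eef_rot: [0.507, 0.486, 0.513, -0.494]
force: [-1.0, 0.0, -1.7]
finger_gap: 0.591
```

Run:
```python
from h import *
rows([641.5,295,36],2.2,1)
```

```text
tcp [637.9 294.8  40.2] jawyaw 2.31 tilt [-0.013 -0.002 -1.   ] t 7.3 | shift tool mm [ 4.1  3.6 -0.1] rot [0.11 0.09 0.76] rows 0.13
0.004 0.004 -0.000 0.1 0.1 0.8
```

drive_tool(
  increments="0.003 0.002 0 0 0 0.7 0.045; 0.002 0 0 0 0 0 0.045; 0.001 0 0 0 0 0 0.045",
)

```text
time_s: 7.55
tcp_pos: [640.5, 294.8, 34.6]
eef_rot: [0.51, 0.489, 0.51, -0.49]
force: [-0.6, -0.3, -0.3]
finger_gap: 0.592
```

drive_tool(
  increments="0.001 0 0 0 0 0 0.045; 0.001 0 0 0 0 0 0.045; 0 0 0 0 0 0 0.045",
)

```text
time_s: 7.8
tcp_pos: [642.1, 295.6, 35.8]
eef_rot: [0.511, 0.491, 0.509, -0.488]
force: [-0.3, -0.5, -1.8]
finger_gap: 0.592
```

drive_tool(
  increments="0.001 0 0 0 0 0 0.045; 0 0 0 0 0 0 0.056; 0 0 0 0 0 0 0.065; 0 0 0 0 0 0 0.072; 0 0 0 0 0 0 0.075",
)

```text
time_s: 8.22
tcp_pos: [643.3, 296.1, 37.1]
eef_rot: [0.512, 0.492, 0.508, -0.487]
force: [-0.4, -0.4, 0.2]
finger_gap: 0.875
```

drive_tool(
  increments="-0.03 0 0 0 0 0 0.075; -0.035 0 0 0 0 0 0.075; -0.035 0 0 0 0 0 0.07; -0.035 0 0 0 0 0 0.07",
)

```text
time_s: 8.55
tcp_pos: [638.4, 294.6, 166.7]
eef_rot: [0.509, 0.487, 0.511, -0.493]
force: [1.2, 0.6, 0.6]
finger_gap: 0.82
```

Run:
```python
from h import *
p,d,m=grab("wrist","w10")
for b in blobs(p,*BL,60)[0]:print('blue',b[0],b[1],plane("wrist",*b[0],47,m)[:2].round(1))
for b in blobs(p,*OR,60)[0]:print('or',b[0],b[1],plane("wrist",*b[0],44,m)[:2].round(1))
rows([499.5,269.5,160],2.2,4)
```

```text
blue [262.03974895 186.62970711] 478 [644.8 295.7]
blue [101.3255814 369.       ] 129 [429.3  17.3]
tcp [640.5 295.3 175. ] jawyaw 2.32 tilt [ 0.003 -0.001 -1.   ] t 8.6 | shift tool mm [  14.7 -141.9   20.1] rot [ 0.12  0.05 -0.15] rows 3.46
0.004 -0.035 0.005 0.0 0.0 -0.0
0.004 -0.035 0.005 0.0 0.0 -0.0
0.004 -0.035 0.005 0.0 0.0 -0.0
0.004 -0.035 0.005 0.0 0.0 -0.0
```

View pics/w10.png

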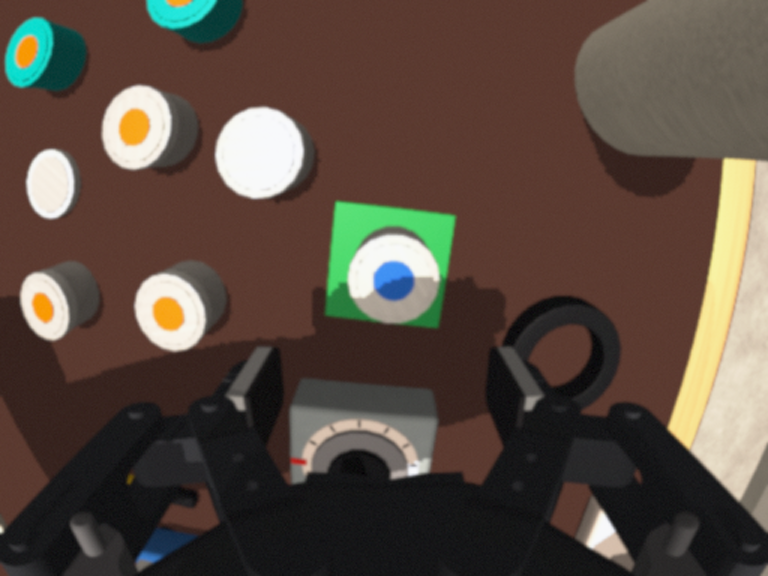

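The blue-dot tin stands on the mat at (394,280). The knob's white line is at (415,467), opposite the red mark at (298,461), so the knob is near π. Tin B is next.

```bash
sed -i 's/^OR=.*; BL/OR=((6,150,120),(21,255,255)); BL/' h.py
python3 - <<'E'
from h import *
p,d,m=grab("wrist")
for b in blobs(p,*OR,80)[0]:print('or',b[0],b[1],plane("wrist",*b[0],44,m)[:2].round(1))
plan([499.5,269.5,150],2.2)
E
```

```text
or [119.51401869   2.60747664] 107 [506.8 468.6]
or [19.06417112 36.2513369 ] 187 [374.6 456. ]
or [89.98529412 86.13823529] 340 [479.8 387.3]
or [ 29.38728324 203.6300578 ] 173 [382.  263.7]
or [111.91909385 207.45954693] 309 [499.  266.4]
tcp [641.  295.5 172.5] jawyaw 2.32 tilt [ 0.004 -0.001 -1.   ] t 8.65 | shift tool mm [  22.  -142.5   20.2] rot [ 0.12  0.04 -0.2 ] rows 3.49
```

drive_tool(
  increments="0 -0.035 0.006 0 0 0 0.07; 0.004 -0.035 0.006 0 0 0 0.07; 0.006 -0.036 0.006 0 0 0 0.07; 0.006 -0.036 0.006 0 0 0 0.07; 0 0 0 0 0 0 0.07",
)

```text
time_s: 9.07
tcp_pos: [495.0, 263.8, 151.0]
eef_rot: [0.51, 0.49, 0.509, -0.49]
force: [1.3, 0.9, -0.9]
finger_gap: 0.823
```

Run:
```python
from h import *
p,d,m=grab("wrist","w11")
for b in blobs(p,*OR,80)[0]:print('or',b[0],b[1],plane("wrist",*b[0],44,m)[:2].round(1))
rows([499.5,269.5,90],2.2,2)
```

```text
or [241.32542373  39.33050847] 590 [480.8 387.6]
or [126.35972851 186.92081448] 442 [383.1 263.8]
or [259.64421416 188.88601036] 579 [500.1 266.5]
tcp [498.8 264.7 152.4] jawyaw 2.23 tilt [ 0.006  0.    -1.   ] t 9.12 | shift tool mm [62.4  0.5 -4.8] rot [ 0.03  0.01 -0.34] rows 1.5
0.031 0.000 -0.002 0.0 0.0 -0.2
0.031 0.000 -0.002 0.0 0.0 -0.2
```

View pics/w11.png

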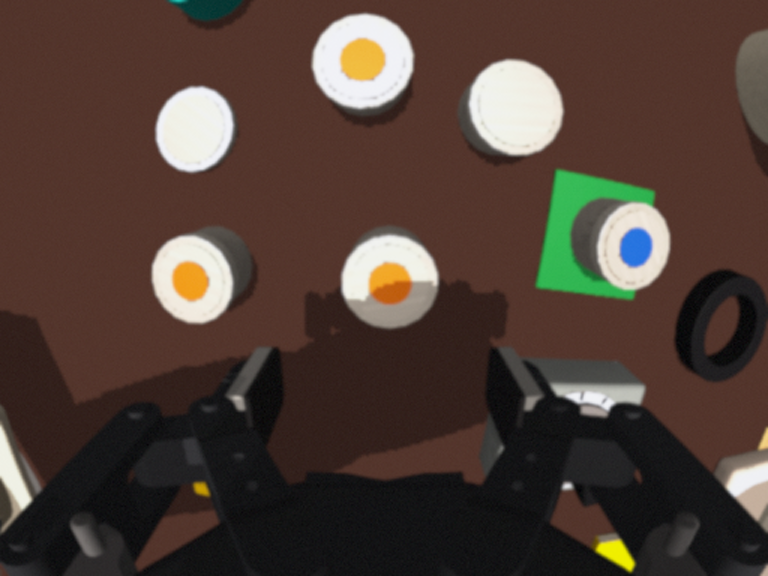

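White orange-dot tin B is at (389,283). Descending onto it.

drive_tool(
  increments="0.031 0.001 -0.002 0 0 0 0.07; 0.031 0 0 0 0 -0.2 0.07; 0.03 0 0 0 0 0 0.07; 0.02 0 0 0 0 0 0.07; 0 0 0 0 0 0 0.07",
)

```text
time_s: 9.53
tcp_pos: [507.2, 269.0, 40.7]
eef_rot: [0.513, 0.495, 0.507, -0.485]
force: [-0.7, -0.5, 0.4]
finger_gap: 0.822
```

Run:
```python
from h import *
p,d,m=grab("wrist","w12")
for b in blobs(p,*OR,80)[0]:print('or',b[0],b[1],plane("wrist",*b[0],44,m)[:2].round(1))
rows([500,267,33],2.2,1)
```

```text
or [199.19804742   7.20781032] 717 [480.3 381.5]
or [ 36.97953964 245.2685422 ] 782 [382.2 263.5]
or [238.64201183 258.8556213 ] 1690 [500.9 266.5]
tcp [507.8 269.2  42.3] jawyaw 2.23 tilt [ 0.017  0.005 -1.   ] t 9.58 | shift tool mm [ 9.2 -8.   1.9] rot [ 0.03 -0.25 -0.99] rows 0.3
0.009 -0.008 0.002 0.0 -0.2 -1.0
```

View pics/w12.png

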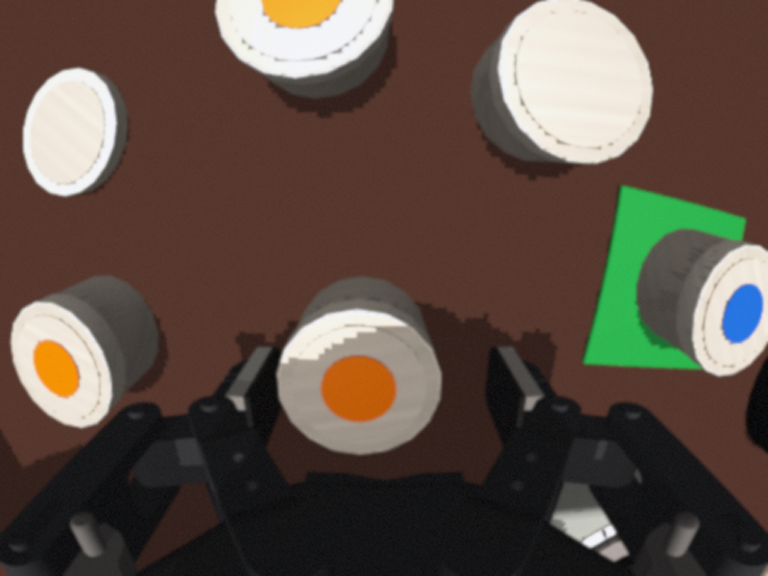

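drive_tool(
  increments="0.004 -0.007 0.002 0 0 -1 0.07; 0.003 0 0 0 0 0 0.07; 0 0 0 0 0 0 0.07",
)

```text
time_s: 9.83
tcp_pos: [503.5, 267.6, 37.6]
eef_rot: [0.509, 0.492, 0.51, -0.488]
force: [0.4, -0.4, 0.1]
finger_gap: 0.821
```

Run:
```python
from h import *
rows([500.5,267,33],2.2,1)
```

```text
tcp [503.5 267.6  37.6] jawyaw 2.22 tilt [ 0.002  0.006 -1.   ] t 9.83 | shift tool mm [ 4.6 -3.   0.6] rot [ 0.02 -0.32 -0.13] rows 0.13
0.005 -0.003 0.001 0.0 -0.3 -0.1
```

drive_tool(
  increments="0.005 -0.003 0 0 -0.3 0 0.07; 0.001 0 0 0 0 0 0.06; 0 0 0 0 0 0 0.045; 0 0 0 0 0 0 0.045; 0 0 0 0 0 0 0.045",
  force=50,
)

```text
time_s: 10.25
tcp_pos: [502.3, 268.3, 34.7]
eef_rot: [0.511, 0.493, 0.508, -0.488]
force: [0.7, 0.2, -0.8]
finger_gap: 0.591
```

drive_tool(
  increments="0 0 0 0 0 0 0.045; -0.02 0 0 0 0 0 0.045; -0.03 0 0 0 0 0 0.045; -0.035 0 0 0 0 0 0.045; -0.035 0 0 0 0 0 0.045",
)

```text
time_s: 10.67
tcp_pos: [497.1, 266.5, 150.8]
eef_rot: [0.509, 0.488, 0.51, -0.493]
force: [0.8, -0.3, -0.9]
finger_gap: 0.592
```

Run:
```python
from h import *
p,d,m=grab("wrist","w13")
rows([558.6,-125.2,150],2.2,10)
```

```text
tcp [499.6 267.5 158.1] jawyaw 2.22 tilt [ 0.003 -0.    -1.   ] t 10.72 | shift tool mm [  8.3  43.7 394.7] rot [ 0.02  0.01 -0.14] rows 9.53
0.001 0.004 0.039 0.0 0.0 -0.0
0.001 0.004 0.039 0.0 0.0 -0.0
0.001 0.004 0.039 0.0 0.0 -0.0
0.001 0.004 0.039 0.0 0.0 -0.0
0.001 0.004 0.039 0.0 0.0 -0.0
0.001 0.004 0.039 0.0 0.0 -0.0
0.001 0.004 0.039 0.0 0.0 -0.0
0.001 0.004 0.039 0.0 0.0 -0.0
0.001 0.004 0.039 0.0 0.0 -0.0
0.001 0.004 0.039 0.0 0.0 -0.0
```

View pics/w13.png

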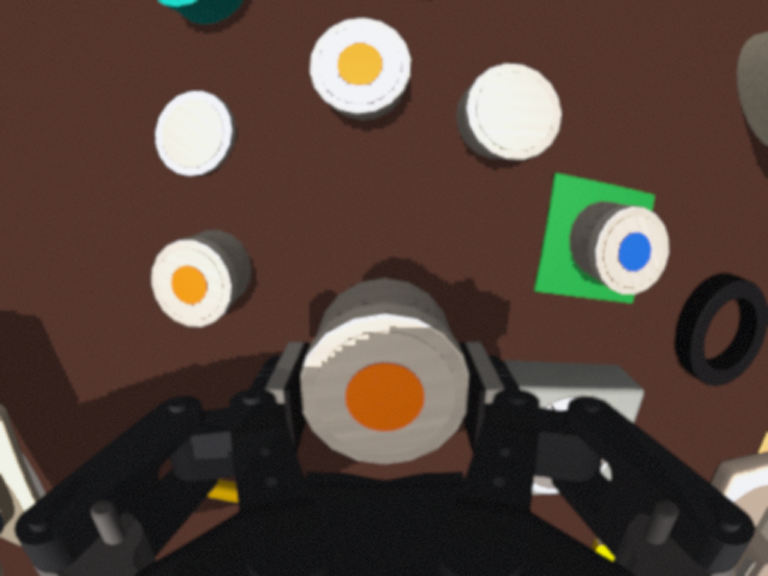

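Tin B is gripped and centred at (385,397). I'm carrying it over the deck.

drive_tool(
  increments="-0.003 0.004 0.039 0 0 0 0.045; -0.003 0.004 0.039 0 0 0 0.045; -0.003 0.004 0.039 0 0 0 0.045; -0.003 0.004 0.039 0 0 0 0.045; 0 0.004 0.039 0 0 0 0.045",
)

```text
time_s: 11.13
tcp_pos: [529.3, 75.0, 175.0]
eef_rot: [0.515, 0.491, 0.511, -0.483]
force: [0.3, 0.5, -1.3]
finger_gap: 0.591
```

drive_tool(
  increments="0 0.004 0.039 0 0 0 0.045; 0 0.004 0.039 0 0 0 0.045; 0 0.004 0.039 0 0 0 0.045; 0 0.004 0.039 0 0 0 0.045; 0 0.004 0.038 0 0 0 0.045",
)

```text
time_s: 11.55
tcp_pos: [559.1, -127.4, 175.1]
eef_rot: [0.516, 0.491, 0.51, -0.482]
force: [1.5, -0.2, -0.8]
finger_gap: 0.595
```

Run:
```python
from h import *
p,d,m=grab("wrist","w14")
for b in blobs(p,*OR,80)[0]:print('or',b[0],b[1])
rows([558.6,-125.2,125],2.2,2)
```

```text
or [256.18083378 264.19491067] 1847
tcp [ 560.5 -133.9  174.7] jawyaw 2.85 tilt [ 0.017  0.    -1.   ] t 11.6 | shift tool mm [49.7 -2.3 -8.8] rot [ 0.65  0.03 -0.95] rows 1.21
0.025 -0.001 -0.004 0.3 0.0 -0.5
0.025 -0.001 -0.004 0.3 0.0 -0.5
```

View pics/w14.png

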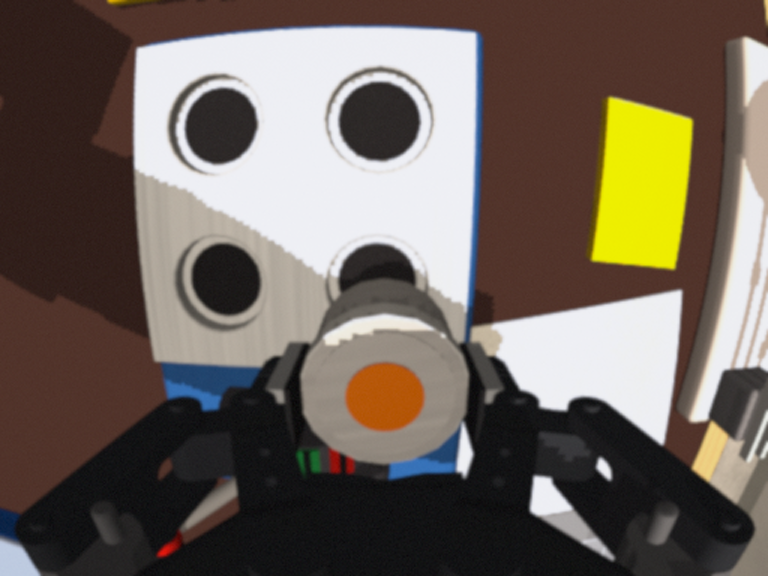

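```bash
cat >> h.py <<'E'
def holes(p,m,n="wrist"):
    g=cv2.cvtColor(p,cv2.COLOR_RGB2GRAY); mk=cv2.inRange(g,0,70)
    cs,_=cv2.findContours(mk,cv2.RETR_EXTERNAL,cv2.CHAIN_APPROX_NONE)
    for c in cs:
        a=cv2.contourArea(c)
        if a<300 or a>9000 or len(c)<20: continue
        (x,y),(w,h),_=cv2.fitEllipse(c)
        if min(w,h)/max(w,h)>0.75 and abs(np.pi*w*h/4-a)<0.08*a:
            print('hole',round(x,1),round(y,1),'area',a,'->',plane(n,x,y,58,m)[:2].round(1))
def held(p,m,col=OR):
    t,r,o=st()
    b=max(blobs(p,*col,300)[0],key=lambda b:b[1]); P=plane("wrist",*b[0],t[2]+12.5,m); print('held tin at',P.round(1),'rel tcp',(P-t).round(1)[:2],'hinge')
E
python3 - <<'E'
from h import *
p,d,m=grab("wrist"); holes(p,m); held(p,m)
rows([558.6,-125.2,125],2.2,2)
E
```

```text
held tin at [ 562.4 -133.9  187. ] rel tcp [ 2.5 -3.2] hinge
tcp [ 559.9 -130.7  174.5] jawyaw 2.77 tilt [ 0.016  0.002 -1.   ] t 11.65 | shift tool mm [49.5 -1.8 -5.4] rot [ 0.57 -0.09 -0.9 ] rows 1.19
0.025 -0.001 -0.003 0.3 -0.0 -0.5
0.025 -0.001 -0.003 0.3 -0.0 -0.5
```

drive_tool(
  increments="0.015 -0.001 -0.004 0.6 0 -0.9 0.045; 0.01 0 0 0 0 0 0.045; 0 0 0 0 0 0 0.045; 0 0 0 0 0 0 0.045",
)

```text
time_s: 11.98
tcp_pos: [557.9, -126.3, 145.6]
eef_rot: [0.507, 0.491, 0.51, -0.491]
force: [-0.8, 0.0, -0.1]
finger_gap: 0.587
```

```bash
sed -i 's/inRange(g,0,70)/inRange(g,0,85)/; s/<0.08\*a/<0.2*a/; s/>0.75 and/>0.6 and/' h.py
python3 - <<'E'
from h import *
p,d,m=grab("wrist","w15"); holes(p,m); held(p,m)
rows([558.6,-125.2,125],2.2,1)
E
```

```text
held tin at [ 560.1 -126.2  158.1] rel tcp [ 2.2 -0.2] hinge
tcp [ 557.9 -126.   145.6] jawyaw 2.01 tilt [-0.004  0.003 -1.   ] t 12.03 | shift tool mm [20.6  0.8 -0.7] rot [-0.19 -0.17  0.21] rows 0.49
0.021 0.001 -0.001 -0.2 -0.2 0.2
```

View pics/w15.png

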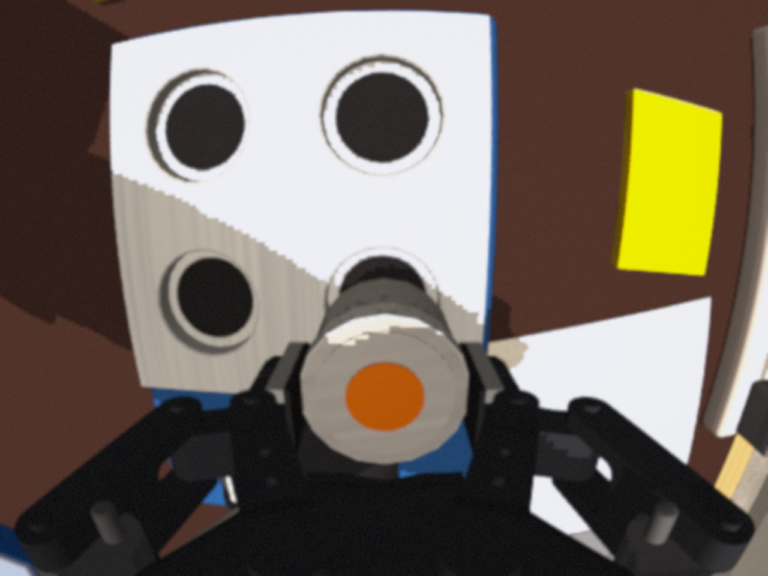

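```bash
sed -i 's/RETR_EXTERNAL/RETR_LIST/; s/inRange(g,0,85)/inRange(g,0,65)/' h.py
python3 - <<'E'
from h import *
p,d,m=grab("wrist"); holes(p,m); held(p,m)
rows([558.6,-125.2,125],2.2,1)
E
```

```text
hole 147.8 328.6 area 312.5 -> [ 455.5 -267.1]
hole 143.1 197.9 area 1894.0 -> [ 468.8 -128.6]
hole 136.4 84.4 area 2065.0 -> [465.4 -38.8]
hole 254.4 78.1 area 2593.0 -> [555.2 -35.4]
held tin at [ 560.  -125.7  158.7] rel tcp [1.8 0.6] hinge
tcp [ 558.2 -126.3  146.2] jawyaw 2.01 tilt [-0.003  0.002 -1.   ] t 12.08 | shift tool mm [21.2  0.5 -1. ] rot [-0.19 -0.15  0.15] rows 0.51
0.021 0.001 -0.001 -0.2 -0.1 0.2
```

drive_tool(
  increments="0.020 -0.001 -0.001 -0.2 0 0.2 0.045; 0.010 0 0 0 0 0 0.045; 0 0 0 0 0 0 0.045; 0 0 0 0 0 0 0.045",
)

```text
time_s: 12.42
tcp_pos: [558.1, -122.8, 117.3]
eef_rot: [0.511, 0.49, 0.51, -0.488]
force: [0.3, 0.0, -0.3]
finger_gap: 0.591
```

Run:
```python
from h import *
p,d,m=grab("wrist"); holes(p,m); held(p,m)
rows([556.6,-125.2,108],2.2,1)
```

```text
hole 133.7 346.8 area 363.0 -> [ 451.8 -264.8]
hole 128.6 212.6 area 2303.0 -> [ 468.9 -128.5]
hole 120.1 85.0 area 2639.0 -> [465.6 -38.8]
hole 253.8 78.2 area 3507.5 -> [555.2 -35.4]
held tin at [ 560.1 -122.6  130. ] rel tcp [1.9 0.2] hinge
tcp [ 558.2 -122.8  117.5] jawyaw 2.46 tilt [ 0.004  0.001 -1.   ] t 12.47 | shift tool mm [ 9.4 -1.7  2.3] rot [ 0.26 -0.07 -0.24] rows 0.24
0.009 -0.002 0.002 0.3 -0.1 -0.2
```

drive_tool(
  increments="0.004 -0.002 0.002 0.3 0 -0.2 0.045; 0.003 0 0 0 0 0 0.045; 0 0 0 0 0 0 0.045",
)

```text
time_s: 12.72
tcp_pos: [557.1, -125.2, 111.8]
eef_rot: [0.51, 0.491, 0.509, -0.49]
force: [-0.6, -1.0, -1.2]
finger_gap: 0.593
```

Run:
```python
from h import *
p,d,m=grab("wrist"); held(p,m)
rows([556.6,-125.2,100],2.2,1)
```

```text
held tin at [ 559.1 -125.1  124.5] rel tcp [2.  0.2] hinge
tcp [ 557.1 -125.3  112. ] jawyaw 2.15 tilt [ 0.003  0.    -1.   ] t 12.77 | shift tool mm [12.  -0.6 -0.1] rot [-0.05  0.   -0.17] rows 0.29
0.012 -0.001 -0.000 -0.1 0.0 -0.2
```

drive_tool(
  increments="0.004 -0.001 0 0 0 -0.2 0.045; 0.004 0 0 0 0 0 0.045; 0 0 0 0 0 0 0.045",
)

```text
time_s: 13.02
tcp_pos: [556.3, -125.7, 103.9]
eef_rot: [0.509, 0.491, 0.509, -0.491]
force: [-0.2, -0.3, -0.9]
finger_gap: 0.587
```

Run:
```python
from h import *
p,d,m=grab("wrist","w16"); held(p,m)
rows([556.6,-125.2,100],2.2,1)
```

```text
held tin at [ 558.4 -125.5  116.7] rel tcp [2.  0.2] hinge
tcp [ 556.4 -125.7  104.2] jawyaw 2.13 tilt [ 0.    -0.001 -1.   ] t 13.07 | shift tool mm [ 4.2  0.2 -0.5] rot [-0.07  0.04 -0.02] rows 0.1
0.004 0.000 -0.000 -0.1 0.0 -0.0
```

View pics/w16.png

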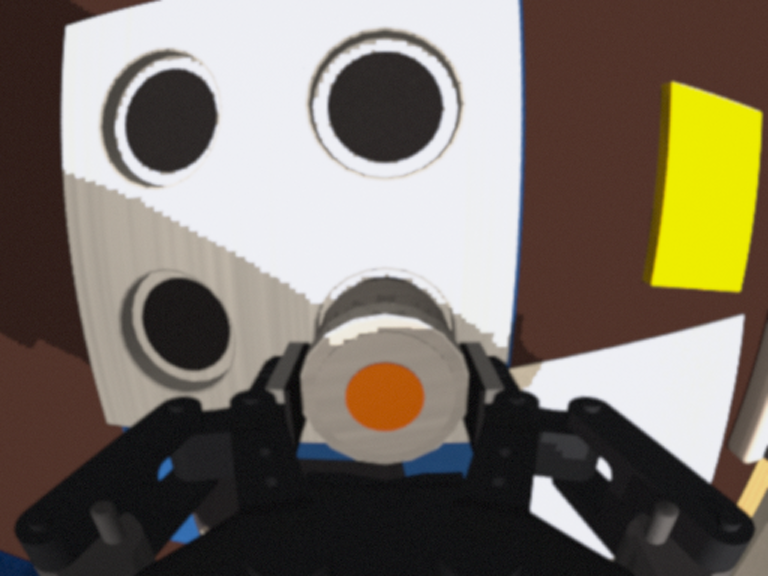

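The tin in the gripper is aligned over the far-right pocket. The camera estimate is (558.4,-125.5) against a target of (558.5,-125.2). Lowering.

drive_tool(
  increments="0.004 0 0 0 0 0 0.045; 0.004 0 0 0 0 0 0.045; 0.002 0 0 0 0 0 0.045; 0 0 0 0 0 0 0.045",
)

```text
time_s: 13.4
tcp_pos: [556.4, -125.8, 93.1]
eef_rot: [0.509, 0.491, 0.509, -0.491]
force: [-0.2, 0.2, -1.0]
finger_gap: 0.592
```

Run:
```python
from h import *
p,d,m=grab("wrist"); held(p,m)
rows([556.6,-125.2,91],2.2,1); print(manip.get_obs()['force'])
```

```text
held tin at [ 558.5 -125.6  105.8] rel tcp [2.  0.2] hinge
tcp [ 556.5 -125.8   93.3] jawyaw 2.12 tilt [ 0.    -0.001 -1.   ] t 13.45 | shift tool mm [ 2.3  0.2 -0.6] rot [-0.08  0.03 -0.02] rows 0.06
0.002 0.000 -0.001 -0.1 0.0 -0.0
[-0.26608182  0.56449459 -1.08626305]
```

drive_tool(
  increments="0.002 0 0 0 0 0 0.045; 0.001 0 0 0 0 0 0.045; 0 0 0 0 0 0 0.053; 0 0 0 0 0 0 0.060; 0 0 0 0 0 0 0.07",
)

```text
time_s: 13.87
tcp_pos: [557.1, -126.0, 92.9]
eef_rot: [0.511, 0.491, 0.508, -0.49]
force: [0.1, -0.2, -0.3]
finger_gap: 0.812
```

drive_tool(
  increments="0 0 0 0 0 0 0.07; -0.02 0 0 0 0 0 0.07; -0.035 0 0 0 0 0 0.07; -0.035 0 0 0 0 0 0.07; -0.02 0 0 0 0 0 0.07",
)

```text
time_s: 14.28
tcp_pos: [554.1, -124.9, 200.7]
eef_rot: [0.507, 0.489, 0.512, -0.492]
force: [0.4, -1.0, 0.3]
finger_gap: 0.82
```

Run:
```python
from h import *
p,d,m=grab("wrist","w17")
for b in blobs(p,*OR,80)[0]:print('or',b[0],b[1],plane("wrist",*b[0],102,m)[:2].round(1), d[int(b[0][1]),int(b[0][0])])
p,d,m=grab("side")
for b in blobs(p,*OR,20)[0]:print('side',b[0],b[1],plane("side",*b[0],44,m)[:2].round(1),plane("side",*b[0],102,m)[:2].round(1))
rows([383,265,180],2.2,10)
```

```text
or [259.92788462 198.24519231] 624 [ 558.7 -127.3] 235.64082
or [192.07526882 293.82795699] 93 [ 498.9 -224.2] 247.48734
or [201.40566038 295.30188679] 106 [ 507.9 -225. ] 246.491
side [335.43251266  63.81316571] 5727 [  461.  -1149.9] [ 452.7 -997.1]
side [313.37837838 248.32432432] 37 [383.4 265.2] [380.1 327.6]
side [270.31818182 273.18181818] 44 [480.7 387.7] [471.2 442.4]
side [252. 296.] 51 [508.9 474.8] [497.6 523.8]
side [305.64150943 300.43396226] 53 [376.6 455.9] [373.7 506.2]
side [142.17431193 373.33027523] 109 [683.8 736.9] [661.3 769.2]
side [ 65.42424242 370.78787879] 33 [843.4 770.4] [810.6 800.5]
tcp [ 555.1 -125.3  201.4] jawyaw 2.12 tilt [-0.004  0.001 -1.   ] t 14.38 | shift tool mm [  22.3 -157.5 -396.4] rot [-0.08 -0.05  0.21] rows 10.24
0.002 -0.016 -0.040 -0.0 -0.0 0.0
0.002 -0.016 -0.040 -0.0 -0.0 0.0
0.002 -0.016 -0.040 -0.0 -0.0 0.0
0.002 -0.016 -0.040 -0.0 -0.0 0.0
0.002 -0.016 -0.040 -0.0 -0.0 0.0
0.002 -0.016 -0.040 -0.0 -0.0 0.0
0.002 -0.016 -0.040 -0.0 -0.0 0.0
0.002 -0.016 -0.040 -0.0 -0.0 0.0
0.002 -0.016 -0.040 -0.0 -0.0 0.0
0.002 -0.016 -0.040 -0.0 -0.0 0.0
```

View pics/w17.png

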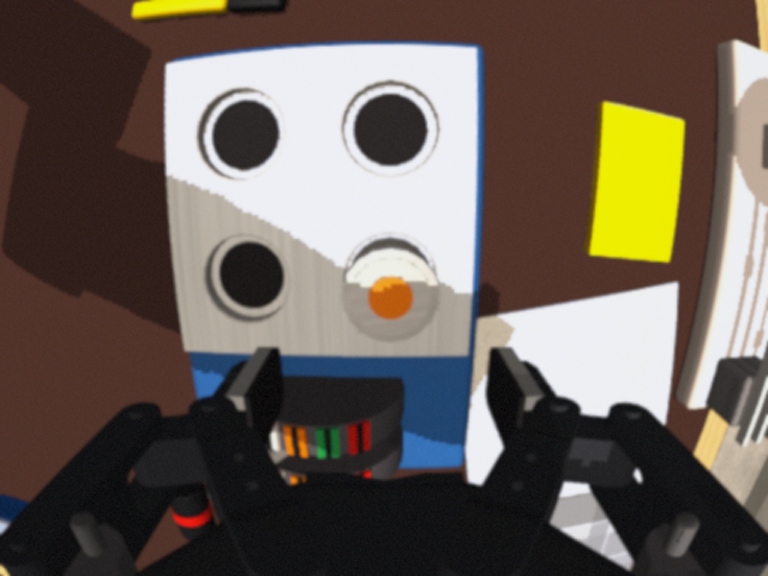

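Tin B is seated in the far-right pocket, with its dot at (390,297) in the 1.5x picture. Next is tin A at (383,265).

drive_tool(
  increments="0 -0.016 -0.038 0 0 0 0.07; 0 -0.016 -0.038 0 0 0 0.07; 0 -0.016 -0.038 0 0 0 0.07; 0 -0.016 -0.038 0 0 0 0.07; 0 -0.016 -0.038 0 0 0 0.07",
)

```text
time_s: 14.8
tcp_pos: [469.1, 59.7, 197.2]
eef_rot: [0.505, 0.492, 0.507, -0.495]
force: [1.0, 0.1, 0.1]
finger_gap: 0.824
```

drive_tool(
  increments="0.004 -0.016 -0.038 0 0 0 0.07; 0.004 -0.016 -0.038 0 0 0 0.07; 0.004 -0.016 -0.038 0 0 0 0.07; 0.004 -0.016 -0.038 0 0 0 0.07; 0.004 -0.01 -0.03 0 0 0 0.07",
)

```text
time_s: 15.22
tcp_pos: [385.6, 241.4, 174.7]
eef_rot: [0.505, 0.492, 0.508, -0.496]
force: [0.3, 0.1, -0.2]
finger_gap: 0.821
```

Run:
```python
from h import *
p,d,m=grab("wrist","w18")
for b in blobs(p,*OR,80)[0]:print('or',b[0],b[1],plane("wrist",*b[0],44,m)[:2].round(1))
rows([383,265,120],2.2,2)
```

```text
or [364.75615764  31.54433498] 406 [481.5 387.8]
or [253.77517564 160.93442623] 427 [384.3 263.4]
tcp [383.8 245.  173.9] jawyaw 1.55 tilt [-0.008  0.001 -1.   ] t 15.27 | shift tool mm [ 53.9   0.2 -20. ] rot [-0.65 -0.08  0.46] rows 1.38
0.027 0.000 -0.010 -0.3 -0.0 0.2
0.027 0.000 -0.010 -0.3 -0.0 0.2
```

View pics/w18.png

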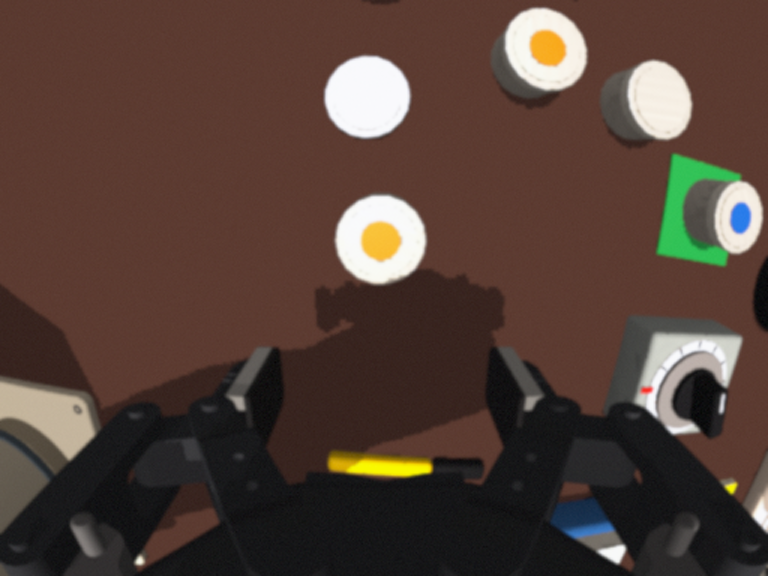

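Tin A, which is white with an orange dot, is at (381,241), and the lid is separate at (367,96). Descending.

drive_tool(
  increments="0.025 0 -0.010 -0.3 0 0.2 0.07; 0.027 0 -0.010 -0.3 0 0.2 0.07; 0.03 0 0 0 0 0 0.07; 0.03 0 0 0 0 0 0.07; 0 0 0 0 0 0 0.07",
)

```text
time_s: 15.68
tcp_pos: [379.6, 270.4, 56.4]
eef_rot: [0.512, 0.489, 0.512, -0.487]
force: [-0.7, -1.2, 0.0]
finger_gap: 0.818
```

Run:
```python
from h import *
p,d,m=grab("wrist")
for b in blobs(p,*OR,80)[0]:print('or',b[0],b[1],plane("wrist",*b[0],44,m)[:2].round(1))
rows([384,264,34],2.2,1)
```

```text
or [448.41407035  41.69949749] 995 [481.9 387.8]
or [259.69146608 252.40262582] 1371 [383.9 263.7]
tcp [380.4 270.7  58.7] jawyaw 2.74 tilt [ 0.003  0.003 -1.   ] t 15.73 | shift tool mm [24.7  3.2  6.9] rot [ 0.54 -0.17 -0.16] rows 0.62
0.025 0.003 0.007 0.5 -0.2 -0.2
```

drive_tool(
  increments="0.012 0.001 0.006 0.5 0 0 0.07; 0.010 0 0 0 0 0 0.07; 0.002 0 0 0 0 0 0.07; 0 0 0 0 0 0 0.07",
)

```text
time_s: 16.07
tcp_pos: [383.9, 265.1, 37.4]
eef_rot: [0.51, 0.493, 0.509, -0.488]
force: [-0.1, -0.3, 0.1]
finger_gap: 0.823
```

Run:
```python
from h import *
grab("wrist","w19")
rows([382,264,34],2.2,1)
```

```text
tcp [384.1 265.2  37.7] jawyaw 2.19 tilt [ 0.006  0.005 -1.   ] t 16.12 | shift tool mm [ 3.7 -2.2  1.2] rot [-0.01 -0.26 -0.36] rows 0.11
0.004 -0.002 0.001 -0.0 -0.3 -0.4
```

View pics/w19.png

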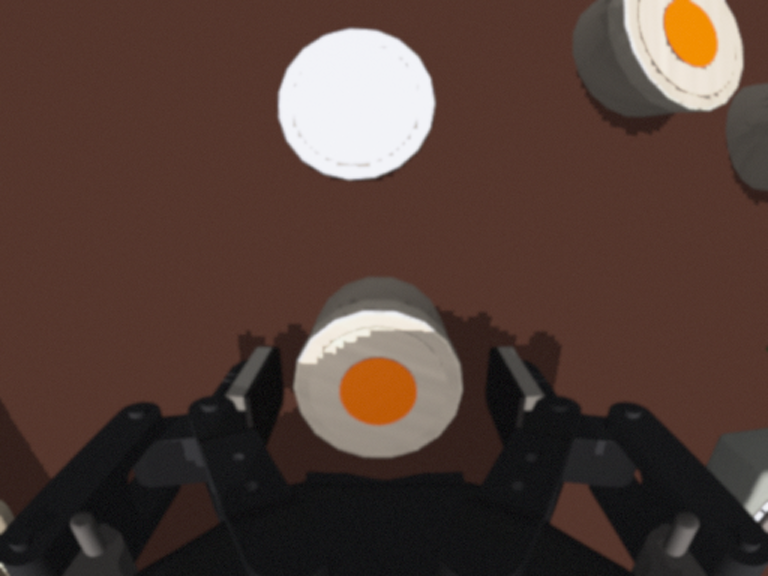

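Tin A is centred between the pads at (378,392). Gripping, then lifting.

drive_tool(
  increments="0.003 -0.002 0.001 0 -0.2 -0.3 0.07; 0 0 0 0 0 0 0.06; 0 0 0 0 0 0 0.045; 0 0 0 0 0 0 0.045; 0 0 0 0 0 0 0.045",
  force=50,
)

```text
time_s: 16.53
tcp_pos: [383.6, 265.0, 37.7]
eef_rot: [0.51, 0.492, 0.509, -0.488]
force: [0.1, -1.4, -2.4]
finger_gap: 0.589
```

drive_tool(
  increments="0 0 0 0 0 0 0.045; -0.02 0 0 0 0 0 0.045; -0.035 0 0 0 0 0 0.045; -0.04 0 0 0 0 0 0.045; -0.04 0 0 0 0 0 0.045",
)

```text
time_s: 16.95
tcp_pos: [378.2, 262.5, 169.4]
eef_rot: [0.508, 0.486, 0.511, -0.494]
force: [1.5, 0.5, -1.6]
finger_gap: 0.587
```

Run:
```python
from h import *
p,d,m=grab("wrist"); held(p,m)
for b in blobs(p,*OR,80)[0]:print('or',b[0],b[1],plane("wrist",*b[0],44,m)[:2].round(1))
rows([466.6,-128.6,175],2.2,10)
```

```text
held tin at [380.2 268.9 189.4] rel tcp [-0.6  5.1] hinge
or [377.33412322  54.72985782] 422 [481.5 387.7]
or [256.00838926 260.16834452] 1788 [381.7 187.9]
tcp [380.8 263.8 176.9] jawyaw 2.22 tilt [-0.002 -0.    -1.   ] t 17.0 | shift tool mm [  1.9  70.6 395.4] rot [0.02 0.02 0.13] rows 9.63
0.000 0.007 0.040 0.0 0.0 0.0
0.000 0.007 0.040 0.0 0.0 0.0
0.000 0.007 0.040 0.0 0.0 0.0
0.000 0.007 0.040 0.0 0.0 0.0
0.000 0.007 0.040 0.0 0.0 0.0
0.000 0.007 0.040 0.0 0.0 0.0
0.000 0.007 0.040 0.0 0.0 0.0
0.000 0.007 0.040 0.0 0.0 0.0
0.000 0.007 0.040 0.0 0.0 0.0
0.000 0.007 0.040 0.0 0.0 0.0
```

drive_tool(
  increments="0 0.008 0.040 0 0 0 0.045; 0 0.008 0.040 0 0 0 0.045; 0 0.008 0.040 0 0 0 0.045; 0 0.008 0.040 0 0 0 0.045; 0 0.008 0.040 0 0 0 0.045",
)

```text
time_s: 17.42
tcp_pos: [430.9, 67.6, 182.1]
eef_rot: [0.515, 0.489, 0.513, -0.482]
force: [0.9, -0.7, -1.9]
finger_gap: 0.591
```

Run:
```python
from h import *
rows([466.6,-128.6,165],2.2,5)
```

```text
tcp [430.9  67.6 182.1] jawyaw 3.21 tilt [ 0.009  0.005 -1.   ] t 17.42 | shift tool mm [ 16.5  24.5 198. ] rot [ 1.01 -0.24 -0.53] rows 4.8
0.003 0.005 0.040 0.2 -0.0 -0.1
0.003 0.005 0.040 0.2 -0.0 -0.1
0.003 0.005 0.040 0.2 -0.0 -0.1
0.003 0.005 0.040 0.2 -0.0 -0.1
0.003 0.005 0.040 0.2 -0.0 -0.1
```

drive_tool(
  increments="0 0.005 0.039 0.2 0 0 0.045; 0 0.005 0.039 0.2 0 0 0.045; 0 0.005 0.039 0.2 0 0 0.045; 0.003 0.005 0.039 0.2 0 0 0.045; 0.003 0.005 0.030 0.2 0 0 0.045",
)

```text
time_s: 17.83
tcp_pos: [465.2, -127.8, 176.1]
eef_rot: [0.511, 0.494, 0.507, -0.487]
force: [0.1, 1.2, -1.8]
finger_gap: 0.59
```

drive_tool(
  increments="0.01 0 0 0 0 0 0.045; 0.01 0 0 0 0 0 0.045; 0 0 0 0 0 0 0.045",
)

```text
time_s: 18.08
tcp_pos: [466.5, -135.8, 154.3]
eef_rot: [0.51, 0.496, 0.504, -0.489]
force: [-0.8, 0.1, -1.2]
finger_gap: 0.589
```

```bash
sed -i 's/t\[2\]+12.5/t[2]+off/; s/def held(p,m,col=OR)/def held(p,m,col=OR,off=9.)/' h.py
python3 - <<'E'
from h import *
p,d,m=grab("wrist","w20"); holes(p,m); held(p,m)
rows([466.6,-128.6,120],2.2,2)
E
```

```text
hole 368.1 75.8 area 1926.5 -> [555.1 -35.4]
hole 253.9 71.1 area 2379.0 -> [465.3 -38.8]
held tin at [ 468.4 -135.2  164.1] rel tcp [1.8 0.3] hinge
tcp [ 466.6 -135.5  155.1] jawyaw 1.65 tilt [ 0.012  0.002 -1.   ] t 18.13 | shift tool mm [35.1 -0.2 -6.8] rot [-0.55 -0.09 -0.71] rows 0.86
0.018 -0.000 -0.003 -0.3 -0.0 -0.4
0.018 0.000 -0.003 -0.3 -0.0 -0.4
```

View pics/w20.png

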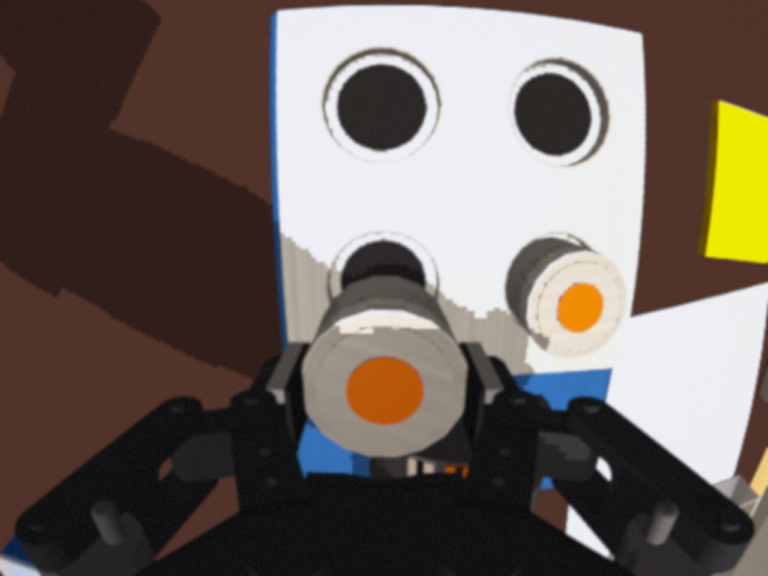

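Tin A is over the near-right pocket, and tin B is visible in its pocket at (580,307). Fine approach.

drive_tool(
  increments="0.012 0 -0.006 -0.4 0 -0.5 0.045; 0.010 0 -0.001 0 0 -0.2 0.045; 0.005 0 0 0 0 0 0.045; 0 0 0 0 0 0 0.045",
)

```text
time_s: 18.47
tcp_pos: [466.7, -126.1, 126.6]
eef_rot: [0.509, 0.49, 0.51, -0.49]
force: [-0.9, -0.3, -2.1]
finger_gap: 0.587
```

Run:
```python
from h import *
p,d,m=grab("wrist"); holes(p,m); held(p,m)
rows([466.9,-128.8,114],2.2,1)
```

```text
hole 384.4 86.7 area 2453.5 -> [554.9 -35.3]
hole 256.0 79.9 area 3169.0 -> [465.3 -38.8]
held tin at [ 468.7 -125.7  136. ] rel tcp [1.9 0.4] hinge
tcp [ 466.8 -126.1  127. ] jawyaw 2.23 tilt [ 0.     0.001 -1.   ] t 18.52 | shift tool mm [13.   0.   2.7] rot [ 0.03 -0.08 -0.01] rows 0.32
0.013 0.000 0.003 0.0 -0.1 -0.0
```

drive_tool(
  increments="0.007 0 0.003 0 0 0 0.045; 0.005 0 0 0 0 0 0.045; 0 0 0 0 0 0 0.045; 0 0 0 0 0 0 0.045",
)

```text
time_s: 18.85
tcp_pos: [467.4, -128.8, 114.5]
eef_rot: [0.51, 0.49, 0.51, -0.489]
force: [0.3, 0.9, -1.5]
finger_gap: 0.592
```

Run:
```python
from h import *
p,d,m=grab("wrist"); held(p,m)
rows([466.9,-128.8,104],2.2,1)
```

```text
held tin at [ 469.4 -128.6  123.5] rel tcp [2.1 0.2] hinge
tcp [ 467.3 -128.8  114.5] jawyaw 2.33 tilt [ 0.001  0.001 -1.   ] t 18.9 | shift tool mm [10.5 -0.4  0. ] rot [ 0.13 -0.04 -0.07] rows 0.25
0.010 -0.000 0.000 0.1 -0.0 -0.1
```

drive_tool(
  increments="0.004 -0.0005 0 0.1 0 0 0.045; 0.004 0 0 0 0 0 0.045; 0 0 0 0 0 0 0.045; 0 0 0 0 0 0 0.045",
)

```text
time_s: 19.23
tcp_pos: [467.1, -129.1, 106.2]
eef_rot: [0.51, 0.491, 0.509, -0.49]
force: [-0.1, 0.2, -2.0]
finger_gap: 0.589
```

Run:
```python
from h import *
p,d,m=grab("wrist"); held(p,m)
rows([466.9,-128.8,97],2.2,1)
```

```text
held tin at [ 469.  -129.   115.1] rel tcp [2.  0.2] hinge
tcp [ 467.  -129.1  106.1] jawyaw 2.19 tilt [ 0.002  0.    -1.   ] t 19.28 | shift tool mm [ 9.1 -0.1 -0.3] rot [-0.01 -0.01 -0.12] rows 0.22
0.009 -0.000 -0.000 -0.0 -0.0 -0.1
```

drive_tool(
  increments="0.004 0 0 0 0 0 0.045; 0.004 0 0 0 0 0 0.045; 0.002 0 0 0 0 0 0.045; 0 0 0 0 0 0 0.045",
)

```text
time_s: 19.62
tcp_pos: [467.2, -129.2, 95.4]
eef_rot: [0.51, 0.491, 0.509, -0.49]
force: [-0.2, 0.4, -1.0]
finger_gap: 0.588
```

Run:
```python
from h import *
p,d,m=grab("wrist","w21"); held(p,m)
rows([466.9,-128.8,94],2.2,1)
```

```text
held tin at [ 469.2 -128.9  104.5] rel tcp [2.  0.3] hinge
tcp [ 467.2 -129.2   95.5] jawyaw 2.2 tilt [ 0.003  0.    -1.   ] t 19.67 | shift tool mm [ 1.5 -0.3 -0.4] rot [-0.    0.   -0.16] rows 0.04
0.002 -0.000 -0.000 -0.0 0.0 -0.2
```

View pics/w21.png

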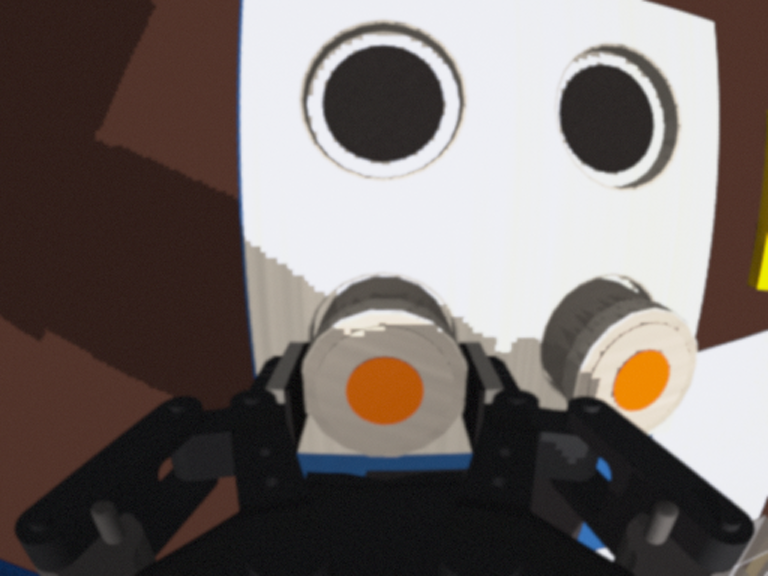

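drive_tool(
  increments="0.001 0 0 0 0 0 0.045; 0.001 0 0 0 0 0 0.045; 0 0 0 0 0 0 0.053; 0 0 0 0 0 0 0.060; 0 0 0 0 0 0 0.068",
)

```text
time_s: 20.08
tcp_pos: [467.9, -129.6, 96.0]
eef_rot: [0.511, 0.491, 0.508, -0.489]
force: [0.5, 0.8, -0.6]
finger_gap: 0.795
```

drive_tool(
  increments="0 0 0 0 0 0 0.068; -0.02 0 0 0 0 0 0.068; -0.035 0 0 0 0 0 0.07; -0.035 0 0 0 0 0 0.07; -0.02 0 0 0 0 0 0.07",
)

```text
time_s: 20.5
tcp_pos: [464.9, -128.3, 205.0]
eef_rot: [0.508, 0.49, 0.511, -0.491]
force: [0.3, -0.4, 0.5]
finger_gap: 0.818
```

Run:
```python
from h import *
p,d,m=grab("wrist","w22")
for b in blobs(p,*OR,80)[0]:print('or',b[0],b[1],plane("wrist",*b[0],102,m)[:2].round(1), d[int(b[0][1]),int(b[0][0])])
p,d,m=grab("side")
for b in blobs(p,*OR,20)[0]:print('side',b[0],b[1],plane("side",*b[0],44,m)[:2].round(1),plane("side",*b[0],102,m)[:2].round(1))
rows([480,380,180],2.2,13)
```

```text
or [259.61652893 196.2231405 ] 605 [ 469.5 -130.3] 238.8198
or [364.59229209 196.45233266] 493 [ 559.3 -127.1] 239.10777
or [292.95145631 291.95145631] 103 [ 505.  -223.1] 249.60602
or [302.7029703  292.79207921] 101 [ 514.4 -224.1] 248.79199
side [351.15082179  62.76345472] 3103 [  382.3 -1188.3] [  379. -1033.]
side [292.77203065  81.94827586] 522 [ 636.3 -857.2] [ 616.8 -723.1]
side [324.30434783 109.34782609] 23 [ 455.4 -607. ] [ 447.4 -488.9]
side [270.31818182 273.18181818] 44 [480.7 387.7] [471.2 442.4]
side [252. 296.] 51 [508.9 474.8] [497.6 523.8]
side [305.71153846 300.48076923] 52 [376.4 456. ] [373.5 506.3]
side [142.02752294 373.29357798] 109 [684.2 736.9] [661.6 769.2]
side [ 64.97222222 370.66666667] 36 [844.4 770.3] [811.6 800.5]
tcp [ 465.9 -128.8  205.5] jawyaw 2.19 tilt [-0.001  0.001 -1.   ] t 20.6 | shift tool mm [  26.1   33.6 -507.8] rot [-0.01 -0.08  0.03] rows 12.22
0.002 0.003 -0.039 -0.0 -0.0 0.0
0.002 0.003 -0.039 -0.0 -0.0 0.0
0.002 0.003 -0.039 -0.0 -0.0 0.0
0.002 0.003 -0.039 -0.0 -0.0 0.0
0.002 0.003 -0.039 -0.0 -0.0 0.0
0.002 0.003 -0.039 -0.0 -0.0 0.0
0.002 0.003 -0.039 -0.0 -0.0 0.0
0.002 0.003 -0.039 -0.0 -0.0 0.0
0.002 0.003 -0.039 -0.0 -0.0 0.0
0.002 0.003 -0.039 -0.0 -0.0 0.0
0.002 0.003 -0.039 -0.0 -0.0 0.0
0.002 0.003 -0.039 -0.0 -0.0 0.0
0.002 0.003 -0.039 -0.0 -0.0 0.0
```

View pics/w22.png

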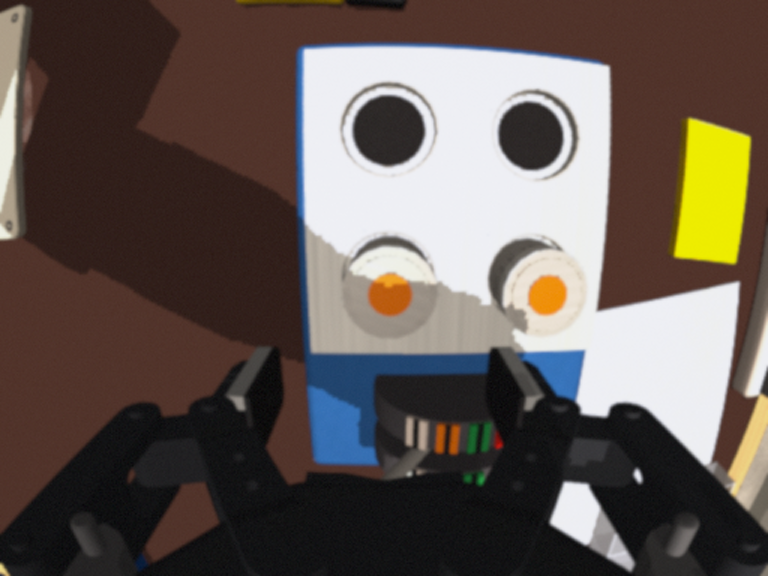

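Both placed tins are seated, with dots at (390,294) and (547,294). The last tin is C at (481,388). The plain tin is close to it, so I'll turn the jaws to 30°.

Run:
```python
from h import *
rows([480,372,180],30,13)
```

```text
tcp [ 465.9 -128.8  205.5] jawyaw 2.19 tilt [-0.001  0.001 -1.   ] t 20.6 | shift tool mm [  26.1   33.3 -499.8] rot [-2.781e+01 -8.000e-02  1.000e-02] rows 12.03
0.002 0.003 -0.038 -2.1 -0.0 0.0
0.002 0.004 -0.038 -2.1 -0.0 0.0
0.002 0.005 -0.038 -2.1 -0.0 0.0
0.002 0.007 -0.038 -2.1 -0.0 0.0
0.002 0.008 -0.038 -2.1 -0.0 0.0
0.002 0.010 -0.037 -2.1 -0.0 0.0
0.002 0.011 -0.037 -2.1 -0.0 0.0
0.002 0.012 -0.036 -2.1 -0.0 0.0
0.002 0.014 -0.036 -2.1 -0.0 0.0
0.002 0.015 -0.035 -2.1 -0.0 0.0
0.002 0.016 -0.035 -2.1 -0.0 0.0
0.002 0.018 -0.034 -2.1 -0.0 0.0
0.002 0.019 -0.034 -2.1 -0.0 0.0
```

drive_tool(
  increments="0 0.003 -0.038 -2.1 0 0 0.07; 0 0.004 -0.038 -2.1 0 0 0.07; 0 0.005 -0.038 -2.1 0 0 0.07; 0 0.007 -0.038 -2.1 0 0 0.07; 0 0.008 -0.038 -2.1 0 0 0.07",
)

```text
time_s: 21.02
tcp_pos: [472.6, 62.3, 202.3]
eef_rot: [0.55, 0.443, 0.551, -0.444]
force: [1.2, -0.1, 0.8]
finger_gap: 0.82
```

drive_tool(
  increments="0 0.010 -0.037 -2.1 0 0 0.07; 0 0.011 -0.037 -2.1 0 0 0.07; 0.002 0.012 -0.036 -2.1 0 0 0.07; 0.002 0.014 -0.036 -2.1 0 0 0.07; 0.002 0.015 -0.035 -2.1 0 0 0.07",
)

```text
time_s: 21.43
tcp_pos: [477.2, 263.3, 191.3]
eef_rot: [0.59, 0.388, 0.591, -0.39]
force: [1.4, -0.9, 0.5]
finger_gap: 0.82
```

Run:
```python
from h import *
p,d,m=grab("wrist","w23")
for b in blobs(p,*OR,80)[0]:print('or',b[0],b[1],plane("wrist",*b[0],44,m)[:2].round(1))
rows([480,386,160],30,4)
```

```text
tcp [476.9 268.9 190.4] jawyaw 23.61 tilt [-0.005  0.001 -1.   ] t 21.48 | shift tool mm [  30.5   49.9 -106. ] rot [-6.39 -0.18  0.24] rows 2.9
0.008 0.012 -0.026 -1.6 -0.0 0.1
0.008 0.013 -0.026 -1.6 -0.0 0.1
0.008 0.014 -0.026 -1.6 -0.0 0.1
0.008 0.015 -0.025 -1.6 -0.0 0.1
```

View pics/w23.png

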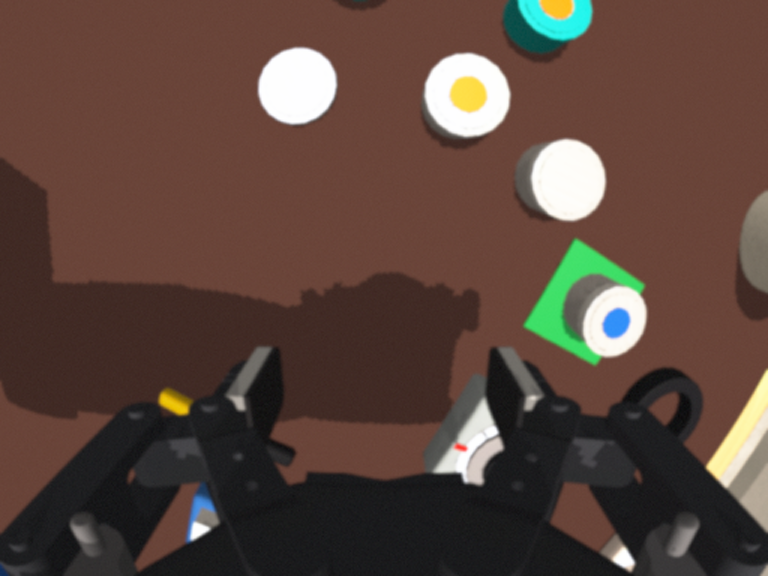

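The remaining white orange-dot tin is at (468,94). The turquoise look-alike beside it is at (555,8) and the plain tin at (566,178).

drive_tool(
  increments="0.004 0.012 -0.026 -1.6 0 0 0.07; 0.008 0.013 -0.026 -1.6 0 0 0.07; 0.008 0.014 -0.026 -1.6 0 0 0.07; 0.008 0.015 -0.025 -1.6 0 0 0.07; 0 0 0 0 0 0 0.07",
)

```text
time_s: 21.9
tcp_pos: [477.3, 393.8, 154.7]
eef_rot: [0.612, 0.348, 0.617, -0.352]
force: [-0.5, -1.2, -1.2]
finger_gap: 0.823
```

```bash
sed -i 's/(21,255,255)/(25,255,255)/; s/OR=((6,150,120)/OR=((6,140,120)/' h.py
python3 - <<'E'
from h import *
p,d,m=grab("wrist","w24")
for b in blobs(p,*OR,80)[0]:print('or',b[0],b[1],plane("wrist",*b[0],44,m)[:2].round(1))
rows([480,386,90],30,2)
E
```

```text
or [186.74551971  65.98566308] 558 [375.9 455.1]
or [339.10193322 128.3198594 ] 569 [509.4 474.6]
or [255.27385159 199.71201413] 566 [481.2 386.5]
tcp [477.1 392.  155. ] jawyaw 30.55 tilt [-0.01  -0.003 -1.   ] t 21.95 | shift tool mm [65.   0.1  6.8] rot [ 0.55 -0.16  0.6 ] rows 1.57
0.033 0.000 0.003 0.3 -0.1 0.3
0.033 -0.000 0.003 0.3 -0.1 0.3
```

View pics/w24.png

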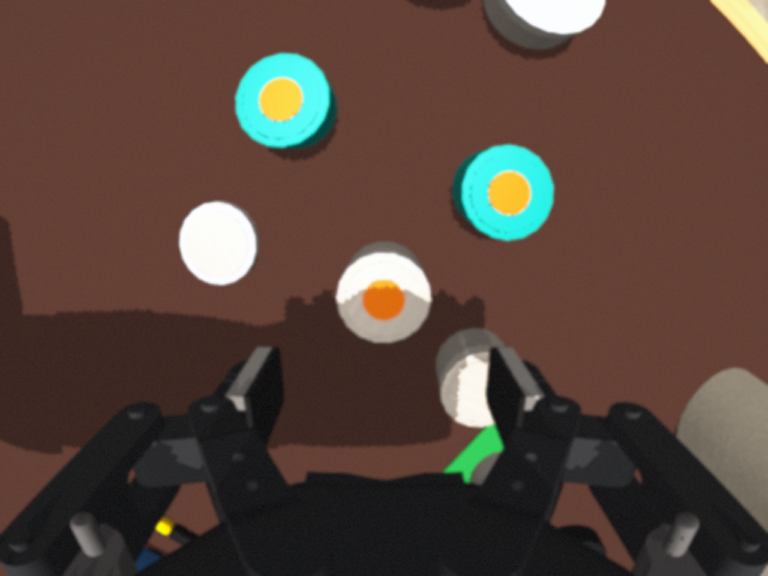

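Tin C is at (384,299) and the fingers are clear of the neighbours. Descending.

drive_tool(
  increments="0.030 0 0.004 0.4 -0.1 0.4 0.07; 0.033 0 0.003 0.2 -0.1 0.2 0.07; 0.025 0 0 0 0 0 0.07; 0 0 0 0 0 0 0.07",
)

```text
time_s: 22.28
tcp_pos: [480.4, 384.3, 63.3]
eef_rot: [0.613, 0.354, 0.611, -0.354]
force: [-0.5, -0.8, -0.0]
finger_gap: 0.82
```

Run:
```python
from h import *
p,d,m=grab("wrist")
for b in blobs(p,*OR,80)[0]:print('or',b[0],b[1],plane("wrist",*b[0],44,m)[:2].round(1))
rows([479.5,386,36],30,1)
```

```text
or [146.89947487  25.11627907] 1333 [375.8 455.4]
or [385.97281411 119.24467303] 1361 [509.4 474.7]
or [256.89949385 231.24584237] 1383 [481.2 386.7]
tcp [481.1 384.6  65.6] jawyaw 29.89 tilt [ 0.004 -0.    -1.   ] t 22.33 | shift tool mm [29.6 -0.8 -2. ] rot [-0.11  0.1  -0.18] rows 0.71
0.030 -0.001 -0.002 -0.1 0.1 -0.2
```

drive_tool(
  increments="0.014 -0.001 -0.001 0 0 -0.2 0.07; 0.012 0 0 0 0 0 0.07; 0 0 0 0 0 0 0.07; 0 0 0 0 0 0 0.07",
)

```text
time_s: 22.67
tcp_pos: [482.4, 384.1, 43.8]
eef_rot: [0.613, 0.356, 0.61, -0.354]
force: [-1.0, 0.1, 0.6]
finger_gap: 0.819
```

Run:
```python
from h import *
p,d,m=grab("wrist","w25")
rows([479.5,386,35],30,1)
```

```text
tcp [482.4 384.2  44. ] jawyaw 29.73 tilt [ 0.006  0.001 -1.   ] t 22.72 | shift tool mm [ 9.  -1.7 -3.1] rot [-0.27  0.12 -0.29] rows 0.23
0.009 -0.002 -0.003 -0.3 0.1 -0.3
```

View pics/w25.png

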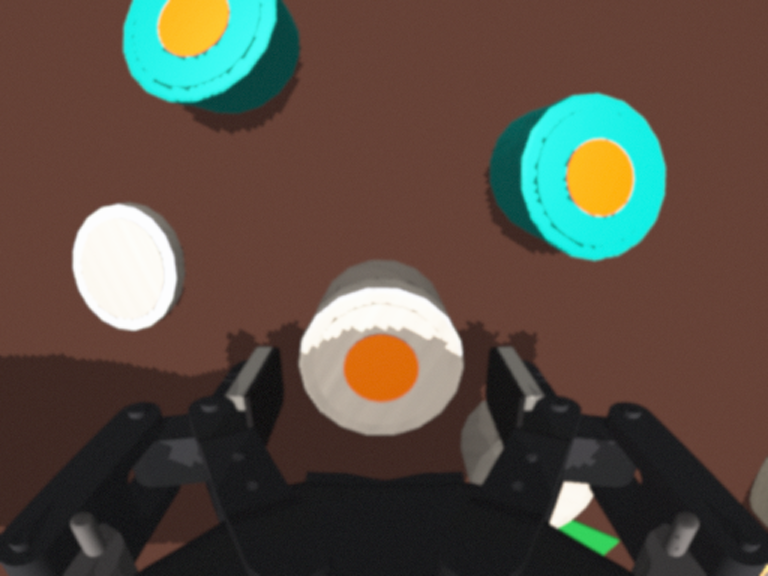

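drive_tool(
  increments="0.005 -0.002 -0.003 -0.3 0 -0.3 0.07; 0.004 0 0 0 0 0 0.07; 0 0 0 0 0 0 0.06; 0 0 0 0 0 0 0.045; 0 0 0 0 0 0 0.045",
  force=50,
)

```text
time_s: 23.13
tcp_pos: [480.4, 386.8, 38.0]
eef_rot: [0.614, 0.354, 0.611, -0.352]
force: [0.4, -0.3, -1.2]
finger_gap: 0.589
```

drive_tool(
  increments="0 0 0 0 0 0 0.045; 0 0 0 0 0 0 0.045",
)

```text
time_s: 23.3
tcp_pos: [480.3, 386.9, 38.0]
eef_rot: [0.614, 0.354, 0.611, -0.352]
force: [0.3, -0.3, -2.2]
finger_gap: 0.587
```

drive_tool(
  increments="-0.02 0 0 0 0 0 0.045; -0.035 0 0 0 0 0 0.045; -0.04 0 0 0 0 0 0.045; -0.04 0 0 0 0 0 0.045",
)

```text
time_s: 23.63
tcp_pos: [475.4, 384.2, 166.8]
eef_rot: [0.611, 0.348, 0.615, -0.358]
force: [1.7, 1.2, -1.8]
finger_gap: 0.589
```

Run:
```python
from h import *
p,d,m=grab("wrist","w26"); held(p,m)
rows([465.4,-38.8,175],30,11)
```

```text
held tin at [474.  390.  184.5] rel tcp [-3.8  4.4] hinge
tcp [477.8 385.6 175.5] jawyaw 30.07 tilt [-0.003 -0.004 -1.   ] t 23.68 | shift tool mm [   2.3 -223.4  361.1] rot [0.07 0.13 0.25] rows 10.18
0.000 -0.020 0.033 0.0 0.0 0.0
0.000 -0.020 0.033 0.0 0.0 0.0
0.000 -0.020 0.033 0.0 0.0 0.0
0.000 -0.020 0.033 0.0 0.0 0.0
0.000 -0.020 0.033 0.0 0.0 0.0
0.000 -0.020 0.033 0.0 0.0 0.0
0.000 -0.020 0.033 0.0 0.0 0.0
0.000 -0.020 0.033 0.0 0.0 0.0
0.000 -0.020 0.033 0.0 0.0 0.0
0.000 -0.020 0.033 0.0 0.0 0.0
0.000 -0.020 0.033 0.0 0.0 0.0
```

View pics/w26.png

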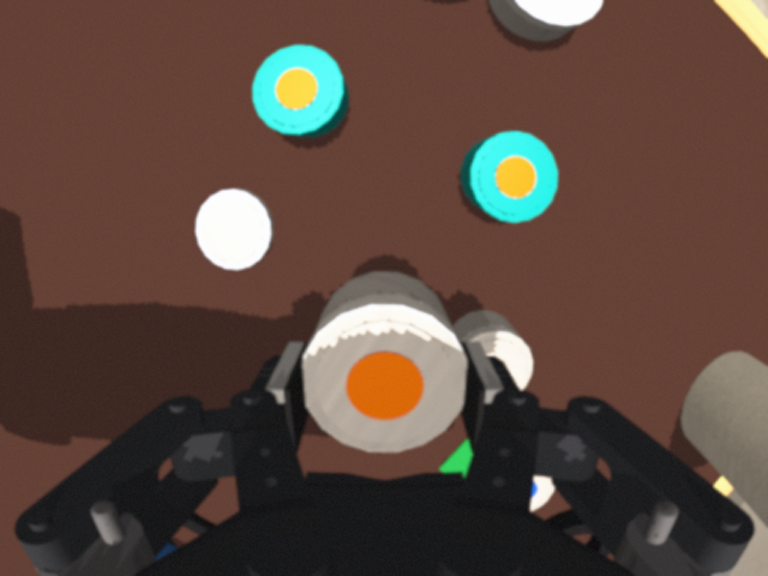

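Tin C is gripped at (385,385) and the neighbours haven't moved. I'm carrying it to pocket0.

drive_tool(
  increments="0 -0.020 0.033 0 0 0 0.045; 0 -0.020 0.033 0 0 0 0.045; 0 -0.020 0.033 0 0 0 0.045; 0 -0.020 0.033 0 0 0 0.045; 0 -0.020 0.033 0 0 0 0.045",
)

```text
time_s: 24.1
tcp_pos: [475.8, 194.4, 179.3]
eef_rot: [0.616, 0.352, 0.613, -0.348]
force: [1.4, -0.7, -0.1]
finger_gap: 0.592
```

drive_tool(
  increments="-0.002 -0.020 0.033 0 0 0 0.045; -0.002 -0.020 0.033 0 0 0 0.045; 0 -0.020 0.033 0 0 0 0.045; 0 -0.020 0.033 0 0 0 0.045; 0 -0.020 0.033 0 0 0 0.045",
)

```text
time_s: 24.52
tcp_pos: [471.6, -7.0, 182.6]
eef_rot: [0.618, 0.351, 0.612, -0.347]
force: [1.6, -0.3, -1.7]
finger_gap: 0.586
```

drive_tool(
  increments="0 -0.008 0.015 0 0 0 0.045; 0 0 0 0 0 0 0.045; 0 0 0 0 0 0 0.045",
)

```text
time_s: 24.77
tcp_pos: [471.8, -31.8, 182.1]
eef_rot: [0.616, 0.354, 0.61, -0.35]
force: [-0.5, 0.1, -1.5]
finger_gap: 0.591
```

Run:
```python
from h import *
p,d,m=grab("wrist","w27"); holes(p,m); held(p,m)
rows([463.6,-39.6,150],30,2)
```

```text
hole 435.7 268.6 area 1852.5 -> [701.9 -11.2]
held tin at [472.4 -30.2 191.1] rel tcp [0.6 1.2] hinge
tcp [471.8 -31.4 182.1] jawyaw 30.37 tilt [ 0.01  0.   -1.  ] t 24.82 | shift tool mm [ 32.  -11.5   2.8] rot [ 0.37  0.28 -0.5 ] rows 0.82
0.016 -0.006 0.001 0.2 0.1 -0.2
0.016 -0.006 0.001 0.2 0.1 -0.2
```

View pics/w27.png

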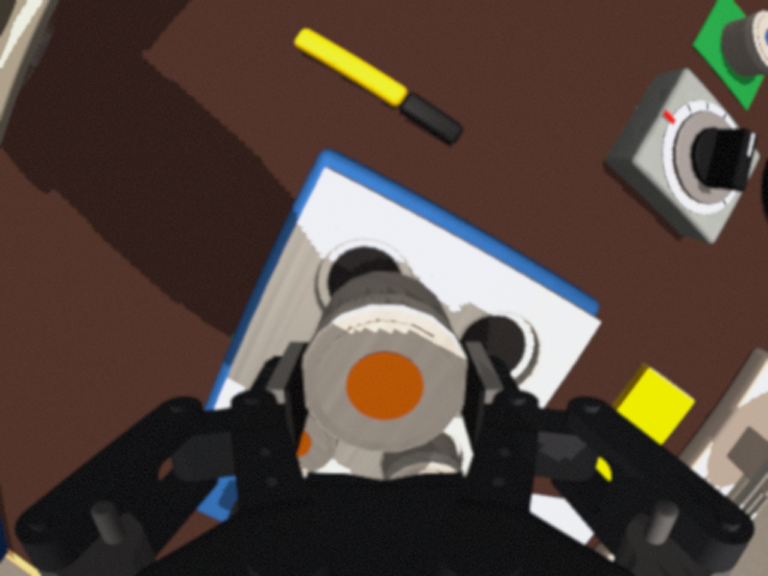

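drive_tool(
  increments="0.016 -0.006 0.002 0.3 0.2 -0.4 0.045; 0.014 -0.004 0 0 0 0 0.045; 0 0 0 0 0 0 0.045; 0 0 0 0 0 0 0.045",
)

```text
time_s: 25.15
tcp_pos: [464.7, -34.4, 151.6]
eef_rot: [0.614, 0.353, 0.612, -0.351]
force: [0.4, 0.1, -0.5]
finger_gap: 0.587
```

Run:
```python
from h import *
p,d,m=grab("wrist"); holes(p,m); held(p,m)
rows([464,-40.2,125],30,2)
```

```text
hole 452.1 280.5 area 1879.5 -> [694.7 -10.6]
held tin at [465.4 -32.8 160.6] rel tcp [0.8 1.5] hinge
tcp [464.6 -34.4 151.6] jawyaw 30.32 tilt [ 0.003  0.    -1.   ] t 25.2 | shift tool mm [26.6 -3.6  4.7] rot [ 0.32  0.07 -0.17] rows 0.65
0.013 -0.002 0.002 0.2 0.0 -0.1
0.013 -0.002 0.002 0.2 0.0 -0.1
```

drive_tool(
  increments="0.015 -0.002 0.005 0.3 0 0 0.045; 0.012 0 0 0 0 -0.1 0.045; 0 0 0 0 0 0 0.045; 0 0 0 0 0 0 0.045",
)

```text
time_s: 25.53
tcp_pos: [467.9, -37.2, 127.2]
eef_rot: [0.615, 0.353, 0.611, -0.351]
force: [-0.1, 0.6, -1.9]
finger_gap: 0.59
```

Run:
```python
from h import *
p,d,m=grab("wrist","w28"); holes(p,m); held(p,m)
rows([464.6,-40.3,112],30,1)
```

```text
hole 461.6 286.9 area 1959.0 -> [689.3 -10.2]
held tin at [468.5 -35.5 136.2] rel tcp [0.6 1.6] hinge
tcp [467.8 -37.1 127.2] jawyaw 30.29 tilt [ 0.006 -0.001 -1.   ] t 25.58 | shift tool mm [15.2 -4.5  1. ] rot [ 0.29  0.24 -0.29] rows 0.38
0.015 -0.004 0.001 0.3 0.2 -0.3
```

View pics/w28.png

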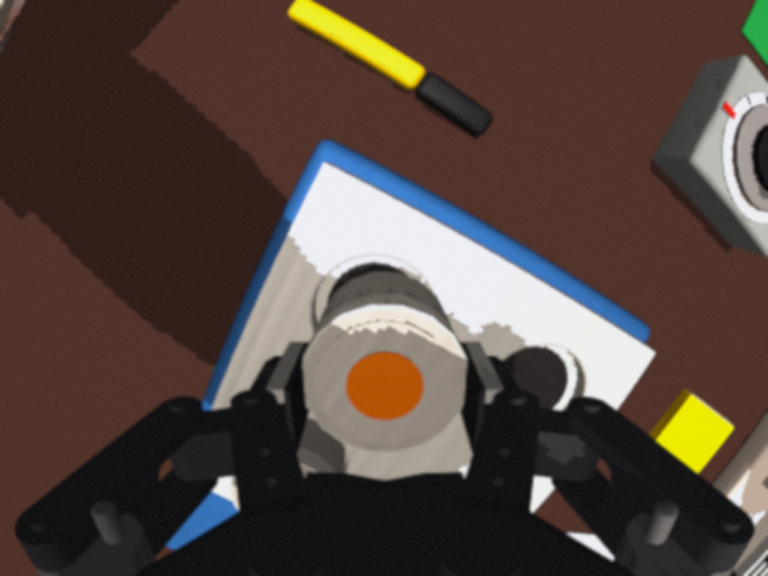

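drive_tool(
  increments="0.007 -0.004 0.001 0.3 0.2 -0.3 0.045; 0.006 -0.001 0 0 0 0 0.045; 0 0 0 0 0 0 0.045; 0 0 0 0 0 0 0.045",
)

```text
time_s: 25.92
tcp_pos: [464.9, -40.5, 115.2]
eef_rot: [0.614, 0.353, 0.611, -0.353]
force: [-0.7, 0.1, -1.8]
finger_gap: 0.589
```

Run:
```python
from h import *
p,d,m=grab("wrist"); held(p,m)
rows([464.6,-40.3,106],30,1)
```

```text
held tin at [465.6 -38.9 124.2] rel tcp [0.7 1.6] hinge
tcp [464.8 -40.5 115.2] jawyaw 30.02 tilt [ 0.003 -0.001 -1.   ] t 25.97 | shift tool mm [ 9.2 -0.1 -0.3] rot [ 0.02  0.15 -0.09] rows 0.22
0.009 -0.000 -0.000 0.0 0.1 -0.1
```

drive_tool(
  increments="0.004 0 0 0 0 0 0.045; 0.004 0 0 0 0 0 0.045; 0 0 0 0 0 0 0.045; 0 0 0 0 0 0 0.045",
)

```text
time_s: 26.3
tcp_pos: [465.0, -40.6, 106.7]
eef_rot: [0.614, 0.354, 0.611, -0.353]
force: [0.1, 0.3, -1.3]
finger_gap: 0.587
```

Run:
```python
from h import *
p,d,m=grab("wrist"); held(p,m)
rows([464.6,-40.3,97],30,1)
```

```text
held tin at [465.7 -39.  115.7] rel tcp [0.8 1.6] hinge
tcp [465.  -40.6 106.7] jawyaw 30.0 tilt [ 0.003 -0.002 -1.   ] t 26.35 | shift tool mm [ 9.7 -0.2 -0.5] rot [ 0.    0.17 -0.11] rows 0.23
0.010 -0.000 -0.000 0.0 0.2 -0.1
```

drive_tool(
  increments="0.004 0 0 0 0 0 0.045; 0.004 0 0 0 0 0 0.045; 0.002 0 0 0 0 0 0.045; 0 0 0 0 0 0 0.045",
)

```text
time_s: 26.68
tcp_pos: [465.1, -40.7, 95.8]
eef_rot: [0.614, 0.354, 0.611, -0.353]
force: [0.4, 0.1, -2.5]
finger_gap: 0.59
```

drive_tool(
  increments="0.001 0 0 0 0 0 0.045; 0.001 0 0 0 0 0 0.045; 0 0 0 0 0 0 0.045",
)

```text
time_s: 26.93
tcp_pos: [465.2, -40.7, 96.1]
eef_rot: [0.614, 0.354, 0.61, -0.353]
force: [-0.2, -0.8, -1.9]
finger_gap: 0.59
```

Run:
```python
from h import *
p,d,m=grab("wrist"); held(p,m)
rows([464.6,-40.3,94],30,1)
```

```text
held tin at [465.9 -39.1 105.1] rel tcp [0.6 1.6] hinge
tcp [465.3 -40.7  96.1] jawyaw 30.01 tilt [ 0.006 -0.002 -1.   ] t 26.98 | shift tool mm [ 2.1 -0.4 -0.8] rot [ 0.01  0.28 -0.2 ] rows 0.05
0.002 -0.000 -0.001 0.0 0.3 -0.2
```

drive_tool(
  increments="0 0 0 0 0 0 0.053; 0 0 0 0 0 0 0.060; 0 0 0 0 0 0 0.068; 0 0 0 0 0 0 0.068; -0.015 0 0 0 0 0 0.068",
)

```text
time_s: 27.4
tcp_pos: [464.5, -40.5, 109.4]
eef_rot: [0.614, 0.353, 0.611, -0.354]
force: [0.2, -0.6, -0.9]
finger_gap: 0.795
```

drive_tool(
  increments="-0.035 0 0 0 0 0 0.068; -0.035 0 0 0 0 0 0.068; -0.04 0 0 0 0 0 0.068; -0.03 0 -0.03 0 0 0 0.06; 0 0 -0.03 0 0 0 0.06",
)

```text
time_s: 27.82
tcp_pos: [435.6, 9.0, 253.9]
eef_rot: [0.612, 0.355, 0.612, -0.355]
force: [-0.4, 0.2, 0.4]
finger_gap: 0.703
```

Run:
```python
from h import *
p,d,m=grab("wrist","w29")
for b in blobs(p,*OR,80)[0]:print('or',b[0],b[1],plane("wrist",*b[0],102,m)[:2].round(1))
plan([622,169,200],2.2)
```

```text
or [246.33858268  98.65354331] 254 [390.7  72. ]
or [257.35869565 233.98097826] 368 [467.  -40.5]
or [220.406639   296.31950207] 241 [ 469.9 -130.9]
tcp [432.4  12.5 252.4] jawyaw 29.82 tilt [-0.003  0.001 -1.   ] t 27.87 | shift tool mm [ 52.1 242.4 -41.4] rot [27.62 -0.11  0.14] rows 6.03
```

View pics/w29.png

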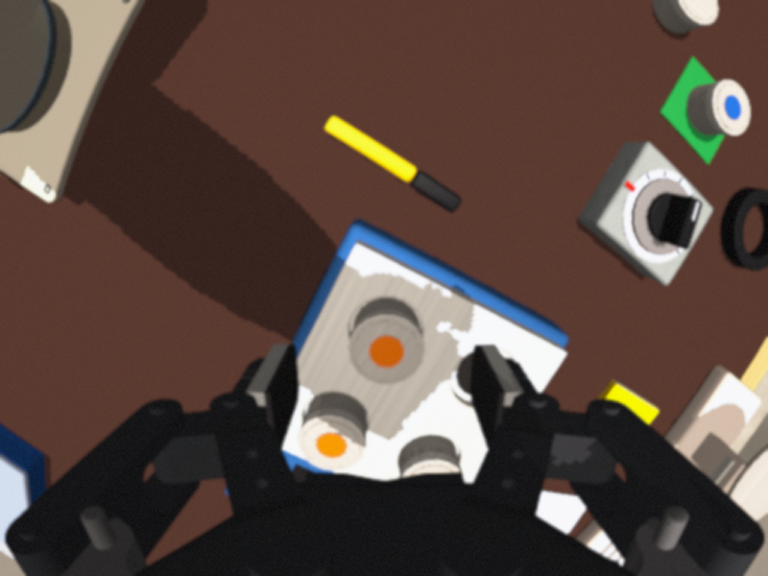

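Tin C is seated in pocket0 at (386,352). Next is the knob. I'll move above the counter and turn the jaws to about 100°.

Run:
```python
from h import *
rows([625,165,230],100,10)
```

```text
tcp [432.4  12.5 252.4] jawyaw 29.82 tilt [-0.003  0.001 -1.   ] t 27.87 | shift tool mm [ 22.  243.  -36.5] rot [-7.018e+01 -1.900e-01  1.000e-02] rows 9.8
0.002 0.024 -0.004 -7.0 -0.0 0.0
0.002 0.025 -0.001 -7.0 -0.0 0.0
0.002 0.024 0.002 -7.0 -0.0 0.0
0.002 0.024 0.005 -7.0 -0.0 0.0
0.002 0.023 0.008 -7.0 -0.0 0.0
0.002 0.022 0.011 -7.0 -0.0 0.0
0.002 0.020 0.014 -7.0 -0.0 0.0
0.002 0.019 0.016 -7.0 -0.0 0.0
0.002 0.017 0.018 -7.0 -0.0 0.0
0.002 0.014 0.020 -7.0 -0.0 0.0
```

drive_tool(
  increments="0.002 0.024 -0.004 -7 0 0 0.055; 0.002 0.025 -0.001 -7 0 0 0.05; 0.002 0.024 0.002 -7 0 0 0.05; 0.002 0.024 0.005 -7 0 0 0.05; 0.002 0.023 0.008 -7 0 0 0.05",
)

```text
time_s: 28.28
tcp_pos: [526.7, 93.6, 245.5]
eef_rot: [0.692, 0.15, 0.69, -0.149]
force: [-0.1, -0.3, -0.5]
finger_gap: 0.585
```

drive_tool(
  increments="0.002 0.022 0.011 -7 0 0 0.05; 0.002 0.020 0.014 -7 0 0 0.05; 0.002 0.019 0.016 -7 0 0 0.05; 0.002 0.017 0.018 -7 0 0 0.05; 0.002 0.014 0.020 -7 0 0 0.05",
)

```text
time_s: 28.7
tcp_pos: [626.1, 176.2, 233.3]
eef_rot: [0.704, -0.07, 0.703, 0.07]
force: [-0.3, -1.2, 0.6]
finger_gap: 0.587
```

drive_tool(
  increments="0 0 0 0 0 0 0.05; 0 0 0 0 0 0 0.05",
)

```text
time_s: 28.87
tcp_pos: [628.7, 179.2, 229.9]
eef_rot: [0.703, -0.074, 0.704, 0.073]
force: [0.3, -0.4, 0.1]
finger_gap: 0.585
```

Run:
```python
from h import *
p,d,m=grab("wrist","w30")
np.save('/tmp/w30.npy',p); np.save('/tmp/d30.npy',d)
plan([625,165,230],100); print(m)
```

```text
tcp [628.4 179.  229.6] jawyaw 101.91 tilt [-0.002 -0.    -1.   ] t 28.92 | shift tool mm [ -0.4 -13.   -6.2] rot [ 1.91 -0.09 -0.01] rows 0.35
{'fovy': 65.70646984690485, 'cx': 255.98857138680506, 'cy': 190.72635362175728, 'xyz': array([564.75127469, 164.5278396 , 359.76211179]), 'rotation': array([ 0.62387992, -0.08446518, -0.10400773,  0.76994926])}
```

View pics/w30.png

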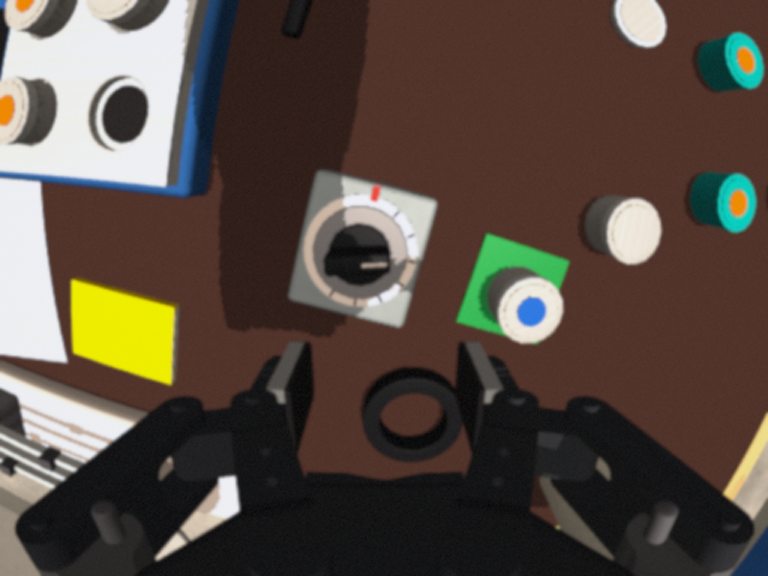

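Run:
```python
import numpy as np,cv2
p=np.load('/tmp/w30.npy'); c=p[105:230,180:305]
cv2.imwrite('pics/w30c.png',cv2.resize(c[:,:,::-1],None,fx=4.8,fy=4.8,interpolation=cv2.INTER_CUBIC))
```

```text
(no output)
```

View pics/w30c.png

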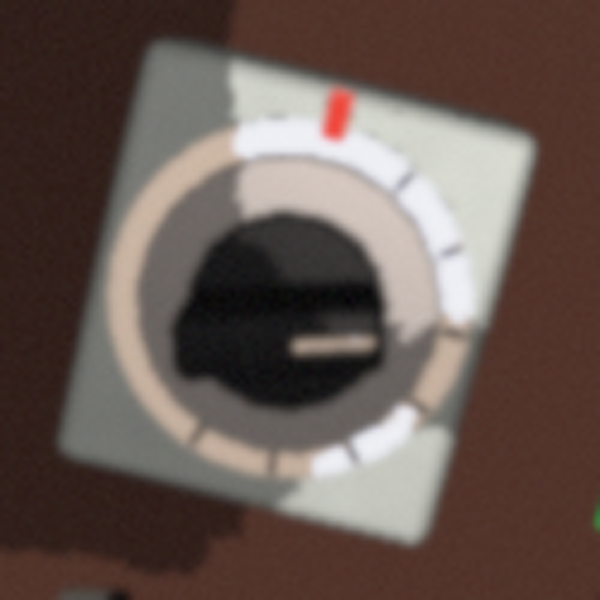

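```bash
cat >> h.py <<'E'
def pt(n,u,v,d,m):
    o,dr=ray(n,u,v,m); cz=Rq(m['rotation']).apply([0,0,-1]); return o+dr*d[int(round(v)),int(round(u))]/(dr@cz)
E
python3 - <<'E'
from h import *
p=np.load('/tmp/w30.npy'); d=np.load('/tmp/d30.npy')
m={'fovy': 65.70646984690485, 'cx': 255.98857138680506, 'cy': 190.72635362175728, 'xyz': np.array([564.75127469, 164.5278396 , 359.76211179]), 'rotation': np.array([ 0.62387992, -0.08446518, -0.10400773,  0.76994926])}
f=lambda X,Y:(180+X/4.8,105+Y/4.8)
for nm,X,Y in (('c0',155,50),('c1',530,135),('c2',420,540),('c3',65,445),('red',338,115),('line in',296,348),('line out',370,344),('bar L',195,350),('bar mid',280,345),('disc',290,390),('disc2',160,280)):
    print(nm,pt('wrist',*f(X,Y),d,m).round(1), end=' ')
    print('z45',plane('wrist',*f(X,Y),45,m)[:2].round(1))
E
```

```text
c0 [578.5 120.2  45.1] z45 [578.5 120.2]
c1 [580.2 205.2  43.5] z45 [580.1 205. ]
c2 [693.3 206.8   1.1] z45 [677.6 201.6]
c3 [671.5 115.8  46.7] z45 [672.1 115.5]
red [584.5 162.7  48.9] z45 [584.8 162.7]
line in [627.6 164.2  90.6] z45 [638.2 164.1]
line out [624. 178.  90.] z45 [633.9 180.3]
bar L [632.1 144.9  90.3] z45 [643.4 141.7]
bar mid [627.6 161.   90.8] z45 [638.3 160.4]
disc [643.8 164.7  61.4] z45 [648.1 164.7]
disc2 [627.2 131.9  54.1] z45 [629.1 130.9]
```

The enlarged view puts the bar's white line at about 104° in world and the zero direction at about 177.7°, so the knob reads about 1.29 rad. The bar top is at z≈90. The plan is to grip across the bar at jaw yaw 14° and turn it to 88°.

Run:
```python
from h import *
rows([627.5,160,170],14,13)
```

```text
tcp [628.4 179.  229.6] jawyaw 101.91 tilt [-0.002 -0.    -1.   ] t 28.92 | shift tool mm [ 59.6 -18.4  -4.7] rot [ 8.791e+01 -8.000e-02  6.000e-02] rows 12.28
0.005 -0.001 -0.000 6.8 -0.0 0.0
0.005 -0.001 -0.000 6.8 -0.0 0.0
0.005 -0.001 -0.000 6.8 -0.0 0.0
0.005 -0.001 0.000 6.8 -0.0 0.0
0.005 -0.001 0.000 6.8 -0.0 0.0
0.005 -0.001 0.000 6.8 -0.0 0.0
0.005 -0.001 0.001 6.8 -0.0 0.0
0.005 -0.001 0.001 6.8 -0.0 0.0
0.005 -0.001 0.001 6.8 -0.0 0.0
0.005 -0.001 0.001 6.8 -0.0 0.0
0.005 -0.001 0.001 6.8 -0.0 0.0
0.005 -0.001 0.001 6.8 -0.0 0.0
0.005 -0.001 0.001 6.8 -0.0 0.0
```

drive_tool(
  increments="0.004 -0.001 0 6.8 0 0 0.05; 0.004 -0.001 0 6.8 0 0 0.05; 0.004 -0.001 0 6.8 0 0 0.05; 0.004 -0.001 0 6.8 0 0 0.05; 0.004 -0.001 0 6.8 0 0 0.05",
)

```text
time_s: 29.33
tcp_pos: [625.6, 171.3, 210.3]
eef_rot: [0.692, 0.145, 0.692, -0.145]
force: [-0.4, -0.2, -0.5]
finger_gap: 0.586
```

drive_tool(
  increments="0.004 -0.001 0 6.8 0 0 0.05; 0.004 -0.001 0.001 6.8 0 0 0.05; 0.004 -0.001 0.001 6.8 0 0 0.05; 0.004 -0.001 0.001 6.8 0 0 0.045; 0.004 -0.001 0.001 6.8 0 0 0.045",
)

```text
time_s: 29.75
tcp_pos: [621.7, 160.5, 191.8]
eef_rot: [0.614, 0.35, 0.614, -0.351]
force: [0.2, -0.3, 0.4]
finger_gap: 0.526
```

drive_tool(
  increments="0.004 -0.001 0.001 6.8 0 0 0.045; 0.004 -0.001 0.001 6 0 0 0.045; 0 0 0 0 0 0 0.045; 0 0 0 0 0 0 0.045",
)

```text
time_s: 30.08
tcp_pos: [617.8, 154.4, 184.7]
eef_rot: [0.567, 0.423, 0.566, -0.424]
force: [0.2, 0.8, 0.7]
finger_gap: 0.529
```

Run:
```python
from h import *
p,d,m=grab("wrist","w31"); np.save('/tmp/w.npy',p); np.save('/tmp/d.npy',d); import pickle; pickle.dump(m,open('/tmp/m','wb'))
plan([627.5,160,130],14); print(m['xyz'])
```

```text
tcp [617.8 154.4 184.7] jawyaw 16.51 tilt [-0.    -0.001 -1.   ] t 30.13 | shift tool mm [54.7 10.9 -2.6] rot [2.51 0.07 0.03] rows 1.34
[600.61550674 218.61889629 314.41271839]
```

View pics/w31.png

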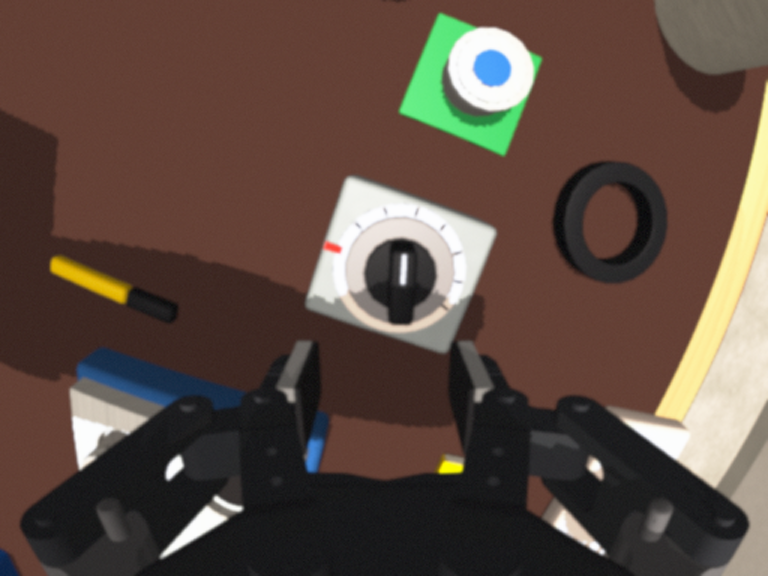

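```bash
cat >> h.py <<'E'
def bar(p,d,m,c,zlo=84,zhi=97,rad=35):
    P=[]
    u0,v0=proj('wrist',[c[0],c[1],90],m)
    for v in range(max(0,int(v0)-60),min(383,int(v0)+60)):
        for u in range(max(0,int(u0)-60),min(511,int(u0)+60)):
            if d[v,u]>0:
                q=pt('wrist',u,v,d,m)
                if zlo<q[2]<zhi and np.hypot(q[0]-c[0],q[1]-c[1])<rad: P.append(q)
    P=np.array(P); xy=P[:,:2].astype(np.float32)
    (cx,cy),(w,h),a=cv2.minAreaRect(xy); 
    ctr=xy.mean(0); U,S,V=np.linalg.svd(xy-ctr); ang=np.degrees(np.arctan2(V[0,1],V[0,0]))
    print('bar rect ctr',round(cx,1),round(cy,1),'size',round(w,1),round(h,1),'mean',ctr.round(1),'axis deg',round(ang,1),'/',round(ang+180,1),'ztop',np.median(P[:,2]).round(1),len(P))
E
python3 - <<'E'
from h import *
import pickle
p=np.load('/tmp/w.npy');d=np.load('/tmp/d.npy');m=pickle.load(open('/tmp/m','rb'))
bar(p,d,m,(627,160))
E
```

```text
bar rect ctr 627.0 160.4 size 14.0 41.6 mean [626.6 161.5] axis deg -75.9 / 104.1 ztop 90.9 908
```

drive_tool(
  increments="0.025 0.008 -0.003 2.4 0 0 0.045; 0.025 0 0 0 0 0 0.04; 0 0 0 0 0 0 0.04; 0 0 0 0 0 0 0.04",
)

```text
time_s: 30.47
tcp_pos: [625.4, 159.1, 137.2]
eef_rot: [0.561, 0.434, 0.557, -0.432]
force: [-0.4, 0.1, 0.2]
finger_gap: 0.467
```

Run:
```python
from h import *
p,d,m=grab("wrist","w32")
bar(p,d,m,(627,160)); rows([626,160,110],14,1)
```

```text
bar rect ctr 627.2 160.5 size 13.9 41.7 mean [626.7 162.2] axis deg -75.1 / 104.9 ztop 90.9 1336
tcp [625.2 159.  137.1] jawyaw 14.51 tilt [ 0.005 -0.001 -1.   ] t 30.52 | shift tool mm [27.1  0.9 -0.8] rot [ 0.51  0.12 -0.26] rows 0.65
0.027 0.001 -0.001 0.5 0.1 -0.3
```

View pics/w32.png

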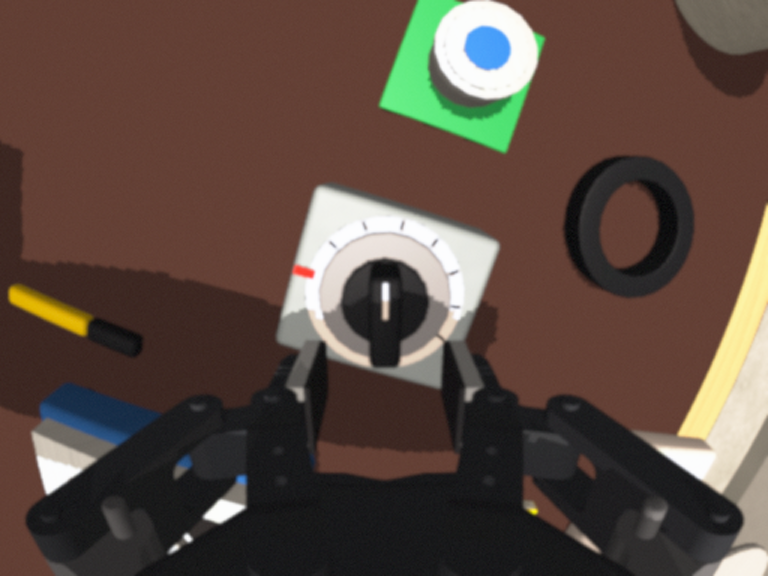

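The bar at (385,315) is centred between the pads. Going down to z≈82.

drive_tool(
  increments="0.025 0.001 -0.001 0.5 0 -0.3 0.04; 0.022 0 0 0 0 0 0.04; 0 0 0 0 0 0 0.04; 0 0 0 0 0 0 0.04",
)

```text
time_s: 30.85
tcp_pos: [628.7, 160.4, 96.0]
eef_rot: [0.561, 0.436, 0.556, -0.433]
force: [0.4, 0.4, -0.4]
finger_gap: 0.463
```

Run:
```python
from h import *
rows([626,160,82],14.5,1)
```

```text
tcp [628.7 160.4  96. ] jawyaw 14.23 tilt [ 0.008 -0.001 -1.   ] t 30.85 | shift tool mm [14.  -2.8 -0.3] rot [-0.28  0.18 -0.42] rows 0.34
0.014 -0.003 -0.000 -0.3 0.2 -0.4
```

drive_tool(
  increments="0.009 -0.003 0 -0.3 0 -0.4 0.04; 0.005 0 0 0 0 0 0.04; 0 0 0 0 0 0 0.04",
)

```text
time_s: 31.1
tcp_pos: [627.2, 159.7, 85.5]
eef_rot: [0.562, 0.433, 0.557, -0.432]
force: [-0.2, 0.2, -1.1]
finger_gap: 0.466
```

Run:
```python
from h import *
rows([626,160,82],14.5,1)
```

```text
tcp [627.2 159.7  85.5] jawyaw 14.62 tilt [ 0.006 -0.003 -1.   ] t 31.1 | shift tool mm [ 3.5 -1.1 -0.6] rot [ 0.12  0.22 -0.28] rows 0.09
0.003 -0.001 -0.001 0.1 0.2 -0.3
```

Closing gently on the bar.

drive_tool(
  increments="0.003 -0.001 0 0 0 0 0.03; 0 0 0 0 0 0 0.02; 0 0 0 0 0 0 0.008; 0 0 0 0 0 0 0.008; 0 0 0 0 0 0 0.008",
  force=25,
)

```text
time_s: 31.52
tcp_pos: [625.9, 159.2, 84.0]
eef_rot: [0.562, 0.433, 0.557, -0.432]
force: [0.6, 0.4, -3.4]
finger_gap: 0.153
```

drive_tool(
  increments="0 0 0 0 0 0 0.008; 0 0 0 0 0 0 0.008; 0 0 0 -4 0 0 0.008; 0 0 0 -6 0 0 0.008",
)

```text
time_s: 31.85
tcp_pos: [626.2, 159.3, 84.0]
eef_rot: [0.598, 0.382, 0.593, -0.381]
force: [-0.0, 0.1, -2.5]
finger_gap: 0.16
```

Run:
```python
from h import *
rows([627,160,83],88,11); print(manip.get_obs()['force'],manip.get_obs()['torque'],manip.get_obs()['finger_gap'])
grab("wrist","w33")
```

```text
tcp [626.2 159.3  84. ] jawyaw 24.73 tilt [ 0.006 -0.003 -1.   ] t 31.85 | shift tool mm [ 1.   1.  -0.3] rot [-63.27   0.41  -0.08] rows 8.84
0.000 0.000 -0.000 -5.8 0.0 -0.0
0.000 0.000 -0.000 -5.8 0.0 -0.0
0.000 0.000 -0.000 -5.8 0.0 -0.0
0.000 0.000 0.000 -5.8 0.0 -0.0
0.000 0.000 0.000 -5.8 0.0 -0.0
0.000 0.000 0.000 -5.8 0.0 -0.0
0.000 0.000 0.000 -5.8 0.0 -0.0
0.000 0.000 0.000 -5.8 0.0 -0.0
0.000 0.000 0.000 -5.8 0.0 -0.0
0.000 0.000 0.000 -5.8 0.0 -0.0
0.000 0.000 0.000 -5.8 0.0 -0.0
[-0.03082125  0.10947267 -2.50156379] [ 0.12670391 -0.17750419  0.00571924] 0.1602290713633313
```

View pics/w33.png

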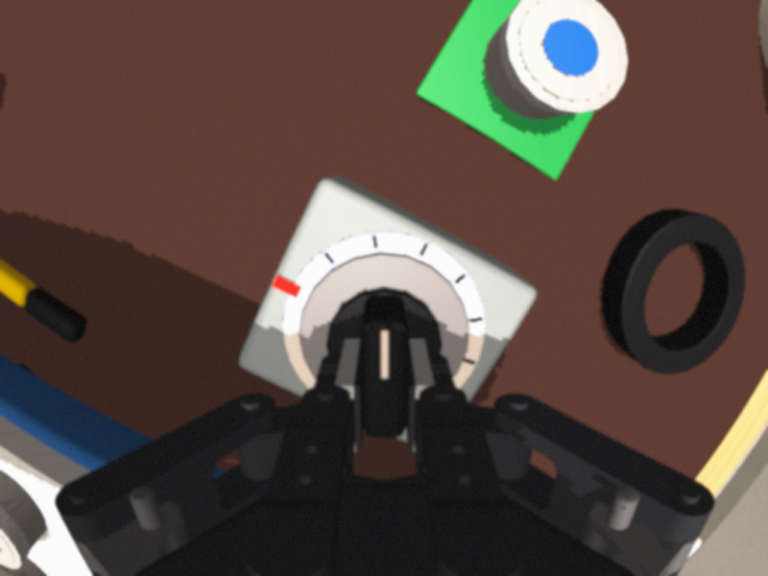

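The bar is turning with the jaws, and the line at (385,355) stays aligned. Continuing.

drive_tool(
  increments="0 0 0 -5.8 0 0 0.008; 0 0 0 -5.8 0 0 0.008; 0 0 0 -5.8 0 0 0.008; 0 0 0 -5.8 0 0 0.008; 0 0 0 -5.8 0 0 0.008",
)

```text
time_s: 32.32
tcp_pos: [626.8, 159.9, 84.0]
eef_rot: [0.677, 0.214, 0.671, -0.214]
force: [0.8, 0.4, -1.9]
finger_gap: 0.159
```

drive_tool(
  increments="0 0 0 -5.8 0 0 0.008; 0 0 0 -5.8 0 0 0.008; 0 0 0 -5.8 0 0 0.008; 0 0 0 -5.8 0 0 0.008; 0 0 0 0 0 0 0.008",
)

```text
time_s: 32.73
tcp_pos: [627.0, 160.5, 84.0]
eef_rot: [0.706, 0.07, 0.701, -0.069]
force: [-0.2, -0.6, -2.1]
finger_gap: 0.154
```

Run:
```python
from h import *
plan([627,160,83],88); print(manip.get_obs()['force'],manip.get_obs()['torque'],manip.get_obs()['finger_gap'])
grab("wrist","w34")
```

```text
tcp [627.  160.5  84. ] jawyaw 78.74 tilt [ 0.007  0.    -1.   ] t 32.73 | shift tool mm [ 1.  -0.5  0.1] rot [-9.26  0.42 -0.06] rows 1.29
[-0.1838042  -0.57896836 -2.06829127] [-0.03512602  0.05501366  0.01552693] 0.153999597048375
```

View pics/w34.png

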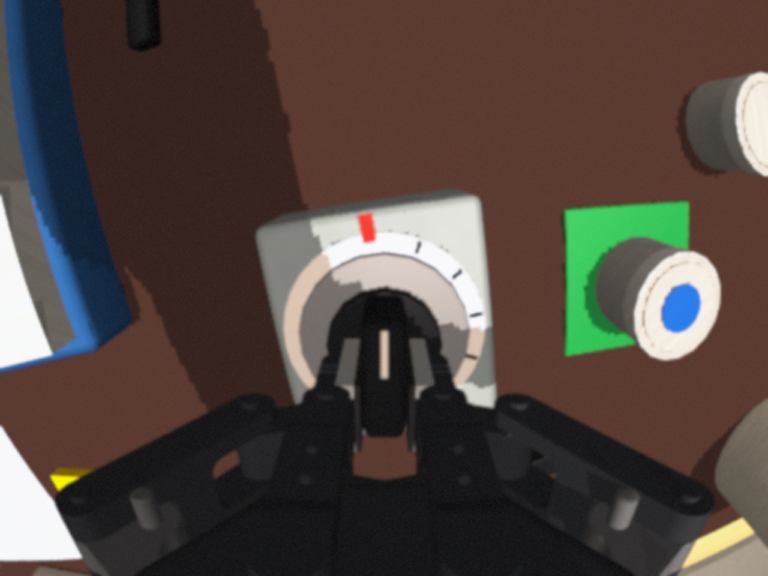

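drive_tool(
  increments="0 0 0 -3 0 0 0.008; 0 0 0 -3 0 0 0.008; 0 0 0 -2 0 0 0.008; 0 0 0 0 0 0 0.008",
)

```text
time_s: 33.12
tcp_pos: [627.0, 160.7, 84.0]
eef_rot: [0.709, 0.028, 0.704, -0.027]
force: [0.4, 0.2, -1.4]
finger_gap: 0.158
```

drive_tool(
  increments="0 0 0 -2 0 0 0.008; 0 0 0 -2 0 0 0.008; 0 0 0 0 0 0 0.008",
)

```text
time_s: 33.37
tcp_pos: [627.2, 160.7, 84.1]
eef_rot: [0.71, 0.008, 0.704, -0.007]
force: [1.1, -0.8, -1.3]
finger_gap: 0.158
```

Run:
```python
from h import *
plan([627,160,83],88); print(manip.get_obs()['force'],manip.get_obs()['torque'],manip.get_obs()['finger_gap'])
grab("wrist","w35")
```

```text
tcp [627.2 160.7  84.1] jawyaw 88.75 tilt [ 0.007  0.001 -1.   ] t 33.37 | shift tool mm [ 1.1 -0.7 -0.2] rot [ 0.75  0.42 -0.07] rows 0.12
[ 1.06763498 -0.76262777 -1.2782844 ] [ 0.1482577  -0.12205647 -0.56645031] 0.15757899490633587
```

View pics/w35.png

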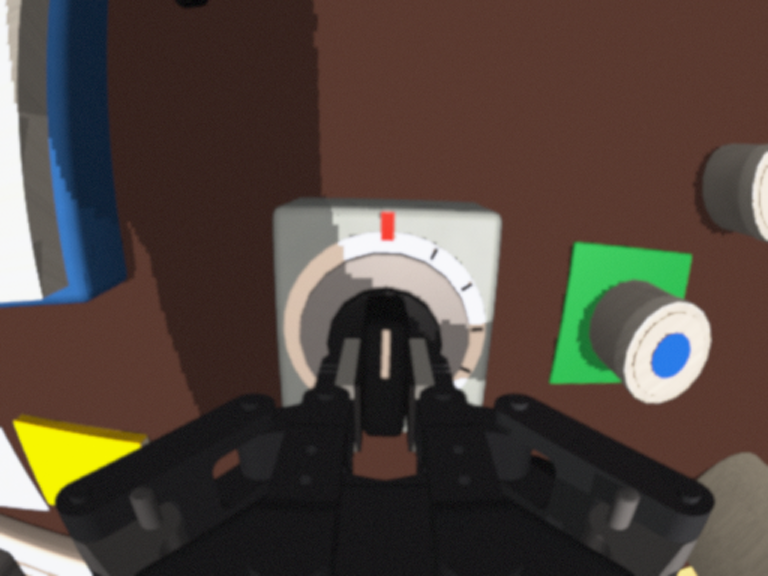

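The line at (386,355) points at the red mark at (388,226), and the moment rose to 0.57 N m, so the knob is against its stop. Releasing and rising.

drive_tool(
  increments="0 0 0 0 0 0 0.02; 0 0 0 0 0 0 0.035; 0 0 0 0 0 0 0.04; -0.02 0 0 0 0 0 0.04; -0.035 0 0 0 0 0 0.04",
)

```text
time_s: 33.83
tcp_pos: [623.7, 160.1, 133.8]
eef_rot: [0.706, 0.011, 0.708, -0.012]
force: [0.1, 0.6, 0.4]
finger_gap: 0.465
```

drive_tool(
  increments="-0.035 0 0 0 0 0 0.04; -0.035 0 0 0 0 0 0.04; 0 0 0 0 0 0 0.04; 0 0 0 0 0 0 0.04",
)

```text
time_s: 34.17
tcp_pos: [624.9, 160.5, 213.7]
eef_rot: [0.708, 0.013, 0.706, -0.013]
force: [0.2, -0.4, -0.3]
finger_gap: 0.469
```

Run:
```python
from h import *
p,d,m=grab("wrist","w36"); bar(p,d,m,(627,160))
hsv=cv2.cvtColor(p,cv2.COLOR_RGB2HSV)
mk=cv2.inRange(hsv,(0,150,100),(5,255,255))|cv2.inRange(hsv,(174,150,100),(180,255,255))
nn,l,s,c=cv2.connectedComponentsWithStats(mk)
for i in range(1,nn):
    if s[i,4]>40: print('red',c[i],s[i,4],plane('wrist',*c[i],46,m)[:2].round(1))
grab("scene","sc2"); 
for n in("side","scene"):
    p,d,m=grab(n,"x_"+n)
    for b in blobs(p,*OR,12)[0]:print(n,b[0],b[1],plane(n,*b[0],102,m)[:2].round(1))
    for b in blobs(p,*BL,12)[0]:print(n,'blue',b[0],b[1],plane(n,*b[0],47,m)[:2].round(1))
plan([454,-220,250],2.2)
```

```text
bar rect ctr 626.7 159.5 size 14.0 41.3 mean [626.2 159.5] axis deg -3.5 / 176.5 ztop 90.9 712
side [328.74867958  78.00198063] 4544 [ 465.2 -812.8]
side [300.21428571 132.85714286] 14 [ 511.  -272.7]
side [298.93333333 138.06666667] 15 [ 509.4 -233.5]
side [279.57894737 151.42105263] 19 [ 559.5 -124.8]
side [306.42105263 154.57894737] 19 [ 466.5 -128.6]
side [302.5 168.5] 22 [466.2 -39.8]
side [229.3125 182.375 ] 16 [675.8  97.1]
side [160.         201.21428571] 14 [846.  241.2]
side [136.5        212.26470588] 68 [890.2 306. ]
side [319.37704918 216.36885246] 122 [381.4 192.1]
side [ 84.58921933 334.75929368] 1076 [818.  714.9]
side [252. 296.] 51 [497.6 523.8]
side [305.76785714 300.46428571] 56 [373.4 506.2]
side [ 69.38129496 366.78177458] 417 [807.9 790.7]
side blue [504.01315789 124.66557018] 912 [-280.3 -661.5]
side blue [403.63425926 139.60648148] 216 [ 126.4 -424.4]
side blue [274.57971014 144.88405797] 69 [ 601.4 -254.3]
side blue [319.0375 159.15  ] 160 [ 426.6 -198.4]
side blue [259.78947368 186.94736842] 19 [594.2  22.2]
side blue [305.76712329 194.06849315] 73 [441.6  22.3]
side blue [220.62962963 239.        ] 27 [644.9 296.3]
scene [316.38095238 130.42857143] 21 [421.3 420.9]
scene [342.44 152.08] 25 [546.1 438.6]
scene [224.05882353 178.6       ] 85 [453.5  49.1]
scene [200.91428571 192.14285714] 35 [465.7 -36.3]
scene [174.02564103 203.84615385] 39 [ 465.7 -124.8]
scene [151.76923077 224.38461538] 13 [ 501.2 -208.9]
scene [187.19047619 226.26190476] 42 [ 557.4 -122.7]
scene [138.35 229.55] 20 [ 498.6 -248.6]
scene blue [439.6031746    5.22222222] 126 [ -29.2 1461.6]
scene blue [ 22.14285714 205.18571429] 280 [ 195.4 -533.4]
scene blue [322.63333333 199.9       ] 30 [644.1 299. ]
scene blue [160.91541136 246.50753187] 1726 [ 548.3 -210.3]
tcp [624.1 160.3 211.4] jawyaw 87.95 tilt [ 0.001 -0.    -1.   ] t 34.37 | shift tool mm [ -38.5 -386.2 -156.4] rot [ 8.575e+01  4.000e-02 -0.000e+00] rows 11.98
```

View pics/w36.png

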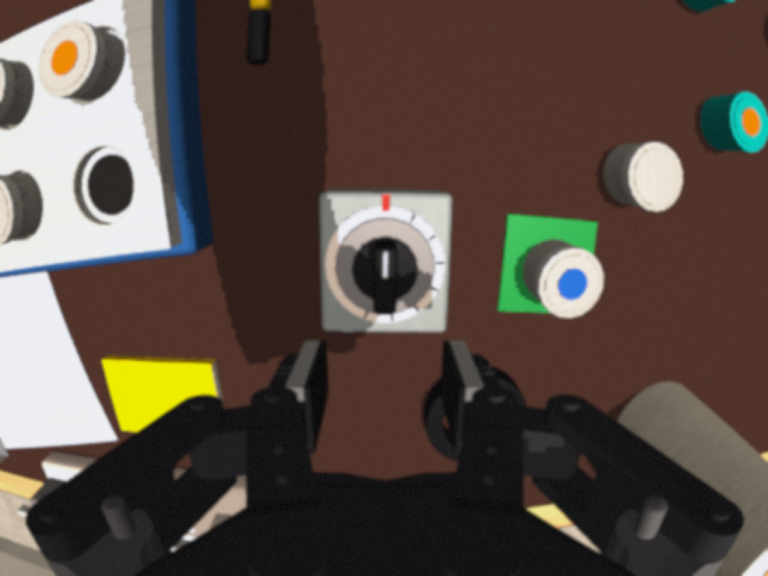

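View pics/sc2.png

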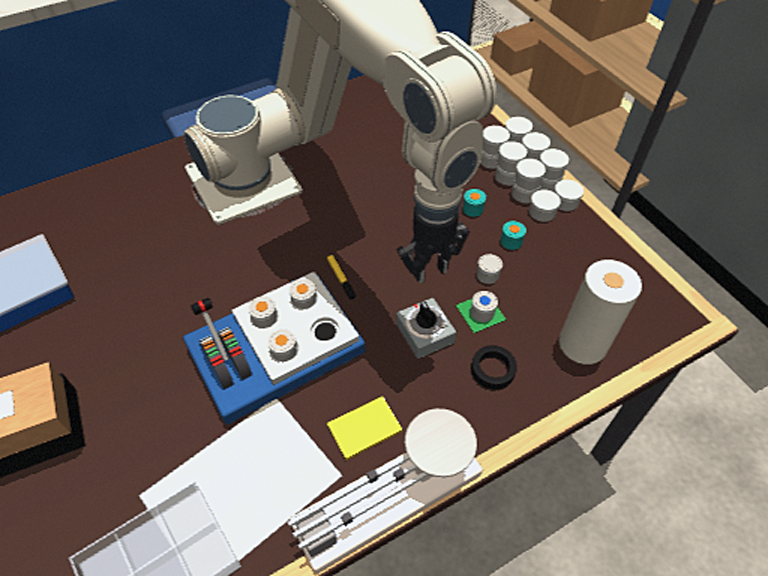

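Three orange-dot tins are seated, at scene (303,289), (263,306) and (282,341). The blue-dot tin is on the mat at (484,300), the knob line is on the red mark, and no other white orange-dot tin is in view. Now back to the lever.

Run:
```python
from h import *
rows([456,-215,260],2.2,14)
```

```text
tcp [624.1 160.3 211.4] jawyaw 87.95 tilt [ 0.001 -0.    -1.   ] t 34.37 | shift tool mm [ -48.5 -381.1 -154.6] rot [ 8.575e+01  4.000e-02 -0.000e+00] rows 11.98
-0.003 -0.027 -0.011 6.1 0.0 -0.0
-0.003 -0.028 -0.008 6.1 0.0 -0.0
-0.003 -0.029 -0.005 6.1 0.0 -0.0
-0.003 -0.029 -0.002 6.1 0.0 -0.0
-0.003 -0.029 0.001 6.1 0.0 -0.0
-0.003 -0.029 0.004 6.1 0.0 -0.0
-0.003 -0.028 0.007 6.1 0.0 -0.0
-0.003 -0.027 0.010 6.1 0.0 -0.0
-0.003 -0.026 0.013 6.1 0.0 -0.0
-0.003 -0.025 0.016 6.1 0.0 -0.0
-0.003 -0.023 0.019 6.1 0.0 -0.0
-0.003 -0.021 0.021 6.1 0.0 -0.0
-0.003 -0.018 0.023 6.1 0.0 -0.0
-0.003 -0.016 0.025 6.1 0.0 -0.0
```

drive_tool(
  increments="-0.007 -0.027 -0.011 6.1 0 0 0.045; -0.007 -0.028 -0.008 6.1 0 0 0.045; -0.006 -0.029 -0.005 6.1 0 0 0.045; -0.005 -0.029 -0.002 6.1 0 0 0.045; -0.005 -0.029 0.001 6.1 0 0 0.045",
)

```text
time_s: 34.78
tcp_pos: [560.7, 28.1, 232.9]
eef_rot: [0.673, 0.201, 0.682, -0.204]
force: [-0.3, 0.0, 0.4]
finger_gap: 0.527
```

drive_tool(
  increments="-0.004 -0.029 0.004 6.1 0 0 0.045; -0.004 -0.028 0.007 6.1 0 0 0.045; -0.004 -0.027 0.010 6.1 0 0 0.045; -0.004 -0.026 0.013 6.1 0 0 0.045; -0.004 -0.025 0.016 6.1 0 0 0.045",
)

```text
time_s: 35.2
tcp_pos: [491.6, -108.0, 248.7]
eef_rot: [0.588, 0.378, 0.603, -0.385]
force: [0.9, -1.0, -0.4]
finger_gap: 0.524
```

drive_tool(
  increments="-0.004 -0.023 0.019 6.1 0 0 0.045; -0.004 -0.021 0.021 6.1 0 0 0.045; -0.004 -0.018 0.023 6.1 0 0 0.045; -0.004 -0.016 0.025 6.1 0 0 0.045; 0 0 0 0 0 0 0.045",
)

```text
time_s: 35.62
tcp_pos: [432.4, -221.3, 261.3]
eef_rot: [-0.483, -0.5, -0.503, 0.513]
force: [-0.2, 0.1, -0.1]
finger_gap: 0.531
```

Run:
```python
from h import *
p,d,m=grab("wrist","w37"); redband()
for b in blobs(p,*OR,80)[0]:print('or',b[0],b[1],plane('wrist',*b[0],102,m)[:2].round(1),pt('wrist',*b[0],d,m).round(1))
rows([454,-234,250],2.2,3)
```

```text
red [369.4 171.9] [364 162  12  22 218] [ 543.1 -211.3  111.5]
red [367.9 208.5] [363 198  11  23 209] [ 543.8 -249.   113.5]
red [284.8 216.9] [272 210  27  13 247] [ 454.1 -233.3  175. ]
or [289.07142857   3.25324675] 154 [466.4 -44.6] [466.2 -45.7 105. ]
or [292.42892768  84.42394015] 401 [ 466.8 -128.6] [ 466.5 -128.9  105.4]
or [382.85428571  85.45428571] 350 [ 559.3 -126.5] [ 557.7 -126.9  105.8]
or [331.70542636 172.95348837] 129 [ 505.7 -216.4] [ 502.4 -213.3  116.9]
or [340.5     172.65625] 128 [ 514.9 -216.2] [ 510.8 -212.8  118.2]
or [331.46363636 210.35454545] 110 [ 507.  -256.2] [ 503.9 -251.4  115.6]
or [340.08080808 210.26262626] 99 [ 516.4 -256.3] [ 512.1 -250.5  118.6]
tcp [ 433.5 -218.6  260.8] jawyaw -1.14 tilt [-0.032  0.009 -0.999] t 35.72 | shift tool mm [10.  21.2 15.1] rot [-3.35 -0.51  1.85] rows 0.67
0.003 0.007 0.005 -1.1 -0.2 0.6
0.003 0.007 0.005 -1.1 -0.2 0.6
0.004 0.007 0.005 -1.1 -0.2 0.6
```

View pics/w37.png

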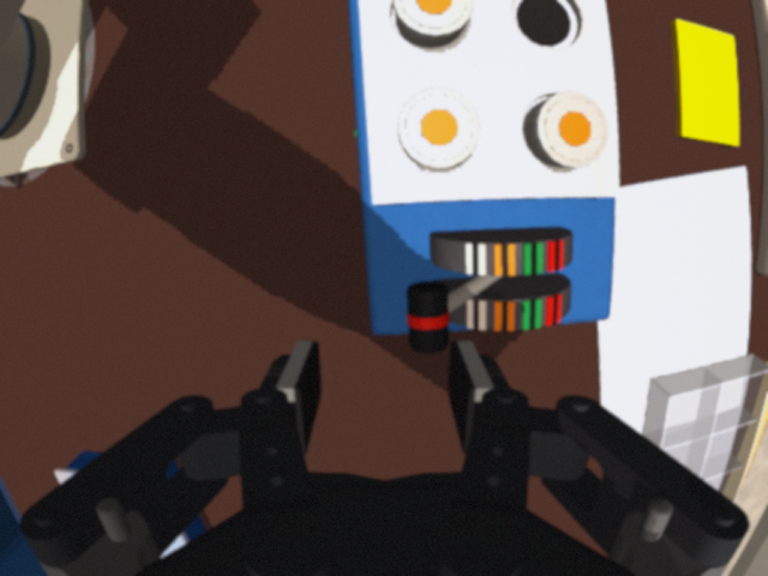

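Run:
```python
from h import *
p,d,m=grab("wrist")
for nm,P in (('deck mid',[513,-82,70]),('deck edge',[512,-160,70]),('deck L',[430,-100,70]),('deck',[512,-128,70]),('pocket2 floor',[555,-35.4,58]),('table',[430,-280,0]),('blue body',[600,-270,50])):
    u,v=proj('wrist',P,m)
    if 0<=u<511 and 0<=v<383: print(nm,pt('wrist',u,v,d,m).round(1))
for b in blobs(p,*OR,80)[0][:3]:
    u,v=b[0]; zs=[pt('wrist',u+a,v+c,d,m)[2] for a in(-12,-6,0,6,12) for c in(-6,0,6) if 0<=v+c<383]; print(np.round(zs,1))
```

```text
deck mid [512.7 -82.3  71.4]
deck edge [ 511.8 -160.    70.8]
deck L [ 430.1 -100.3   71.7]
deck [ 511.7 -128.1   71.4]
pocket2 floor [554.6 -35.8  59.3]
table [ 431.4 -263.6   50.4]
blue body [ 599.5 -269.6   51.1]
[104.4 104.8 103.2 104.2 104.5 103.8 104.8 104.5 103.8 104.9]
[103.2 104.2 103.8 104.2 105.  104.1 105.2 103.4 104.6 105.5 104.7 104.4
 103.3 103.5 103.2]
[104.  391.1 105.2 104.6 106.1 104.1 103.9 105.7 104.3 105.8 104.5 104.8
 104.3 103.8 104.2]
```

The lever is still in white, with the handle at (427,320). The three lids read level at about 104 mm, where the deck reads about 71 mm. Aligning over the handle.

drive_tool(
  increments="0 0.008 0.006 -1.7 -0.2 0.9 0.045; 0 0.008 0.006 -1.6 -0.2 0.9 0.045; 0.01 0.004 0.003 0 0 0 0.045; 0 0 0 0 0 0 0.045",
)

```text
time_s: 36.1
tcp_pos: [455.9, -228.8, 247.6]
eef_rot: [0.511, 0.488, 0.514, -0.486]
force: [-0.0, 0.3, -0.4]
finger_gap: 0.527
```

Run:
```python
from h import *
redband()
rows([452,-234,172],2.2,3)
```

```text
red [347.7 170.7] [342 160  13  22 241] [ 543.1 -211.   111.9]
red [343.8 209.5] [338 199  13  23 237] [ 544.3 -249.5  111.7]
red [251.5 211.4] [237 205  30  13 284] [ 454.7 -233.5  174.8]
tcp [ 455.7 -228.6  248.5] jawyaw 2.93 tilt [-0.002  0.004 -1.   ] t 36.15 | shift tool mm [76.5 -3.9  5.6] rot [ 0.73 -0.26  0.08] rows 1.84
0.025 -0.001 0.002 0.2 -0.1 0.0
0.025 -0.001 0.002 0.2 -0.1 0.0
0.026 -0.001 0.002 0.2 -0.1 0.0
```

drive_tool(
  increments="0.025 -0.003 0.002 0.3 0 0 0.045; 0.025 -0.003 0.002 0.3 0 0 0.045; 0.020 -0.002 0.001 0 0 0 0.045; 0 0 0 0 0 0 0.045",
)

```text
time_s: 36.48
tcp_pos: [448.2, -230.5, 176.1]
eef_rot: [0.509, 0.49, 0.513, -0.488]
force: [-0.7, 0.4, 0.1]
finger_gap: 0.526
```

Run:
```python
from h import *
redband(); grab("wrist","w38")
rows([452,-234,170],2.2,3)
```

```text
red [385.2 188.7] [378 175  16  30 358] [ 542.2 -211.3  112.6]
red [378.8 237.3] [371 223  17  30 343] [ 543.8 -249.2  112.8]
red [263.4 255. ] [242 244  45  20 566] [ 454.  -232.9  174.6]
tcp [ 449.6 -231.4  179.4] jawyaw 2.51 tilt [ 0.001  0.002 -1.   ] t 36.58 | shift tool mm [9.4 2.3 2.7] rot [ 0.31 -0.12 -0.06] rows 0.24
0.003 0.001 0.001 0.1 -0.0 -0.0
0.003 0.001 0.001 0.1 -0.0 -0.0
0.003 0.001 0.001 0.1 -0.0 -0.0
```

View pics/w38.png

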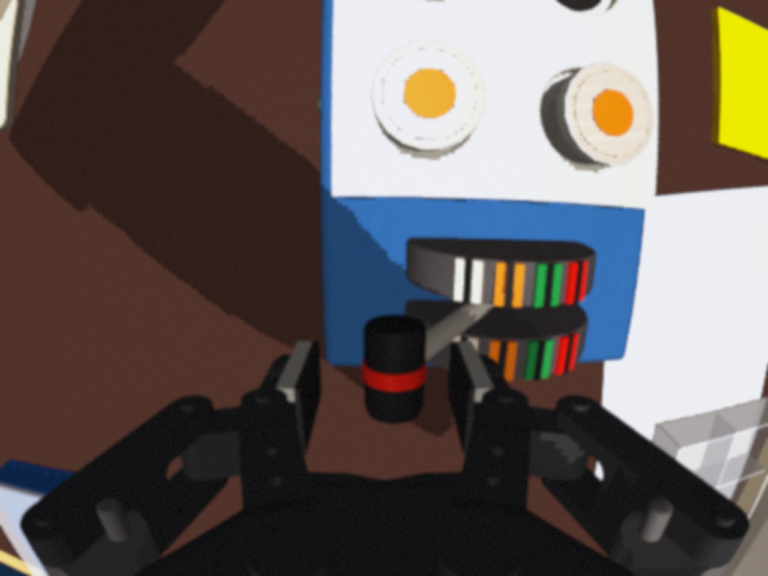

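The handle at (394,370) sits between the pads. I'll lower a little and push away from the robot.

drive_tool(
  increments="0.008 0.002 0.002 0.3 0 0 0.045; 0.002 0 0 0 0 0 0.042; 0 0.01 0 0 0 0 0.042; 0 0.01 0 0 0 0 0.042; 0 0.01 0 0 0 0 0.042",
)

```text
time_s: 37.0
tcp_pos: [482.8, -232.8, 174.0]
eef_rot: [0.51, 0.49, 0.508, -0.491]
force: [-3.4, -0.6, 1.6]
finger_gap: 0.494
```

Run:
```python
from h import *
redband()
rows([537,-229,176],2.2,6)
```

```text
red [338.4 183.6] [334 168  10  32 269] [ 539.8 -211.7  113.8]
red [347.4 182.1] [344 168   8  30 166] [ 547.4 -211.3  110. ]
red [343. 232.] [340 219   7  27 135] [ 549.  -248.7  110.2]
red [333.8 234.5] [329 221  10  28 219] [ 541.  -249.1  113.8]
red [235.9 260.2] [212 246  48  24 651] [ 475.6 -231.9  184.8]
tcp [ 484.8 -233.   174. ] jawyaw 2.12 tilt [ 0.003 -0.003 -1.   ] t 37.05 | shift tool mm [-1.9 52.3 -2. ] rot [-0.08  0.17 -0.18] rows 1.26
-0.000 0.009 -0.000 -0.0 0.0 -0.0
-0.000 0.009 -0.000 -0.0 0.0 -0.0
-0.000 0.009 -0.000 -0.0 0.0 -0.0
-0.000 0.009 -0.000 -0.0 0.0 -0.0
-0.000 0.009 -0.000 -0.0 0.0 -0.0
-0.000 0.009 -0.000 -0.0 0.0 -0.0
```

drive_tool(
  increments="0 0.009 0 0 0 0 0.042; 0 0.009 0 0 0 0 0.042; 0 0.009 0 0 0 0 0.042; 0 0.007 0 0 0 0 0.042; 0 0 0 0 0 0 0.042",
)

```text
time_s: 37.47
tcp_pos: [524.0, -231.7, 175.3]
eef_rot: [0.512, 0.491, 0.507, -0.49]
force: [-0.6, 0.2, 0.6]
finger_gap: 0.49
```

Run:
```python
from h import *
redband(); grab("wrist","w39")
rows([537,-229,176],2.2,3)
```

```text
red [277.9 182.1] [273 167  11  32 282] [ 540.2 -211.9  112.8]
red [288.5 180.8] [285 166   8  31 203] [ 547.7 -211.5  109.6]
red [286.8 231.8] [284 218   7  29 171] [ 549.1 -248.9  110.1]
red [276.4 234.4] [272 220  10  30 238] [ 541.3 -249.3  114.3]
red [239.6 266.5] [215 252  50  25 710] [ 518.8 -230.4  192.4]
tcp [ 523.  -231.6  175.2] jawyaw 2.15 tilt [ 0.004 -0.004 -1.   ] t 37.57 | shift tool mm [-0.7 14.1 -2. ] rot [-0.05  0.24 -0.22] rows 0.34
-0.000 0.005 -0.001 -0.0 0.1 -0.1
-0.000 0.005 -0.001 -0.0 0.1 -0.1
-0.000 0.005 -0.001 -0.0 0.1 -0.1
```

View pics/w39.png

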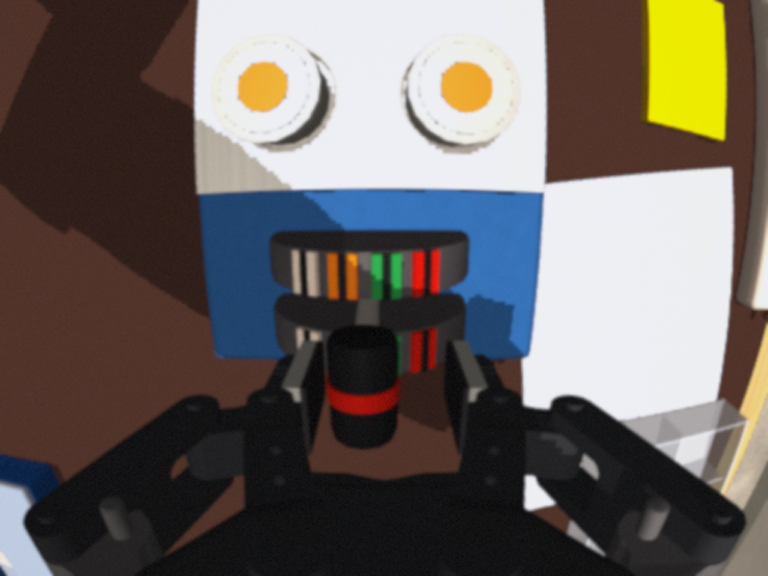

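drive_tool(
  increments="0 0.005 0 0 0 0 0.042; 0 0.004 0 0 0 0 0.042; 0 0.002 0 0 0 0 0.042; 0 0 0 0 0 0 0.042",
)

```text
time_s: 37.9
tcp_pos: [534.6, -231.1, 175.3]
eef_rot: [0.511, 0.491, 0.507, -0.491]
force: [-0.8, -0.7, 0.2]
finger_gap: 0.493
```

Run:
```python
from h import *
redband(); grab("wrist","w40")
rows([537,-229,176],2.2,3)
```

```text
red [262.2 182.2] [258 167  10  32 294] [ 540.3 -211.8  112.6]
red [273.  180.9] [270 166   7  31 210] [ 547.6 -211.2  110.4]
red [272.5 232.5] [270 219   6  28 166] [ 549.3 -249.1  110. ]
red [262.8 234.1] [259 221   8  29 193] [ 542.3 -249.5  112.4]
red [237.6 266.4] [213 251  50  26 707] [ 528.5 -230.   192.1]
tcp [ 534.2 -231.   175.3] jawyaw 2.13 tilt [ 0.004 -0.004 -1.   ] t 38.0 | shift tool mm [-0.7  2.9 -1.9] rot [-0.07  0.22 -0.22] rows 0.08
-0.000 0.001 -0.001 -0.0 0.1 -0.1
-0.000 0.001 -0.001 -0.0 0.1 -0.1
-0.000 0.001 -0.001 -0.0 0.1 -0.1
```

View pics/w40.png

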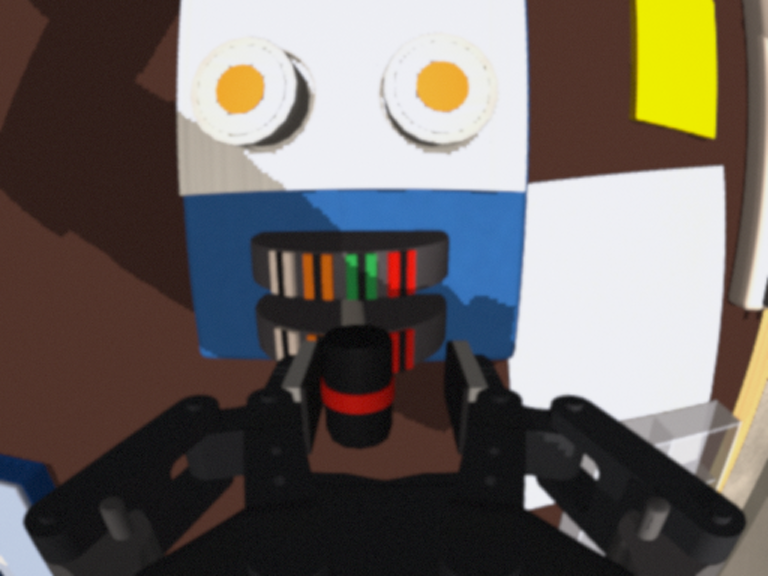

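drive_tool(
  increments="0 -0.004 0 0 0 0 0.048; 0 -0.002 0 0 0 0 0.05; 0 0 0 0 0 0 0.05",
)

```text
time_s: 38.25
tcp_pos: [527.3, -231.2, 175.2]
eef_rot: [0.511, 0.491, 0.507, -0.491]
force: [0.5, 1.2, 0.5]
finger_gap: 0.588
```

Run:
```python
from h import *
redband(); grab("wrist","w41")
plan([531,-231,176],2.2)
```

```text
red [273.1 182.4] [268 167  11  32 285] [ 540.2 -211.4  114.2]
red [283.9 180.8] [281 166   7  31 202] [ 547.8 -211.1  109.9]
red [282.4 232.7] [279 219   7  29 168] [ 549.2 -249.   110.4]
red [254.4 266.6] [230 252  50  25 712] [ 528.6 -230.   191.9]
tcp [ 527.6 -231.3  175.3] jawyaw 2.12 tilt [ 0.004 -0.004 -1.   ] t 38.35 | shift tool mm [-0.7  3.4 -0.1] rot [-0.08  0.22 -0.22] rows 0.08
```

View pics/w41.png

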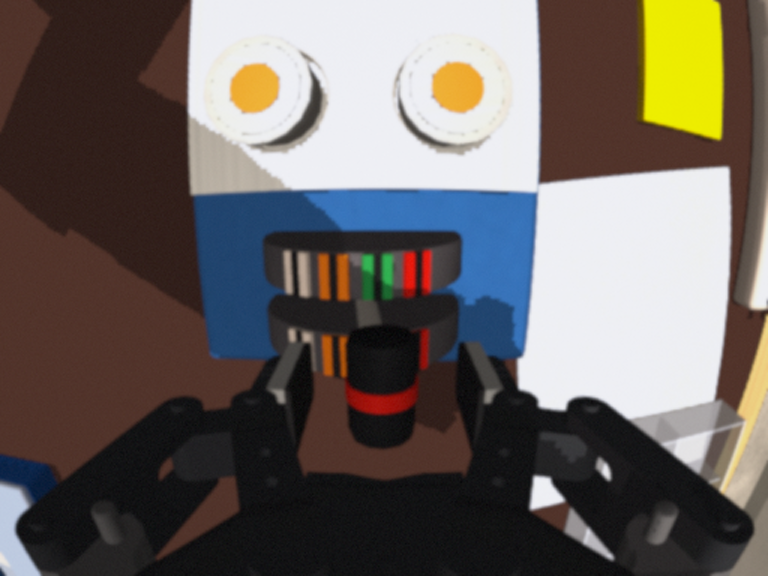

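The handle is free at x≈528.6, but that works out to about 0.61–0.64 rad, near the edge of the band. I'll check it against the green tabs before leaving.

Run:
```python
from h import *
p,d,m=grab("wrist")
cv2.imwrite('pics/w41c.png',cv2.resize(p[140:310,160:330][:,:,::-1],None,fx=3.5,fy=3.5,interpolation=cv2.INTER_CUBIC))
hsv=cv2.cvtColor(p,cv2.COLOR_RGB2HSV)
for nm,lo,hi in(('green',(50,120,60),(80,255,255)),('orange',(8,140,80),(22,255,255)),('red',(0,150,60),(5,255,255))):
    mk=cv2.inRange(hsv,lo,hi); mk[:150]=0
    nn,l,s,c=cv2.connectedComponentsWithStats(mk)
    for i in range(1,nn):
        if s[i,4]>60: print(nm,c[i].round(1),s[i,4],pt('wrist',*c[i],d,m).round(1))
```

```text
green [244.8 183.5] 249 [ 521.8 -212.1  117.4]
green [257.3 183.7] 233 [ 530.  -212.4  115.7]
orange [215.4 184. ] 242 [ 502.5 -213.3  116.5]
orange [227.9 184.6] 276 [ 510.9 -213.2  117.5]
orange [217.7 236.6] 207 [ 503.8 -251.4  116. ]
orange [228. 237.] 140 [ 511.2 -250.8  117.1]
red [272.5 182.3] 292 [ 540.1 -211.7  113.3]
red [283.1 180.7] 198 [ 547.6 -211.3  109.2]
red [282.  232.5] 168 [ 549.3 -249.3  109.8]
red [253.4 266.5] 693 [ 528.4 -230.   191.9]
```

View pics/w41c.png

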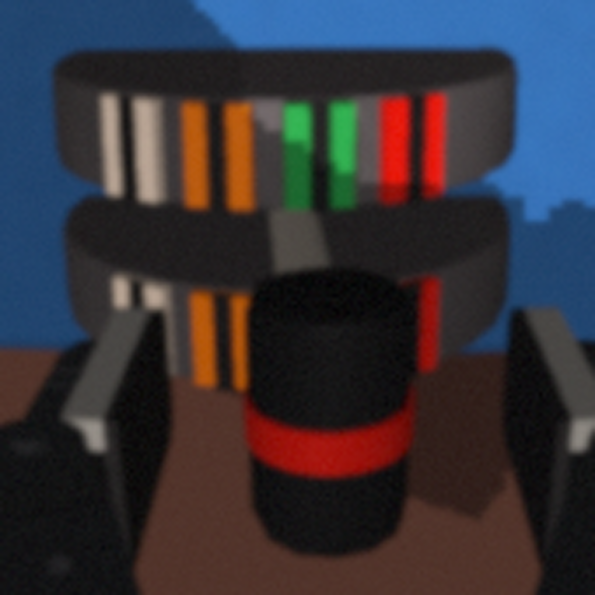

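The tab gaps place the hinge at x≈517.5. The lever is therefore near 0.61 rad and hasn't been pulled to the notch centre, so I'll push about 8 mm more to reach 0.68.

drive_tool(
  increments="0 0.006 0 0 0 0 0.042; 0 0.004 0 0 0 0 0.042; 0 0.002 0 0 0 0 0.042; 0 0 0 0 0 0 0.042",
)

```text
time_s: 38.73
tcp_pos: [541.2, -231.0, 175.6]
eef_rot: [0.511, 0.491, 0.507, -0.491]
force: [-0.2, 0.2, 0.1]
finger_gap: 0.494
```

Run:
```python
from h import *
redband(); plan([542,-231,176],2.2); print(manip.get_obs()['force'])
```

```text
red [252.3 181.9] [248 167  10  32 296] [ 540.3 -211.5  114. ]
red [263.1 180.6] [260 166   8  31 214] [ 547.6 -211.6  108.9]
red [263.  232.1] [260 218   7  29 194] [ 549.2 -249.   110.1]
red [237.7 264.9] [213 250  50  25 699] [ 535.1 -229.9  191. ]
tcp [ 541.1 -231.   175.5] jawyaw 2.11 tilt [ 0.005 -0.004 -1.   ] t 38.78 | shift tool mm [-0.5  0.9  0.1] rot [-0.09  0.23 -0.26] rows 0.05
[-0.71375591  0.70540862  0.71385142]
```

The handle is at 535.1, about 0.67–0.70 rad and mid-band. Centring the jaws around it, then leaving upward.

drive_tool(
  increments="0 -0.004 0 0 0 0 0.046; 0 -0.002 0 0 0 0 0.052; 0 0 0 0 0 0 0.055; 0 0 0 0 0 0 0.055",
)

```text
time_s: 39.12
tcp_pos: [534.3, -231.0, 175.1]
eef_rot: [0.511, 0.491, 0.507, -0.491]
force: [0.1, 0.3, 0.2]
finger_gap: 0.645
```

Run:
```python
from h import *
redband(); plan([535,-231,260],2.2)
```

```text
red [262.6 182.7] [258 167  10  32 296] [ 540.1 -211.4  114.8]
red [273.6 181.2] [270 166   8  31 223] [ 547.8 -211.5  109.3]
red [253.5 265.8] [229 250  50  26 704] [ 535.1 -229.6  191.4]
tcp [ 534.3 -231.   175.1] jawyaw 2.13 tilt [ 0.004 -0.004 -1.   ] t 39.17 | shift tool mm [-84.8   1.    0.4] rot [-0.07  0.21 -0.21] rows 2.03
```

drive_tool(
  increments="-0.02 0 0 0 0 0 0.055; -0.03 0 0 0 0 0 0.055; -0.035 0 0 0 0 0 0.055; -0.035 0 0 0 0 0 0.055; 0 0 0 0 0 0 0.055",
)

```text
time_s: 39.58
tcp_pos: [532.0, -229.8, 297.9]
eef_rot: [0.509, 0.49, 0.509, -0.491]
force: [0.1, 0.7, 0.3]
finger_gap: 0.642
```

Run:
```python
from h import *
redband(); grab("wrist","w42"); grab("scene","sc3"); grab("side","sd3")
```

```text
red [265.6 155.7] [260 146  13  20 226] [ 543.4 -211.1  112.7]
red [259.2 192.6] [245 181  27  18 262] [ 536.6 -230.   191.4]
```

View pics/w42.png

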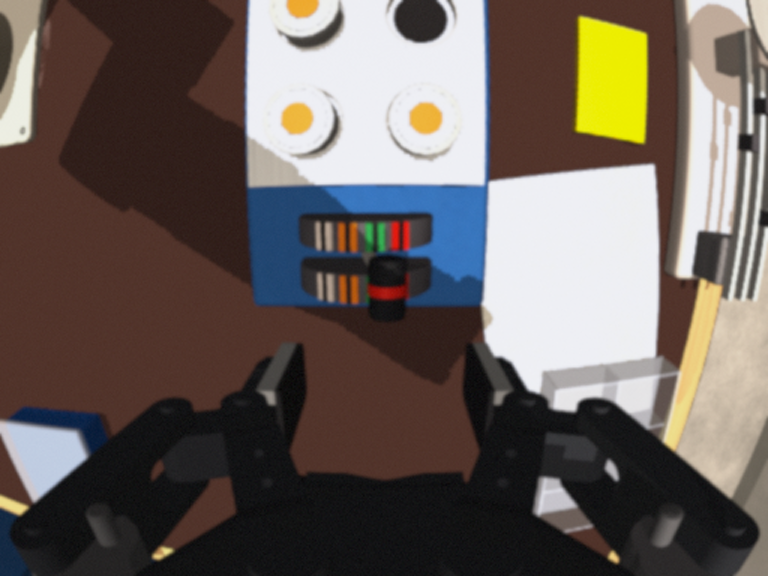

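View pics/sc3.png

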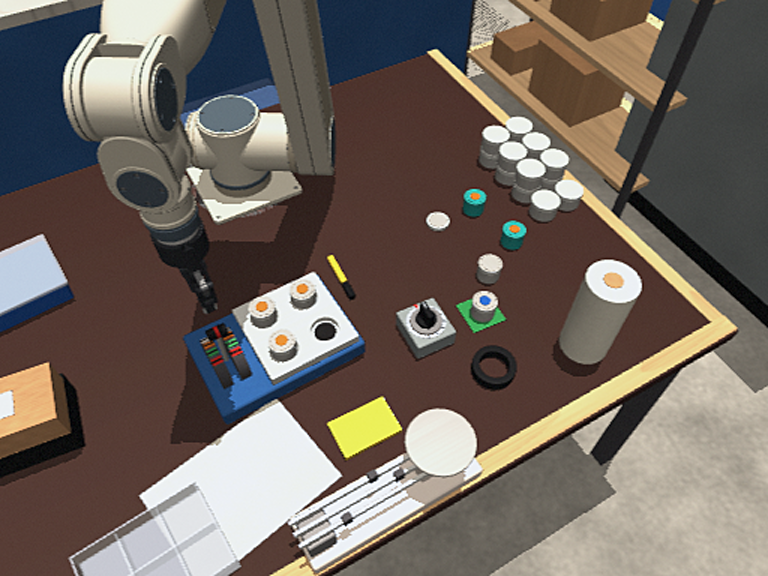

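View pics/sd3.png

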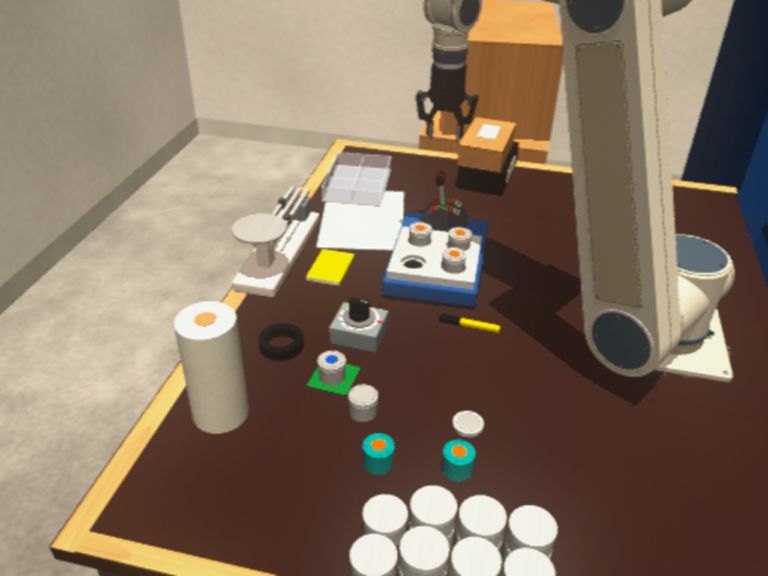

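The final views show the lever handle at scene (218,330), with its rod at the green tabs. Three orange-dot tins are seated, the blue-dot tin is on the mat, the bystanders haven't moved, and the gripper is clear. Handing in.

Run:
```python
from plant import manip
print(manip.hand_in())
```

```text
the job is handed in; nothing more can be done
None
```

I finished the sequence in the order asked and handed the job in at about 40 s of the 208 s. The hand-in gives no verdict.

1. The lever went into white first.
2. The blue-dot tin went onto the mat, about 3 mm from its middle.
3. The three white orange-dot tins I found (no fourth was in view) went into pockets 3, 1 and 0.
4. The knob was turned back to its zero stop.
5. The lever was then thrown into green and released.

**Final checks that agreed:**
- **Tins:** all three dots were within about 2 mm of their pocket centres, and the lids were level. They read about 104 mm high where 102 mm was expected, and the deck also read about 1.3 mm high.
- **Knob:** its line pointed at the red mark within about 1°, and the moment rose to 0.57 N m against the stop.
- **Bystanders:** the plain tin, notebook, marker, tape and lid looked unmoved in the final pictures.
- **Gripper:** it was clear of everything.

**Checks that disagreed:**
- **Lever in green:** after the first push it rested at about 0.61 rad, the edge of the allowed band. I pushed it on until the handle read 535–537 mm, which is about 0.67–0.68 rad. That uses the hinge position taken from the tabs; a hinge estimate from the white position gave up to about 0.71 rad. Both are inside the 0.61–0.75 rad band.
- **Lever in white:** by the tab reading it sat near -0.04 rad, its end stop, which still meets the limit of below 0.07 rad.

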